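Pack the shortbread presses back into their hinged tin

TASK

Put the shortbread presses away: lever the tin's lid up with the blade of the bamboo spatula in the slot under its front lip, swing the lid wide open, and pack every press on the counter flat on the tin's floor in a single layer, grips up, before you shut the lid fully. Leave the spatula lying flat on its white tile, where you found it, and do not disturb the pinch bowl or the tongs.

Things in the scene. Friction and masses are not known exactly. Their poses are not given: they have to be found in the camera images.
- tin: Cream enamelled tin with sage-green hinged lid, 142 (own x) x 174 mm (own y), 70 high shut; stands firm. Origin: underside centre. Own x runs from the front (-x, steel lip) to the hinge (+x), z up. Walls 4 mm, rim 36 mm above the counter.
- tin_floor (a point): Centre of the tray's inner floor, 18 mm above the counter, 18 mm below the rim; axes as the tin. Floor 134 mm (x) by 166 mm (y): 4 by 5 modules of 32 mm plus 6 mm spare each way. The two L, two T and the square press fill it exactly, one layer deep; the shut lid's inside is 48 mm above the floor, so only one layer fits.
- tin_slot (a point): Middle of the prying slot's mouth at the tin's front, axes as the tin. Slot between a fixed steel ledge (top 4.5 mm below this point) and the lid's steel lip (underside 4.5 mm above): 9 mm high, 120 mm wide (y), 14 mm deep to +x, where the lid's front wall stops the blade. Lip and ledge are 4 mm thick; the lip is 12 mm deep.
- tin_hinge (a point): Middle of the lid's hinge axis (along the tin's y), at rim height on the back edge, 142 mm behind the lid's front wall; fixed.
- tin_lid (a joint): Lid angle, rad: 0 shut, grows as its front rises, stop at 2.0 leaning back past upright. Lid 0.18 kg: hollow cover, 34 mm deep over the rim, 3 mm walls, 4 mm top. Stiff hinge, stays at any angle it is left; about 2.5 N upward at the front edge lifts it from shut, about 1.5 N moves it when upright.
- lid_front (a point): Middle of the lid's front top edge, outside: 34 mm above the rim and 142 mm in front of the hinge when shut; moves with the lid.
- spatula: Bamboo spatula, 200 mm long, 60 g, lying on the white tile. Origin: middle of its length, underside; own x towards the blade, z up. Handle x -100 to 25, 16 mm wide, 14 thick, flat sides; blade x 21 to 100, 44 mm wide (36 over the last 15), 3 thick, flush with the underside. Balances about 10 mm behind its origin.
- blade_tip (a point): Middle of the spatula blade's front end, half way through its 3 mm; axes as spatula.
- rest_tile: White ceramic tile 120 x 120 x 8 mm, the spatula's rest, fixed. Origin: underside centre; top at 8 mm.
- press_l1: Yellow L-shaped shortbread press, 12 mm plate, 80 g, may be absent. Outline, own frame, mm: arm x -14 to 14, y -46 to 46; foot x 14 to 46, y -46 to -18. Wooden bar grip on top: 26 long along own x, 12 wide along y, z 12 to 42. Origin: underside, below the grip's middle; own z up. Built on 32 mm modules, trimmed 2 mm all round. l1 and l2 are alike.
- press_l2: Yellow L-shaped shortbread press, 12 mm plate, 80 g, may be absent. Outline, own frame, mm: arm x -14 to 14, y -46 to 46; foot x 14 to 46, y -46 to -18. Wooden bar grip on top: 26 long along own x, 12 wide along y, z 12 to 42. Origin: underside, below the grip's middle; own z up. Built on 32 mm modules, trimmed 2 mm all round. l1 and l2 are alike.
- press_t1: Terracotta T-shaped shortbread press, 12 mm plate, 80 g, may be absent. Outline, own frame, mm: bar x -20.4 to 7.6, y -46 to 46; stem x 7.6 to 39.6, y -14 to 14. Wooden bar grip on top: 26 long along own x, 12 wide along y, z 12 to 42. Origin: underside, below the grip's middle; own z up. Built on 32 mm modules, trimmed 2 mm all round. t1 and t2 are alike.
- press_t2: Terracotta T-shaped shortbread press, 12 mm plate, 80 g, may be absent. Outline, own frame, mm: bar x -20.4 to 7.6, y -46 to 46; stem x 7.6 to 39.6, y -14 to 14. Wooden bar grip on top: 26 long along own x, 12 wide along y, z 12 to 42. Origin: underside, below the grip's middle; own z up. Built on 32 mm modules, trimmed 2 mm all round. t1 and t2 are alike.
- press_sq: Teal square shortbread press, 12 mm plate, 80 g, may be absent. Outline, own frame, mm: x and y -30 to 30. Wooden bar grip on top: 26 long along own x, 12 wide along y, z 12 to 42. Origin: underside, below the grip's middle; own z up. Built on 32 mm modules, trimmed 2 mm all round.
- pinch_bowl: Red silicone pinch bowl, 76 mm across, 34 mm high; not to be disturbed. Origin: underside centre.
- tongs: Steel tongs on a blue tile at the left, 23 cm long; not to be disturbed.
Mind the look-alikes: they are no part of the job. What is meant by the spatula is not purple, and is the smaller of those in its own colour.

How it is judged:
By the outcome, as a careful person would: the job done as asked, in the order asked, and still so for the second after the job is handed in, with the robot touching nothing.
Of press_l1, press_l2, press_t1, press_t2, press_sq only 3 to 5 are there at a start; the rules pass over those that are not, and their reading is None.
At some moment in a run one of press_l1, press_l2, press_t1, press_t2, press_sq may be knocked a few centimetres aside while the robot is not near it.
Once in a run the grip may slacken for a moment while it holds something.
It also fails if it takes over 208 s, if anything falls off the work surface, if the arm or the gripper's body presses on something with over 40 N, if the wrist force passes 120 N, or if a joint passes its speed limit or range.

ROBOT

A 6-joint arm with a two-finger parallel gripper is mounted at the origin on the work surface. World frame = base frame: x ahead of the robot, y to its left, z up, the work surface at z = 0. Lengths are in m, angles in rad, forces in N, time in s.
With the tool pointing down it reaches from about 0.3 to 0.75 m from the base axis. Payload 8.5 kg.
Tool frame: the origin (TCP) lies at the very end of the fingers, on their centre line; the grasp point (between the pads) lies 19 mm behind it (bot.grasp_offset is the distance from the TCP to the grasp point, in m); z points along the fingers, y is the direction in which the jaws open and shut (so a half turn about z gives the same grasp; the last joint's range is limited). The gripper opens to 88 mm and grips with 3 to 60 N. Pads are 18 mm wide; open, the fingers measure 123 mm over their backs; the gripper's body (75 mm by 187 mm) begins 45 mm behind the grasp point.
Start: joints at [-1.463, 0.381, 1.297, -0, 1.464, -0.215], TCP at [0.174, -0.522, 0.239] pointing down, gripper open.
Joint ranges: [-3.11, 3.11], [-0.89, 2.33], [0.22, 2.48], [-1.42, 4.56], [0.17, 2.85], [-2.88, 2.88]. Speed limits (rad/s): [2.39, 2.39, 3.14, 3.14, 3.14, 3.14].

INTERFACE

Orientations are given as a rotation vector (axis times angle).
In Python, from plant import bot gives the robot as it stands.
- The arm moves only by the tool play_rows, never from a script. Its argument "deltas" is a list of rows, each a list of 7 numbers: the opening, from 0 (shut) to 1 (fully open), then the shift along the tool's x, y, z in cm, then the turn, a rotation vector about the tool's x, y, z in degrees. A call has 1 to 5 rows; each row shifts and turns the commanded pose from where the row before left it, along the tool's axes as they then stand; what a row does not reach is not made up. A row lasts 1/12 s, in which the tool goes at most 41.7 mm and 7.16 degrees, less where a joint would pass 70% of its speed; a pose out of reach is approached as far as the arm can. A call with a gripper value outside its range is refused whole. The fingers move at their own pace and stop on an object; the grip force is fixed at half the most. Time passes only in rows, so rows that do not move let the fingers close. It gives the time, the measured TCP pose, the force and the opening at its end, in the units of the state.
- bot.get_obs(): the state, without advancing time (a new reading comes with each control period).
- bot.capture(name): name is "scene" or "side" or "wrist"; returns the picture (384x512x3 uint8, red, green, blue); there is no depth.
- bot.get_calibration(name): a dict with "fx", "fy", "cx", "cy" (pixels), "D" ([k1, k2, p1, p2, k3] as OpenCV has them; the pictures are not rectified), "position" and "attitude" of the camera in the world; the wrist camera has in their place "hand_eye" (4x4, takes a point from camera to tool coordinates, whose origin is the TCP and whose axes are the flange's). Camera axes: x right, y down, z forward; pixel columns grow to the right and rows downward; lengths in m; the calibration is good to about 2 mm. A picture is of the moment at which its call begins: read the wrist's pose just before it. get_calibration takes no time and is no camera call.
- bot.job_done(): hands the job in, once; it reports no verdict.
The state is a dict: "time_s": time; "joint_positions": joint angles; "qvel": joint speeds; "joint_torque": joint torques, N m; "eef_pos": TCP position; "ee_rot": TCP orientation; "contact_force": force on the tool from outside, world axes, zero at the start; "ft_torque": the same for the moment, N m; "grip_width": finger opening in m.
Only numpy, scipy, OpenCV 4.12 (cv2) and the standard library are available. Lean on these libraries where they do the work, as an engineer would, in place of code of your own. Each camera call takes 0.05 s, during which the arm holds its last target.

## Working session

There is one attempt and no reset: what is moved stays moved. The work goes in short steps, Python scripts to look and compute and a tool call to move; the robot and the scene stay as the last step left them, time stands still between calls to the robot, and variables do not carry over. Pictures are saved under pics/ and viewed, and the job is handed in when it is done.

Besides the shell and the picture viewer there is one more tool, called after "Call:" in YAML: its name, and indented under it one key for each argument. play_rows: Moves the arm, as the interface text tells. Its arguments: {"type":"object","properties":{"deltas":{"type":"array"}},"required":["deltas"]}

```bash
ls; mkdir -p pics
python3 - <<'E'
from plant import bot
import cv2
o=bot.get_obs(); print(o)
for n in("scene","side","wrist"):
    im=bot.capture(n); cv2.imwrite(f"pics/{n}0.png",im[:,:,::-1]); print(n,bot.get_calibration(n))
print(bot.grasp_offset)
E
```

```text
pics
{'time_s': 0.0, 'joint_positions': array([-1.46330689e+00,  3.81199985e-01,  1.29824284e+00,  2.43747192e-05,
        1.46358429e+00, -2.15307845e-01]), 'qvel': array([ 0.00047037, -0.00205439, -0.00046612, -0.0013578 , -0.00093688,
       -0.00066286]), 'joint_torque': array([-2.85378646e-04, -4.37935066e+01, -2.24551356e+01,  7.13294791e-02,
        3.52613011e-02, -9.86749387e-05]), 'eef_pos': array([ 0.17444121, -0.52131832,  0.23814167]), 'ee_rot': array([-3.09935109e+00, -5.04616218e-01, -1.59349574e-04]), 'contact_force': array([ 0.23662298,  0.31481575, -0.3563193 ]), 'ft_torque': array([ 0.0586446 ,  0.00291143, -0.00923482]), 'grip_width': 0.08789995992638872}
scene {'fx': 351.51235765102524, 'fy': 351.51235765102524, 'cx': 250.36383551054413, 'cy': 184.60763747295778, 'D': array([-0.10080112,  0.        ,  0.        ,  0.        ,  0.        ]), 'position': array([ 1.15619764, -0.27943977,  0.69722997]), 'attitude': array([-1.95169212, -1.20804917,  0.56191691])}
side {'fx': 402.39706775447996, 'fy': 402.39706775447996, 'cx': 251.31206253572765, 'cy': 191.11246044781376, 'D': array([-0.05542736,  0.        ,  0.        ,  0.        ,  0.        ]), 'position': array([-0.07356877,  0.8761516 ,  1.00883129]), 'attitude': array([-0.78650319,  2.5946132 , -1.11649808])}
wrist {'fx': 265.24253340536126, 'fy': 265.24253340536126, 'cx': 255.64615399092622, 'cy': 190.00617349225956, 'D': array([-0.01312418,  0.        ,  0.        ,  0.        ,  0.        ]), 'hand_eye': array([[ 4.66285210e-04, -9.51968173e-01, -3.06196635e-01,
         7.99429395e-02],
       [ 9.99999858e-01,  3.64915688e-04,  3.88302838e-04,
         5.34447679e-04],
       [-2.57915987e-04, -3.06196773e-01,  9.51968208e-01,
        -1.46777613e-01],
       [ 0.00000000e+00,  0.00000000e+00,  0.00000000e+00,
         1.00000000e+00]])}
0.0187
```

View pics/scene0.png

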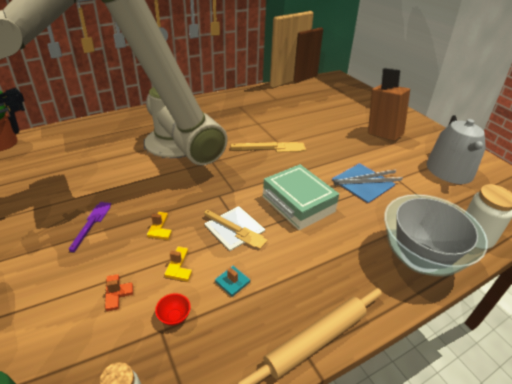

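View pics/side0.png

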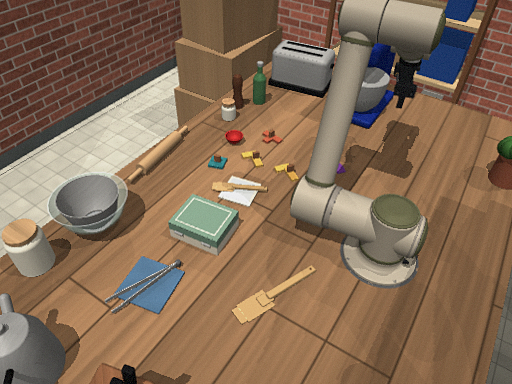

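View pics/wrist0.png

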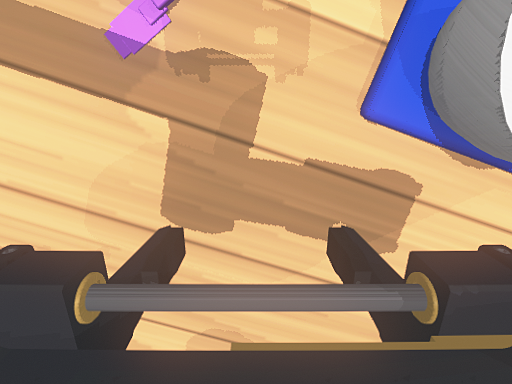

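```bash
cat > h.py <<'E'
import numpy as np, cv2
from scipy.spatial.transform import Rotation as R
from plant import bot
def cam(n,obs=None):
    c=bot.get_calibration(n)
    K=np.array([[c['fx'],0,c['cx']],[0,c['fy'],c['cy']],[0,0,1]])
    if 'hand_eye' in c:
        o=obs or bot.get_obs()
        T=np.eye(4);T[:3,:3]=R.from_rotvec(o['ee_rot']).as_matrix();T[:3,3]=o['eef_pos']
        T=T@c['hand_eye']
        return K,c['D'],T[:3,:3],T[:3,3]
    return K,c['D'],R.from_rotvec(c['attitude']).as_matrix(),np.array(c['position'])
def proj(C,P):
    K,D,Rm,t=C
    P=np.atleast_2d(P).astype(float)
    return cv2.projectPoints((P-t)@Rm,np.zeros(3),np.zeros(3),K,D)[0][:,0]
def unproj(C,px,z):
    K,D,Rm,t=C
    u=cv2.undistortPoints(np.array(px,float).reshape(-1,1,2),K,D)[:,0]
    d=np.c_[u,np.ones(len(u))]@Rm.T
    return t+d*((z-t[2])/d[:,2])[:,None]
def shot(n,name,box=None,s=1):
    o=bot.get_obs(); im=bot.capture(n)[:,:,::-1].copy()
    np.savez(f'pics/{name}.npz',im=im,pos=o['eef_pos'],rot=o['ee_rot'])
    crop(im,name,box,s); return im,cam(n,o)
def crop(im,name,box=None,s=1):
    if box: im=im[box[1]:box[3],box[0]:box[2]]
    cv2.imwrite(f'pics/{name}.png',cv2.resize(im,None,fx=s,fy=s,interpolation=cv2.INTER_CUBIC))
E
python3 - <<'E'
from h import *
im=cv2.imread('pics/scene0.png'); crop(im,'scene0a',(60,150,350,340),2.7)
im=cv2.imread('pics/side0.png'); crop(im,'side0a',(150,110,350,270),4)
c=cam('scene')
for n,p,z in [('tin lid corners',[(264,190),(295,167),(338,190),(302,212)],.07),('tile',[(207,230),(237,208),(264,228),(228,248)],.008),('spat',[(205,212),(262,244)],.015),('press',[(158,227),(180,266),(115,292),(233,283)],.012),('bowl',[(173,310)],.03),('bigspat',[(230,147),(304,147)],.01)]:
    print(n,unproj(c,p,z).round(3).tolist())
E
```

```text
tin lid corners [[0.486, 0.123, 0.07], [0.428, 0.266, 0.07], [0.579, 0.317, 0.07], [0.612, 0.17, 0.07]]
tile [[0.506, -0.062, 0.008], [0.46, 0.051, 0.008], [0.567, 0.082, 0.008], [0.59, -0.037, 0.008]]
spat [[0.443, -0.042, 0.015], [0.622, 0.046, 0.015]]
press [[0.441, -0.18, 0.012], [0.596, -0.169, 0.012], [0.605, -0.329, 0.012], [0.698, -0.073, 0.012]]
bowl [[0.718, -0.223, 0.03]]
bigspat [[0.147, 0.171, 0.01], [0.263, 0.42, 0.01]]
```

View pics/scene0a.png

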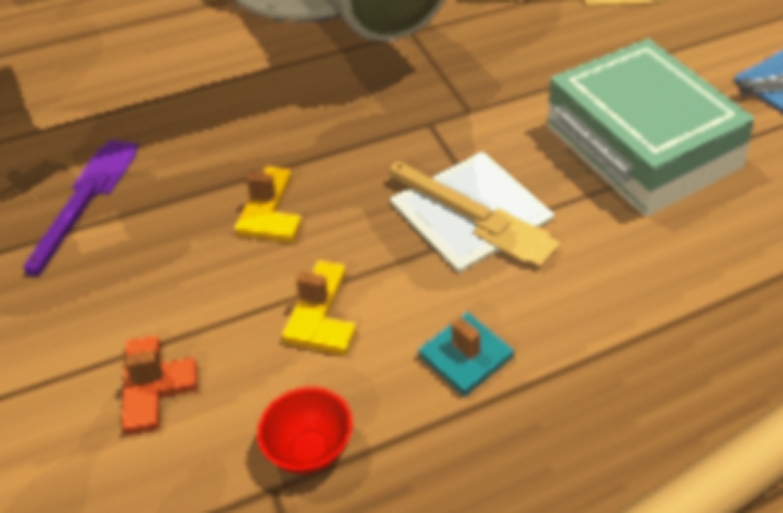

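View pics/side0a.png

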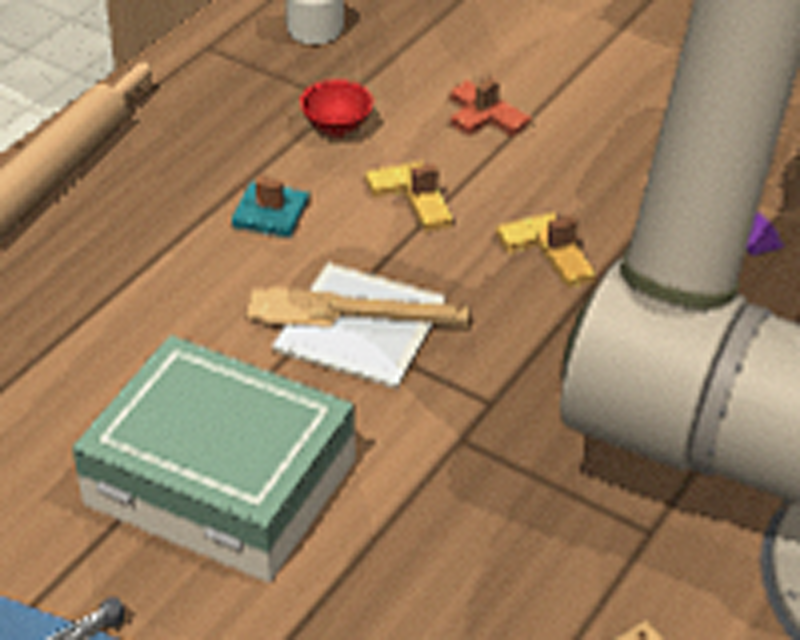

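```bash
cat >> h.py <<'E'
def down(yaw):  # tool z down, tool x at yaw (deg)
    y=np.radians(yaw);c,s=np.cos(y),np.sin(y)
    return np.array([[c,s,0],[s,-c,0],[0,0,-1.]])
def plan(pos,Rt,grip=1,step=.04,p0=None,R0=None,minrows=1):
    o=bot.get_obs()
    p0=o['eef_pos'] if p0 is None else np.array(p0,float)
    R0=R.from_rotvec(o['ee_rot']).as_matrix() if R0 is None else R0
    pos=np.array(pos,float)
    dv=R.from_matrix(R0.T@Rt).as_rotvec()
    n=max(minrows,int(np.ceil(np.linalg.norm(pos-p0)/step)),int(np.ceil(np.degrees(np.linalg.norm(dv))/7.1)),1)
    rows=[]
    Rc=R0
    dp=(pos-p0)/n
    for i in range(n):
        s=Rc.T@dp*100
        rows.append([grip]+[float(x) for x in np.round(s,2)]+[float(x) for x in np.round(np.degrees(dv/n),2)])
        Rc=Rc@R.from_rotvec(dv/n).as_matrix()
    for i in range(0,n,5): print('['+', '.join('['+','.join(f'{x:g}' for x in r)+']' for r in rows[i:i+5])+']')
def st():
    o=bot.get_obs(); Rm=R.from_rotvec(o['ee_rot']).as_matrix()
    print('t',round(o['time_s'],2),'p',o['eef_pos'].round(4),'x',Rm[:,0].round(3),'z',Rm[:,2].round(3),'F',o['contact_force'].round(1),'w',round(o['grip_width'],4))
    return o
E
python3 -c "
from h import *
plan([.48,-.05,.3],down(0))"
```

```text
[[1,2.93,-2.33,-0.41,-0,-0,1.23], [1,2.88,-2.4,-0.41,-0,-0,1.23], [1,2.83,-2.46,-0.41,-0,-0,1.23], [1,2.77,-2.52,-0.41,-0,-0,1.23], [1,2.72,-2.58,-0.41,-0,-0,1.23]]
[[1,2.66,-2.64,-0.41,-0,-0,1.23], [1,2.6,-2.69,-0.41,-0,-0,1.23], [1,2.55,-2.75,-0.41,-0,-0,1.23], [1,2.49,-2.8,-0.41,-0,-0,1.23], [1,2.42,-2.85,-0.41,-0,-0,1.23]]
[[1,2.36,-2.91,-0.41,-0,-0,1.23], [1,2.3,-2.96,-0.41,-0,-0,1.23], [1,2.24,-3,-0.41,-0,-0,1.23], [1,2.17,-3.05,-0.41,-0,-0,1.23], [1,2.1,-3.1,-0.41,-0,-0,1.23]]
```

Call:
play_rows:
  deltas:
    - [1,2.9,-2.3,-0.4,0,0,1.2]
    - [1,2.9,-2.4,-0.4,0,0,1.2]
    - [1,2.8,-2.5,-0.4,0,0,1.2]
    - [1,2.8,-2.5,-0.4,0,0,1.2]
    - [1,2.7,-2.6,-0.4,0,0,1.2]

```text
time_s: 0.57
eef_pos: [0.2765, -0.3626, 0.2587]
ee_rot: [-3.123, -0.339, 0.0]
contact_force: [0.9, -0.3, -0.1]
grip_width: 0.0881
```

Call:
play_rows:
  deltas:
    - [1,2.7,-2.6,-0.4,0,0,1.2]
    - [1,2.6,-2.7,-0.4,0,0,1.2]
    - [1,2.5,-2.8,-0.4,0,0,1.2]
    - [1,2.5,-2.8,-0.4,0,0,1.3]
    - [1,2.4,-2.9,-0.4,0,0,1.3]

```text
time_s: 0.98
eef_pos: [0.3774, -0.2043, 0.2789]
ee_rot: [-3.137, -0.17, 0.0]
contact_force: [0.1, -0.5, 0.8]
grip_width: 0.0881
```

Call:
play_rows:
  deltas:
    - [1,2.4,-2.9,-0.4,0,0,1.2]
    - [1,2.3,-3.0,-0.4,0,0,1.2]
    - [1,2.2,-3.0,-0.4,0,0,1.3]
    - [1,2.2,-3.0,-0.4,0,0,1.3]
    - [1,2.1,-3.1,-0.4,0,0,1.3]

```text
time_s: 1.4
eef_pos: [0.4792, -0.0469, 0.2989]
ee_rot: [3.142, -0.002, -0.0]
contact_force: [-0.2, -0.3, -0.0]
grip_width: 0.0882
```

Call:
play_rows:
  deltas:
    - [1,0,0,0,0,0,0]
    - [1,0,0,0,0,0,0]

```text
time_s: 1.57
eef_pos: [0.479, -0.0475, 0.2985]
ee_rot: [-3.142, -0.005, 0.001]
contact_force: [-0.9, -0.3, -0.2]
grip_width: 0.0883
```

```bash
python3 -c "
from h import *
st(); shot('wrist','w1',None,1.55); bot.capture('scene')"
```

```text
t 1.57 p [ 0.479  -0.0475  0.2985] x [ 1.     0.003 -0.001] z [-0.001  0.    -1.   ] F [-0.9 -0.3 -0.2] w 0.0883
```

View pics/w1.png

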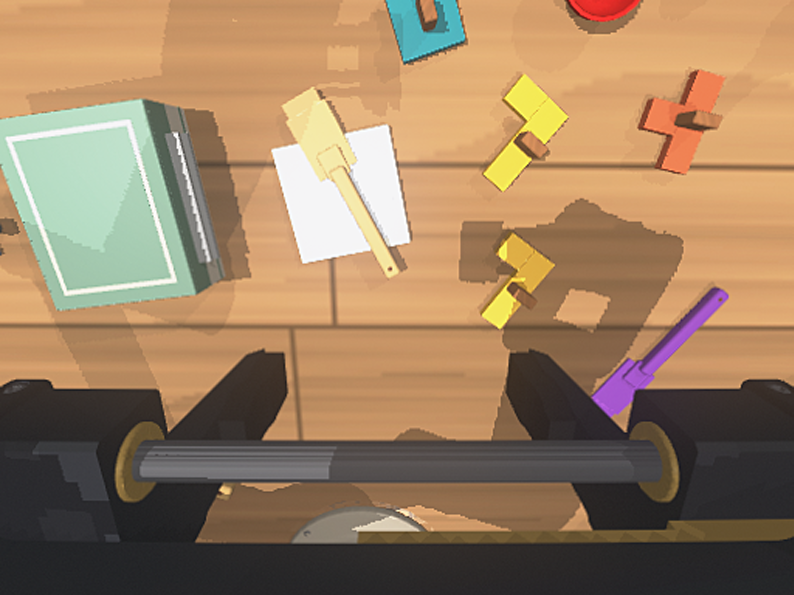

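```bash
cat >> h.py <<'E'
from scipy.optimize import minimize
def load(name):
    d=np.load(f'pics/{name}.npz'); o=dict(eef_pos=d['pos'],ee_rot=d['rot']); return d['im'],o
def colmask(im,col):
    h=cv2.cvtColor(im,cv2.COLOR_BGR2HSV).astype(int);H,S,V=h[...,0],h[...,1],h[...,2]
    m={'yellow':(H>=22)&(H<=32)&(S>165)&(V>90),
       'terra':(H>=2)&(H<=11)&(S>150)&(V>130),
       'teal':(H>=85)&(H<=100)&(S>140),
       'green':(H>=55)&(H<=85)&(S>35),'white':(S<35)&(V>170)}[col]
    return m.astype(np.uint8)
L=[(-14,-46),(46,-46),(46,-18),(14,-18),(14,46),(-14,46)]
T=[(-20.4,-46),(7.6,-46),(7.6,-14),(39.6,-14),(39.6,14),(7.6,14),(7.6,46),(-20.4,46)]
SQ=[(-30,-30),(30,-30),(30,30),(-30,30)]
def box(x,y): return [(-x,-y),(x,-y),(x,y),(-x,y)]
GR=box(13,6)
def prism(C,poly,z0,z1,p,shape,S=4):
    q=np.array(poly)/1e3;c,s=np.cos(p[2]),np.sin(p[2])
    q=q@np.array([[c,s],[-s,c]])+p[:2]
    a=proj(C,np.c_[q,np.full(len(q),z1)]);b=proj(C,np.c_[q,np.full(len(q),z0)])
    m=np.zeros((shape[0]*S,shape[1]*S),np.uint8)
    f=lambda P:cv2.fillPoly(m,[np.round((P*S+(S-1)/2)*16).astype(np.int32)],1,shift=4)
    f(a);f(b)
    for i in range(len(q)):
        j=(i+1)%len(q); f(np.array([a[i],a[j],b[j],b[i]]))
    return cv2.resize(m.astype(np.float32),(shape[1],shape[0]),interpolation=cv2.INTER_AREA)
def fit(views,poly,z0,z1,p0,grip=True,pad=14,fixyaw=False):
    """views: list of (mask,C). p0: x,y,yaw"""
    ws=[]
    for m,C in views:
        w=prism(C,poly,z0,z1,p0,m.shape); ys,xs=np.where(w>0)
        b=(max(xs.min()-pad,0),max(ys.min()-pad,0),min(xs.max()+pad,m.shape[1]),min(ys.max()+pad,m.shape[0]))
        ws.append((m[b[1]:b[3],b[0]:b[2]].astype(np.float32),(C[0]-np.array([[0,0,b[0]],[0,0,b[1]],[0,0,0]]),)+C[1:]))
    def cost(v):
        p=np.array([v[0],v[1],v[2]*20.])*np.array([1,1,1]);e=0
        for m,C in ws:
            r=prism(C,poly,z0,z1,p,m.shape); w=np.ones_like(r)
            if grip: w=1-prism(C,GR,z1,z1+.03,p,m.shape)
            e+=(w*abs(r-m)).sum()/m.sum()
        return e
    best=None
    v0=np.array([p0[0],p0[1],p0[2]/20.])
    for dd in ([.01,.01,.01],[.002,.002,.002],[.0005,.0005,.0005]):
        sim=np.array([v0]+[v0+np.eye(3)[i]*dd[i] for i in range(3)])
        r=minimize(cost,v0,method='Nelder-Mead',options=dict(initial_simplex=sim,xatol=1e-5,fatol=1e-5,maxiter=300)); v0=r.x
    return np.array([v0[0],v0[1],v0[2]*20]),r.fun
E
cat > m1.py <<'E'
from h import *
im,o=load('w1'); C=cam('wrist',o)
sc=cv2.imread('pics/scene0.png');CS=cam('scene');si=cv2.imread('pics/side0.png');CI=cam('side')
for n,col,poly,px,z0,z1 in [('l_a','yellow',L,(525,285),0,.012),('l_b','yellow',L,(535,135),0,.012),('t','terra',T,(690,120),0,.012),('sq','teal',SQ,(428,20),0,.012),('lid','green',box(71,87),(105,205),.036,.07),('tile','white',box(60,60),(343,195),0,.008)]:
    c=unproj(C,[(px[0]/1.55,px[1]/1.55)],z1)[0]
    res=[]
    for yaw in np.radians([0,45,90,135,180,225,270,315]) if n[0]in'lt' and n not in('lid','tile') else np.radians([-20,15,50]):
        v=[(colmask(im,col),C)]
        if n=='sq': v=[(colmask(sc,col),CS)]
        res.append(fit(v,poly,z0,z1,[c[0],c[1],yaw],grip=n not in('lid','tile')))
    p,e=min(res,key=lambda r:r[1])
    out=[n,p[:2].round(4),np.degrees(p[2]).round(1),round(e,3)]
    for nm,I,K in (('scene',sc,CS),('side',si,CI)):
        try:
            q,e2=fit([(colmask(I,col),K)],poly,z0,z1,p,grip=n not in('lid','tile'),pad=8); out+=[nm,q[:2].round(4),np.degrees(q[2]).round(1),round(e2,3)]
        except Exception as ex: out.append(repr(ex)[:50])
    print(*out)
E
python3 m1.py
```

```text
l_a [ 0.35   -0.1035] 93.0 1.0 scene [0.3201 0.0285] 65.0 1.0 side [ 0.35   -0.1035] 93.0 inf
l_b [ 0.5757 -0.1392] 148.5 0.961 scene [ 0.5597 -0.1255] 156.6 2.132 side [ 0.5757 -0.1392] 148.5 inf
t [ 0.5995 -0.3326] 77.6 0.141 scene [ 0.5976 -0.3294] 77.6 0.124 side [ 0.5998 -0.3379] 73.7 0.502
sq [ 0.6847 -0.0684] 27.6 0.573 scene [ 0.6846 -0.0684] 27.6 0.57 side [ 0.6873 -0.0728] 17.3 0.279
lid [0.5151 0.2332] 97.7 0.231 scene [0.5042 0.2478] 98.2 0.516 side [0.5149 0.2257] 96.7 0.221
tile [0.5247 0.0081] 11.5 0.31 scene [0.5187 0.0153] 11.6 0.657 side [0.5265 0.0072] 12.5 0.627h.py:88: RuntimeWarning: divide by zero encountered in scalar divide
  e+=(w*abs(r-m)).sum()/m.sum()
  np.max(np.abs(fsim[0] - fsim[1:])) <= fatol):
```

Run:
```python
from h import *
im,o=load('w1')
sc=cv2.imread('pics/scene0.png');si=cv2.imread('pics/side0.png')
hs=lambda i,p:cv2.cvtColor(i,cv2.COLOR_BGR2HSV)[int(p[1]),int(p[0])]
for n,p in [('yb',(540/1.55,110/1.55)),('yb2',(505/1.55,170/1.55)),('ya',(500/1.55,305/1.55)),('ya dark',(530/1.55,262/1.55)),('sq',(440/1.55,45/1.55)),('lid',(60,130)),('lidside',(170/1.55,150/1.55)),('tile',(235,140)),('wood',(400/1.55,80/1.55)),('wood2',(180,220))]: print(n,hs(im,p))
print('scene',[hs(sc,p) for p in [(162,233),(178,273),(160,237),(240,285),(300,185),(300,208),(320,204),(240,240),(250,220)]])
print('side',[hs(si,p) for p in [(295,171),(285,168),(260,153),(217,163),(200,215),(245,190),(225,190)]])
```

```text
yb [ 28 165 245]
yb2 [ 27 165 244]
ya [ 28 160 244]
ya dark [ 21 176 222]
sq [ 92 147 193]
lid [ 72  44 222]
lidside [ 12   9 141]
tile [ 25  78 245]
wood [ 16 120 227]
wood2 [ 14 124 198]
scene [array([ 27, 255, 247], dtype=uint8), array([ 27, 255, 246], dtype=uint8), array([ 21, 241, 180], dtype=uint8), array([ 89, 170, 138], dtype=uint8), array([ 64,  63, 189], dtype=uint8), array([ 63,  63, 189], dtype=uint8), array([ 55,  62, 103], dtype=uint8), array([ 27,  41, 228], dtype=uint8), array([ 36,   5, 247], dtype=uint8)]
side [array([ 13, 118,  91], dtype=uint8), array([ 19, 160, 244], dtype=uint8), array([ 14, 120, 192], dtype=uint8), array([ 92, 158, 136], dtype=uint8), array([ 65,  44, 173], dtype=uint8), array([ 80,   4, 194], dtype=uint8), array([ 18, 128, 209], dtype=uint8)]
```

```bash
python3 - <<'E'
s=open('h.py').read()
s=s.replace("'yellow':(H>=22)&(H<=32)&(S>165)&(V>90)","'yellow':(H>=19)&(H<=32)&(S>145)&(V>100)").replace("'teal':(H>=85)&(H<=100)&(S>140)","'teal':(H>=85)&(H<=100)&(S>120)").replace("(H>=55)&(H<=85)&(S>35)","(H>=50)&(H<=85)&(S>25)")
open('h.py','w').write(s)
E
python3 - <<'E'
from h import *
im,o=load('w1')
sc=cv2.imread('pics/scene0.png');si=cv2.imread('pics/side0.png')
a=[]
for I in(im,sc,si):
    m=np.zeros_like(I); m[colmask(I,'yellow')>0]=(0,255,255);m[colmask(I,'teal')>0]=(255,255,0);m[colmask(I,'green')>0]=(0,255,0);m[colmask(I,'terra')>0]=(0,80,255);m[colmask(I,'white')>0]=255
    a.append(m)
crop(np.vstack([np.hstack(a[:2]),np.hstack([a[2],im])]),'masks',None,.78)
E
```

```text
(no output)
```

View pics/masks.png

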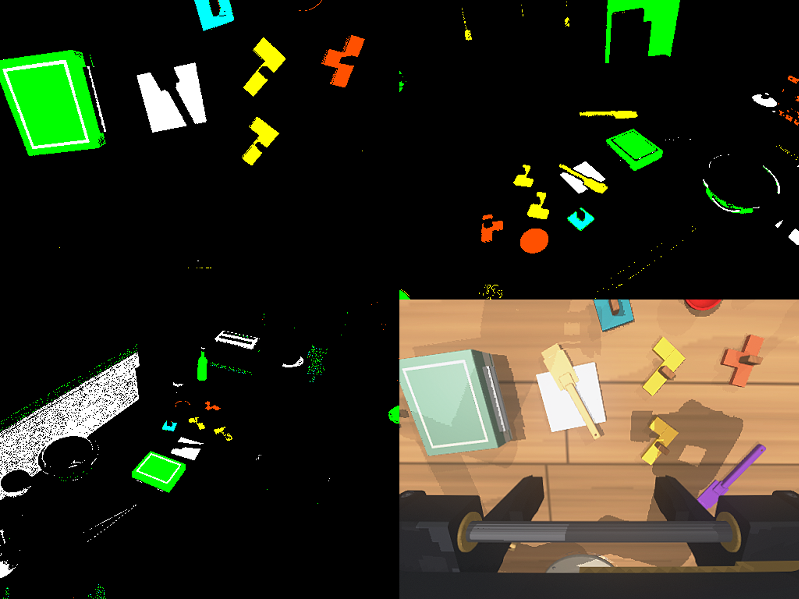

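```bash
python3 m1.py 2>&1 | grep -v Warn
```

```text
l_a [ 0.425  -0.1816] 55.1 0.071 scene [ 0.4219 -0.1777] 54.7 0.075 side [ 0.4252 -0.1823] 52.3 0.563
l_b [ 0.5758 -0.176 ] 52.2 0.056 scene [ 0.5726 -0.1718] 51.3 0.067 side [ 0.576  -0.1773] 48.3 0.297
t [ 0.5995 -0.3326] 77.6 0.141 scene [ 0.5976 -0.3294] 77.6 0.124 side [ 0.5998 -0.3379] 73.7 0.502
sq [ 0.684  -0.0705] 24.0 0.343 scene [ 0.684  -0.0705] 24.0 0.343 side [ 0.6872 -0.073 ] 17.1 0.23
lid [0.5153 0.2275] 96.7 0.161 scene [0.5108 0.2357] 96.8 0.219 side [0.5157 0.2256] 97.1 0.151
tile [0.5247 0.0081] 11.5 0.31 scene [0.5187 0.0153] 11.6 0.657 side [0.5265 0.0072] 12.5 0.627
```

```bash
python3 -c "
from h import *
plan([.46,.03,.19],down(0)@R.from_rotvec([np.radians(40),0,0]).as_matrix())"
```

```text
[[1,-0.3,-1.32,1.81,6.67,0.01,-0], [1,-0.3,-1.1,1.95,6.67,0.01,-0], [1,-0.3,-0.87,2.06,6.67,0.01,-0], [1,-0.3,-0.62,2.15,6.67,0.01,-0], [1,-0.3,-0.37,2.21,6.67,0.01,-0]]
[[1,-0.3,-0.11,2.24,6.67,0.01,-0]]
```

Call:
play_rows:
  deltas:
    - [1,-0.3,-1.3,1.8,6.7,0,0]
    - [1,-0.3,-1.1,1.9,6.7,0,0]
    - [1,-0.3,-0.9,2.1,6.7,0,0]
    - [1,-0.3,-0.6,2.1,6.7,0,0]
    - [1,-0.3,-0.4,2.2,6.7,0,0]

```text
time_s: 2.08
eef_pos: [0.4634, 0.0163, 0.2093]
ee_rot: [-2.552, 0.004, -0.005]
contact_force: [0.3, 0.0, -0.2]
grip_width: 0.0878
```

Call:
play_rows:
  deltas:
    - [1,-0.3,-0.1,2.2,6.7,0,0]
    - [1,0,0,0,0,0,0]
    - [1,0,0,0,0,0,0]

```text
time_s: 2.33
eef_pos: [0.4603, 0.0287, 0.1911]
ee_rot: [-2.442, 0.005, 0.002]
contact_force: [0.4, -0.0, 0.5]
grip_width: 0.0882
```

```bash
python3 -c "
from h import *
st(); shot('wrist','w2',None,1.55)"
```

```text
t 2.33 p [0.4603 0.0287 0.1911] x [ 1.    -0.003 -0.002] z [-0.     0.644 -0.765] F [ 0.4 -0.   0.5] w 0.0882
```

View pics/w2.png

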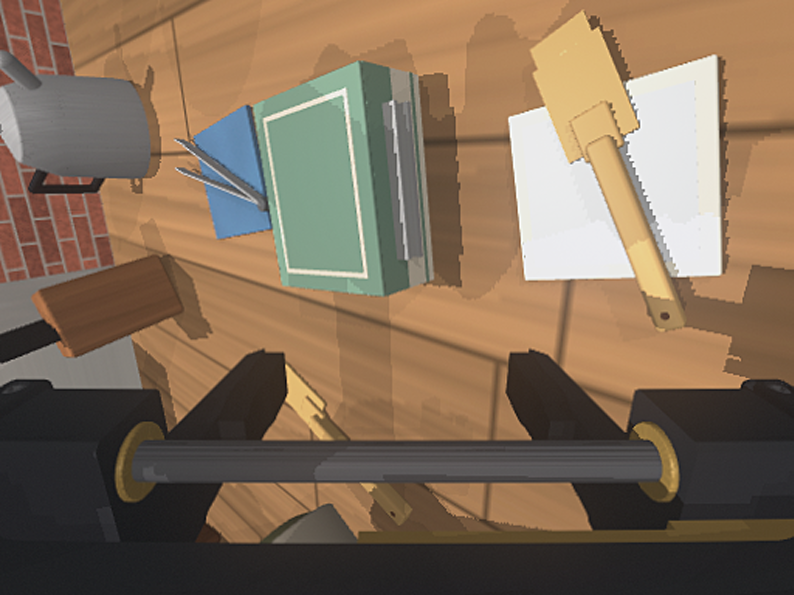

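```bash
python3 -c "
from h import *
im,o=load('w2'); crop(im,'w2tin',(155,30,295,200),3.5); crop(im,'w2sp',(320,0,480,220),2.7)"
```

```text
(no output)
```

View pics/w2tin.png

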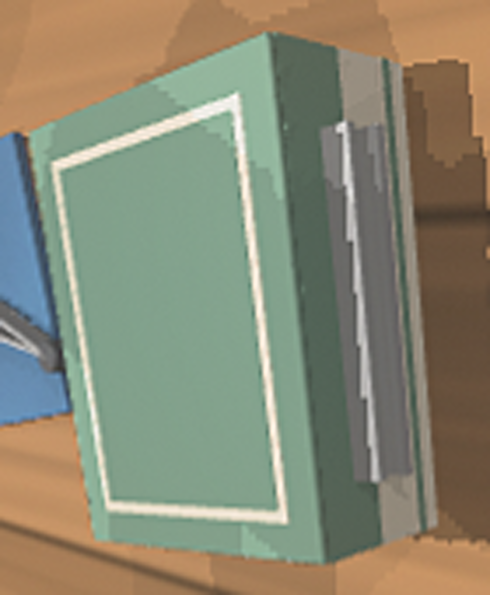

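View pics/w2sp.png

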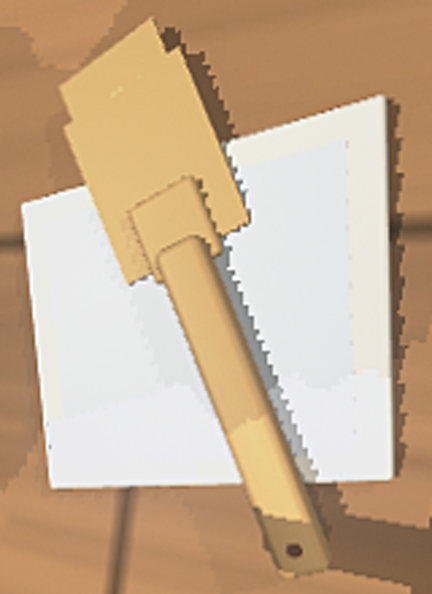

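```bash
cat > m2.py <<'E'
from h import *
from scipy.optimize import least_squares
im,o=load('w2'); C=cam('wrist',o)
f=lambda pts,off,s:(np.array(pts,float)+.5)/s-.5+np.array(off)
def W(P,p):
    c,s=np.cos(p[2]),np.sin(p[2]); P=np.array(P,float)/1e3
    return np.c_[P[:,:2]@np.array([[c,s],[-s,c]])+p[:2],P[:,2]]
tp=f([(272,32),(325,562),(32,130),(95,540),(403,65),(437,525)],(155,30),3.5)
TM=[(-71,-87,70),(-71,87,70),(71,-87,70),(71,87,70),(-71,-87,0),(-71,87,0)]
# y sign: +y own = yaw+90 -> -x world ; front right (larger x) is -y
r=least_squares(lambda p:(proj(C,W(TM,p))-tp).ravel(),[.515,.2275,np.radians(96.7)])
print('tin',r.x[:2].round(4),np.degrees(r.x[2]).round(2)); print(r.fun.reshape(-1,2).round(1).tolist())
pt=r.x
for zz in (27,31,36,40,45):
  for xx in (-71,-83,-85): print(zz,xx,(((proj(C,W([(xx,-60,zz),(xx,60,zz)],pt))-[155,30]+.5)*3.5-.5)).round(0).tolist())
sp=f([(62,90),(152,18),(130,285),(248,220),(285,575),(328,568),(205,233),(160,252)],(320,0),2.7)
SM=[(100,18,3),(100,-18,3),(21,22,3),(21,-22,3),(-100,8,14),(-100,-8,14),(25,-8,14),(25,8,14)]
z=lambda M:[(a,b,c+8) for a,b,c in M]
r=least_squares(lambda p:(proj(C,W(z(SM),p))-sp).ravel(),[.52,.01,np.radians(30)],loss='soft_l1')
print('spat',r.x[:2].round(4),np.degrees(r.x[2]).round(2)); print((proj(C,W(z(SM),r.x))-sp).round(1).tolist())
tl=f([(22,203),(383,96),(50,487),(393,480)],(320,0),2.7)
r=least_squares(lambda p:(proj(C,W([(60,60,8),(60,-60,8),(-60,60,8),(-60,-60,8)],p))-tl).ravel(),[.52,.01,np.radians(11)])
print('tile',r.x[:2].round(4),np.degrees(r.x[2]).round(2)); print(r.fun.reshape(-1,2).round(1).tolist())
E
python3 m2.py
```

```text
tin [0.5156 0.2248] 96.71
[[-0.6, -0.6], [0.0, 1.3], [-1.0, -0.2], [-0.2, -0.1], [0.4, -0.2], [0.5, 0.1]]
27 -71 [[365.0, 135.0], [393.0, 471.0]]
27 -83 [[391.0, 128.0], [418.0, 472.0]]
27 -85 [[396.0, 127.0], [422.0, 472.0]]
31 -71 [[357.0, 134.0], [386.0, 473.0]]
31 -83 [[384.0, 127.0], [412.0, 474.0]]
31 -85 [[389.0, 125.0], [416.0, 474.0]]
36 -71 [[348.0, 133.0], [378.0, 475.0]]
36 -83 [[375.0, 125.0], [404.0, 476.0]]
36 -85 [[380.0, 124.0], [408.0, 476.0]]
40 -71 [[341.0, 132.0], [371.0, 477.0]]
40 -83 [[367.0, 124.0], [397.0, 478.0]]
40 -85 [[372.0, 123.0], [401.0, 478.0]]
45 -71 [[331.0, 130.0], [363.0, 479.0]]
45 -83 [[358.0, 122.0], [388.0, 480.0]]
45 -85 [[363.0, 121.0], [393.0, 480.0]]
spat [0.532  0.0006] 28.29
[[-0.6, -0.9], [0.3, -0.4], [-0.4, -0.3], [1.7, 0.0], [-0.3, 2.3], [3.1, 1.1], [-2.7, -1.2], [-3.0, 0.9]]
tile [0.5248 0.008 ] 11.43
[[-0.8, 0.3], [0.7, -0.8], [-0.3, 0.5], [-0.3, 0.4]]
```

```bash
cat > m3.py <<'E'
from m2 import *
import sys
s=9;off=(240,55)
big=cv2.resize(im[55:175,240:285],None,fx=s,fy=s,interpolation=cv2.INTER_NEAREST)
big=cv2.convertScaleAbs(big,alpha=1.4)
crop(np.rot90(big[:,:]),'slotraw',None,.7)
b2=big.copy()
def line(x,z,col):
    q=(proj(C,W([(x,-60,z),(x,60,z)],pt))-off+.5)*s-.5
    cv2.line(b2,*[tuple(int(v) for v in a) for a in q],col,1)
zs=float(sys.argv[1])
line(-71,zs+8.5,(0,0,255));line(-83,zs+8.5,(0,255,255));line(-83,zs+4.5,(255,255,0));line(-85,zs-4.5,(255,0,255));line(-85,zs-8.5,(255,0,0)); line(-71,36,(0,255,0))
cv2.imwrite('pics/slot.png',cv2.resize(np.vstack([np.rot90(big),np.rot90(b2)]),None,fx=.7,fy=.7))
E
python3 m3.py 42 >/dev/null
```

```text
(no output)
```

View pics/slot.png

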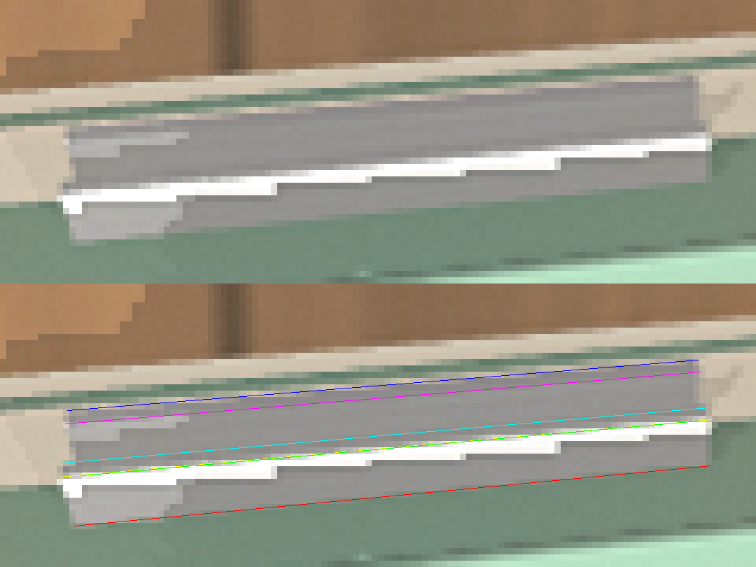

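```bash
cat > m4.py <<'E'
from m2 import *
f2=lambda p:f(p,(320,0),2.7)
sp=f2([(62,90),(152,18),(130,285),(248,220),(66,125),(182,50)])
SM=z([(100,18,3),(100,-18,3),(21,22,3),(21,-22,3),(85,22,3),(85,-22,3)])
# handle top edges: left edge points & right edge points
HL=f2([(172,275),(230,425)]);HR=f2([(218,262),(263,380),(318,520)])
def res(p):
    e=(proj(C,W(SM,p))-sp).ravel().tolist()
    for pts,y,zt in((HL,8,14),(HR,-8,14)):
        a,b=proj(C,W(z([(20,y,zt),(-95,y,zt)]),p)); n=np.array([-(b-a)[1],(b-a)[0]])/np.linalg.norm(b-a)
        e+=((pts-a)@n).tolist()
    return np.array(e)
r=least_squares(res,[.53,0,.5],loss='soft_l1');print(r.x[:2],np.degrees(r.x[2]),res(r.x).round(1))
b2=cv2.resize(im[0:220,320:480],None,fx=2.7,fy=2.7)
for P in ([(100,18,3),(100,-18,3),(85,-18,3),(85,-22,3),(21,-22,3),(21,22,3),(85,22,3),(85,18,3)],[(25,8,14),(25,-8,14),(-100,-8,14),(-100,8,14)]):
    q=(proj(C,W(z(P),r.x))-[320,0]+.5)*2.7-.5
    cv2.polylines(b2,[q.round().astype(int)],True,(0,0,255),1)
cv2.imwrite('pics/spov.png',b2)
E
python3 m4.py|tail -1
```

```text
-1.5 -0.   1.2]
```

View pics/spov.png

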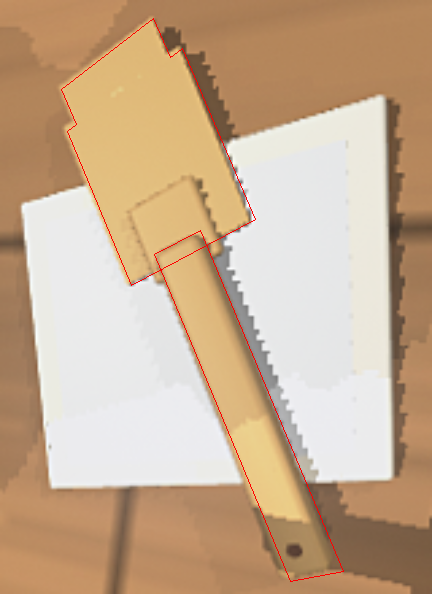

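Run:
```python
from m4 import *
p=r.x; print('SPAT',p[:2].round(4),np.degrees(p[2]).round(2), 'TIN',pt.round(4))
g=W([(-4,0,0)],p)[0]; print(g)
Rt=down(np.degrees(p[2]))
print('--'); plan([g[0],g[1],.07],Rt,grip=.6)
plan([g[0],g[1],.011],Rt,grip=.6,p0=[g[0],g[1],.07],R0=Rt)
```

```text
tin [0.5156 0.2248] 96.71
[[-0.6, -0.6], [0.0, 1.3], [-1.0, -0.2], [-0.2, -0.1], [0.4, -0.2], [0.5, 0.1]]
27 -71 [[365.0, 135.0], [393.0, 471.0]]
27 -83 [[391.0, 128.0], [418.0, 472.0]]
27 -85 [[396.0, 127.0], [422.0, 472.0]]
31 -71 [[357.0, 134.0], [386.0, 473.0]]
31 -83 [[384.0, 127.0], [412.0, 474.0]]
31 -85 [[389.0, 125.0], [416.0, 474.0]]
36 -71 [[348.0, 133.0], [378.0, 475.0]]
36 -83 [[375.0, 125.0], [404.0, 476.0]]
36 -85 [[380.0, 124.0], [408.0, 476.0]]
40 -71 [[341.0, 132.0], [371.0, 477.0]]
40 -83 [[367.0, 124.0], [397.0, 478.0]]
40 -85 [[372.0, 123.0], [401.0, 478.0]]
45 -71 [[331.0, 130.0], [363.0, 479.0]]
45 -83 [[358.0, 122.0], [388.0, 480.0]]
45 -85 [[363.0, 121.0], [393.0, 480.0]]
spat [0.532  0.0006] 28.29
[[-0.6, -0.9], [0.3, -0.4], [-0.4, -0.3], [1.7, 0.0], [-0.3, 2.3], [3.1, 1.1], [-2.7, -1.2], [-3.0, 0.9]]
tile [0.5248 0.008 ] 11.43
[[-0.8, 0.3], [0.7, -0.8], [-0.3, 0.5], [-0.3, 0.4]]
[ 5.32109067e-01 -3.81611044e-04] 28.78446997766604 [-0.4 -0.5  0.5 -0.2  0.4 -0.2  2.6 -0.2  0.3  2.3 -0.1 -0.6 -3.2 -1.6
 -1.5 -0.   1.2]
SPAT [ 5.321e-01 -4.000e-04] 28.78 TIN [0.5156 0.2248 1.6879]
[ 0.52860332 -0.00230768  0.        ]
--
[[0.6,0.97,1.46,1.05,-5.59,-1.44,-3.95], [0.6,0.9,1.42,1.17,-5.59,-1.44,-3.95], [0.6,0.83,1.36,1.28,-5.59,-1.44,-3.95], [0.6,0.77,1.28,1.39,-5.59,-1.44,-3.95], [0.6,0.72,1.19,1.49,-5.59,-1.44,-3.95]]
[[0.6,0.68,1.09,1.59,-5.59,-1.44,-3.95], [0.6,0.65,0.98,1.67,-5.59,-1.44,-3.95]]
[[0.6,0,0,2.95,0,0,0], [0.6,0,0,2.95,0,0,0]]
```

Candidates for the spatula in the scene picture: bamboo on white tile (235,230), a longer bamboo one (268,147), and a purple one (90,225). I chose the one on the tile: the model at 200 mm overlays it in the close crop. The presses present are two yellow Ls, one terracotta T and the teal square. Next is the approach to the spatula.

Call:
play_rows:
  deltas:
    - [0.6,1.0,1.5,1.0,-5.6,-1.4,-4.0]
    - [0.6,0.9,1.4,1.2,-5.6,-1.4,-4.0]
    - [0.6,0.8,1.4,1.3,-5.6,-1.4,-4.0]
    - [0.6,0.8,1.3,1.4,-5.6,-1.4,-4.0]
    - [0.6,0.7,1.2,1.5,-5.6,-1.4,-4.0]

```text
time_s: 2.8
eef_pos: [0.5119, 0.0066, 0.1058]
ee_rot: [-2.897, -0.546, -0.017]
contact_force: [0.4, 0.7, -1.1]
grip_width: 0.0569
```

Call:
play_rows:
  deltas:
    - [0.6,0.7,1.1,1.6,-5.6,-1.4,-4.0]
    - [0.6,0.7,1.0,1.7,-5.6,-1.4,-4.0]
    - [0.6,0,0,0,0,0,0]
    - [0.6,0,0,0,0,0,0]

```text
time_s: 3.13
eef_pos: [0.5302, -0.0004, 0.07]
ee_rot: [-3.039, -0.788, -0.014]
contact_force: [-0.3, 0.3, -0.2]
grip_width: 0.053
```

```bash
sed -i 's/^for zz/for zz in ():\n  pass\nfor zz/; s/in (27,31,36,40,45)/in ()/' m2.py
python3 - <<'E'
from h import *
st(); shot('wrist','w3',None,1.55)
g=[.5286,-.0023,.011];Rt=down(28.8)
plan(g,Rt,grip=.6)
E
```

```text
t 3.13 p [ 5.302e-01 -4.000e-04  7.000e-02] x [0.874 0.486 0.009] z [ 0.008  0.005 -1.   ] F [-0.3  0.3 -0.2] w 0.053
[[0.6,-0.13,0.02,2.96,-0,-0.28,0.09], [0.6,-0.12,0.02,2.96,-0,-0.28,0.09]]
```

View pics/w3.png

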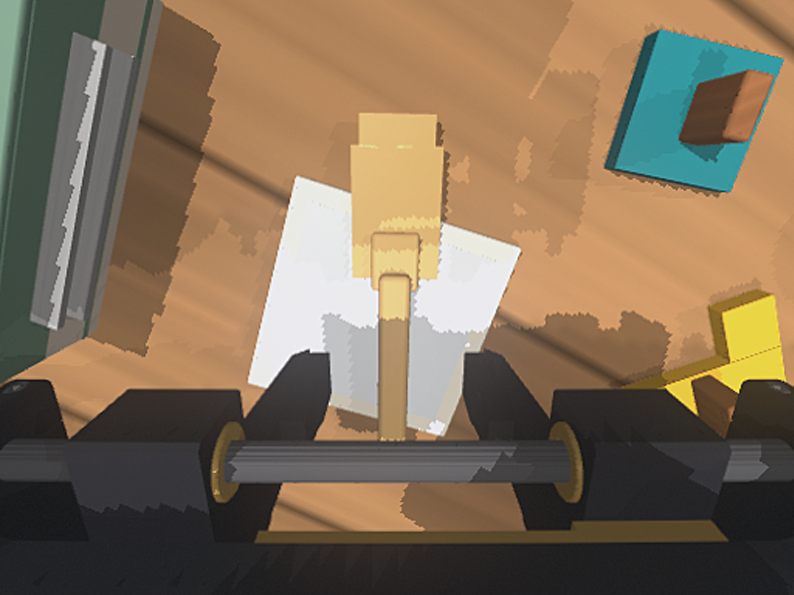

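Call:
play_rows:
  deltas:
    - [0.6,-0.1,0,2.9,0,-0.3,0.1]
    - [0.6,-0.1,0,2.9,0,-0.3,0.1]
    - [0.6,0,0,0.1,0,0,0]
    - [0.6,0,0,0,0,0,0]

```text
time_s: 3.52
eef_pos: [0.5286, -0.0029, 0.0104]
ee_rot: [-3.044, -0.778, 0.003]
contact_force: [-0.1, -0.2, -0.4]
grip_width: 0.0527
```

```bash
python3 -c "
from h import *
st()"
```

```text
t 3.52 p [ 0.5286 -0.0029  0.0104] x [ 0.877  0.48  -0.002] z [-0.002 -0.    -1.   ] F [-0.1 -0.2 -0.4] w 0.0527
```

Call:
play_rows:
  deltas:
    - [0,0,0,0,0,0,0]
    - [0,0,0,0,0,0,0]
    - [0,0,0,0,0,0,0]
    - [0,0,0,0,0,0,0]
    - [0,0,0,0,0,0,0]

```text
time_s: 3.93
eef_pos: [0.5282, -0.0019, 0.0098]
ee_rot: [3.042, 0.783, -0.004]
contact_force: [-0.2, 0.6, 0.3]
grip_width: 0.0214
```

Call:
play_rows:
  deltas:
    - [0,0,0,-1,0,0,0]
    - [0,0,0,-2,0,0,0]
    - [0,0,0,-2,0,0,0]
    - [0,0,0,-1,0,0,0]
    - [0,0,0,0,0,0,0]

```text
time_s: 4.35
eef_pos: [0.5293, -0.0019, 0.0718]
ee_rot: [3.04, 0.783, 0.001]
contact_force: [0.5, -0.8, 0.5]
grip_width: 0.0154
```

```bash
python3 -c "
from h import *
st(); shot('wrist','w4',None,1.55)"
```

```text
t 4.35 p [ 0.5293 -0.0019  0.0718] x [0.876 0.483 0.   ] z [ 0.001 -0.002 -1.   ] F [ 0.5 -0.8  0.5] w 0.0154
```

View pics/w4.png

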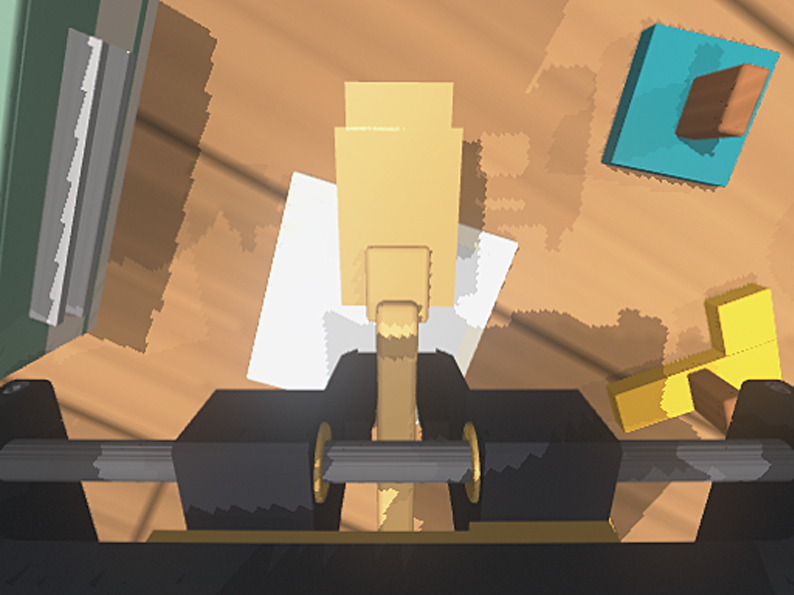

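```bash
cat > hand.py <<'E'
from h import *
from scipy.optimize import least_squares
def handfit(name,pts,s=1.55):
    """pts order: tipL,tipR,notchL,notchR,backL,backR in displayed px; returns pose in tool frame"""
    im,o=load(name); K,D,_,_=cam('wrist',o); he=bot.get_calibration('wrist')['hand_eye']
    C=(K,D,he[:3,:3],he[:3,3])
    # spatula frame in tool: x->tool x, y-> -tool y, z-> -tool z  (left in image = -tool y? decide by fit)
    M=np.array([(100,18,3),(100,-18,3),(85,22,3),(85,-22,3),(21,22,3),(21,-22,3)])/1e3
    px=(np.array(pts,float)+.5)/s-.5
    B=np.diag([1.,-1,-1])
    def pose(v): return R.from_rotvec(v[3:6]).as_matrix()@B, v[:3]
    def res(v):
        Rm,t=pose(v); return np.r_[(proj(C,M@Rm.T+t)-px).ravel(), v[3]*30]
    r=least_squares(res,[.004,0,0,0,0,0])
    Rm,t=pose(r.x)
    print('origin mm',(t*1e3).round(1),'rot deg',np.degrees(r.x[3:]).round(2),'res',r.fun.round(1))
    tip=Rm@np.array([.1,0,.0015])+t; print('tip in tool mm',(tip*1e3).round(1),'xaxis',Rm[:,0].round(3))
    return Rm,t,tip
E
python3 -c "
from h import *
im,o=load('w4'); crop(im,'w4z',(205,45,310,205),3.7)"
```

```text
(no output)
```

View pics/w4z.png

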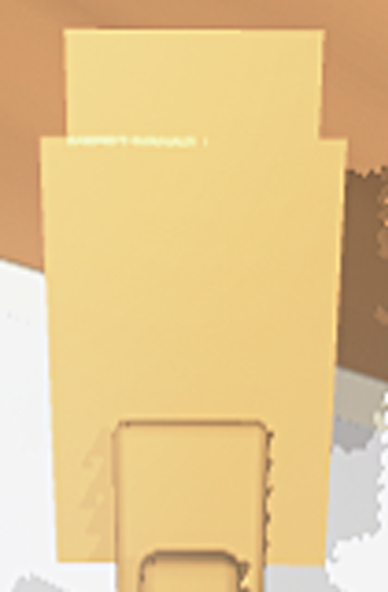

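Run:
```python
from hand import *
o=np.array([205,45])*3.7
p=np.array([(64,29),(325,30),(40,138),(347,138),(56,562),(326,564)])+o
handfit('w4',p,3.7)
```

```text
origin mm [6.1 1.  6.1] rot deg [-0.22 -1.47  0.24] res [ 0.5 -0.8 -0.6 -0.8  0.3  0.6 -0.3  1.  -0.1  0.1  0.2 -0.  -0.1]
tip in tool mm [106.1   1.4   7.2] xaxis [1.    0.004 0.026]
```

Call:
play_rows:
  deltas:
    - [0,0,0,2,0,0,0]
    - [0,0,0,2,0,0,0]
    - [0,0,0,1,0,0,0]
    - [0,0,0,0.6,0,0,0]
    - [0,0,0,0,0,0,0]

```text
time_s: 4.82
eef_pos: [0.5274, -0.0013, 0.0135]
ee_rot: [-3.042, -0.783, 0.007]
contact_force: [-4.4, 3.6, 9.1]
grip_width: 0.0156
```

Call:
play_rows:
  deltas:
    - [0,0,0,0.2,0,0,0]
    - [0.35,0,0,0,0,0,0]
    - [0.35,0,0,0,0,0,0]
    - [0.35,0,0,0.3,0,0,0]
    - [0.35,0,0,0,0,0,0]

```text
time_s: 5.23
eef_pos: [0.5282, -0.0019, 0.0084]
ee_rot: [3.042, 0.783, -0.005]
contact_force: [-1.6, 0.4, 7.7]
grip_width: 0.0307
```

```bash
python3 -c "
from h import *
st()"
```

```text
t 5.23 p [ 0.5282 -0.0019  0.0084] x [ 0.876  0.483 -0.003] z [-0.003 -0.001 -1.   ] F [-1.6  0.4  7.7] w 0.0307
```

Call:
play_rows:
  deltas:
    - [0.35,0,0,-0.15,0,0,0]
    - [0,0,0,0,0,0,0]
    - [0,0,0,0,0,0,0]
    - [0,0,0,0,0,0,0]
    - [0,0,0,0,0,0,0]

```text
time_s: 5.65
eef_pos: [0.5279, -0.0019, 0.0096]
ee_rot: [3.042, 0.783, -0.006]
contact_force: [-1.0, 0.0, -0.6]
grip_width: 0.0158
```

Call:
play_rows:
  deltas:
    - [0,0,0,0,0,0,0]
    - [0,0,0,0,0,0,0]
    - [0,0,0,-1,0,0,0]
    - [0,0,0,-2,0,0,0]
    - [0,0,0,-2,0,0,0]

```text
time_s: 6.07
eef_pos: [0.5279, -0.0018, 0.0608]
ee_rot: [-3.042, -0.783, 0.007]
contact_force: [0.2, -0.7, -0.1]
grip_width: 0.0155
```

Call:
play_rows:
  deltas:
    - [0,0,0,-1,0,0,0]
    - [0,0,0,0,0,0,0]

```text
time_s: 6.23
eef_pos: [0.5293, -0.002, 0.0723]
ee_rot: [3.04, 0.783, 0.002]
contact_force: [0.2, -0.7, -0.7]
grip_width: 0.0155
```

```bash
python3 -c "
from h import *
st(); im,_=shot('wrist','w5'); crop(im,'w5z',(205,35,310,205),3.4)"
```

```text
t 6.23 p [ 0.5293 -0.002   0.0723] x [0.876 0.483 0.   ] z [ 0.002 -0.002 -1.   ] F [ 0.2 -0.7 -0.7] w 0.0155
```

View pics/w5z.png

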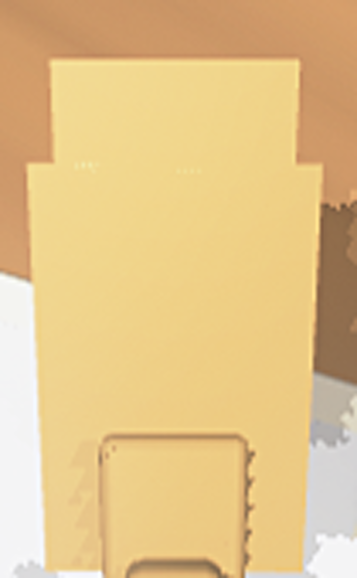

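Run:
```python
from hand import *
o=np.array([205,35])*3.4
p=np.array([(50,59),(300,59),(26,163),(322,163),(46,570),(304,570)])+o
Rm,t,tip=handfit('w5',p,3.4)
# tin slot target
pt=np.array([.5156,.2248,1.6879])
c,s=np.cos(pt[2]),np.sin(pt[2]);ex=np.array([c,s,0]);ey=np.array([-s,c,0])
S=np.array([pt[0],pt[1],0])+ex*-.085+np.array([0,0,.042]); print('slot',S.round(4))
yaw=np.degrees(pt[2]);Rt=down(yaw)
for back in(.04,):
    tgt=S-ex*back - Rt@np.array([tip[0],tip[1],0])
    tgt[2]=.042+tip[2]+0.0  # tip at tool z=+tip -> world below
    print('TCP target',tgt.round(4))
    print('clear'); plan([tgt[0],tgt[1],.1],Rt,grip=0)
```

```text
origin mm [ 5.2  0.9 -1.2] rot deg [ 0.02 -1.82 -0.07] res [ 0.3 -0.8 -0.6 -0.9  0.6  0.9 -0.3  0.8 -0.3  0.   0.2 -0.   0. ]
tip in tool mm [105.2   0.8   0.5] xaxis [ 0.999 -0.001  0.032]
slot [0.5255 0.1404 0.042 ]
TCP target [ 0.5417 -0.0039  0.0425]
clear
[[0,0.1,0.08,-0.29,0,0.01,-6.78], [0,0.09,0.09,-0.29,0,0.01,-6.78], [0,0.08,0.1,-0.29,0,0.01,-6.78], [0,0.07,0.11,-0.29,0,0.01,-6.78], [0,0.06,0.12,-0.29,0,0.01,-6.78]]
[[0,0.04,0.13,-0.29,0,0.01,-6.78], [0,0.03,0.13,-0.29,0,0.01,-6.78], [0,0.01,0.13,-0.29,0,0.01,-6.78], [0,-0,0.13,-0.29,0,0.01,-6.78], [0,-0.02,0.13,-0.29,0,0.01,-6.78]]
```

```bash
python3 -c "
from h import *
im,o=load('w3'); crop(im,'w3z',(215,65,300,190),4.6)"
```

```text
(no output)
```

View pics/w3z.png

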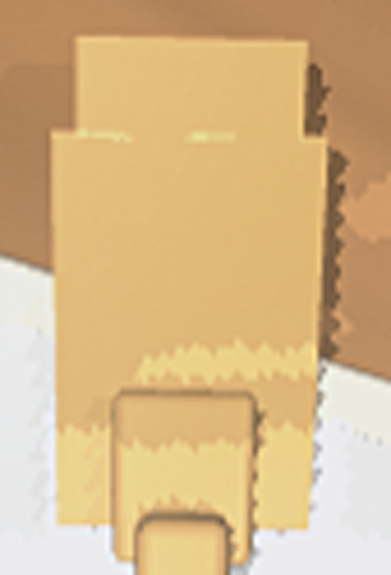

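Run:
```python
from hand import *
o=np.array([215,65])*4.6
p=np.array([(75,36),(308,42),(50,130),(328,137),(57,523),(309,528)])+o
Rm,t,tip=handfit('w3',p,4.6)
im,ob=load('w3'); Rt=R.from_rotvec(ob['ee_rot']).as_matrix()
print((Rt@t+ob['eef_pos']).round(4),(Rt@Rm)[:,0].round(3),(Rt@tip+ob['eef_pos']).round(4))
```

```text
origin mm [ 2.2 -0.8 60.2] rot deg [ 0.07 -2.24  1.08] res [ 0.4 -0.6 -0.4 -0.8  0.5  0.8 -0.3  0.5 -0.2  0.1 -0.   0.   0. ]
tip in tool mm [102.2   1.1  62.7] xaxis [0.999 0.019 0.039]
[0.5322 0.0017 0.0098] [ 0.883  0.469 -0.03 ] [0.6206 0.0486 0.0083]
```

Call:
play_rows:
  deltas:
    - [0,0.1,0.1,-0.3,0,0,-6.8]
    - [0,0.1,0.1,-0.3,0,0,-6.8]
    - [0,0.1,0.1,-0.3,0,0,-6.8]
    - [0,0.1,0.1,-0.3,0,0,-6.8]
    - [0,0.1,0.1,-0.3,0,0,-6.8]

```text
time_s: 6.7
eef_pos: [0.5348, -0.002, 0.0838]
ee_rot: [-2.674, -1.645, 0.007]
contact_force: [0.6, -1.3, -0.1]
grip_width: 0.0159
```

Call:
play_rows:
  deltas:
    - [0,0,0.1,-0.3,0,0,-6.8]
    - [0,0,0.1,-0.3,0,0,-6.8]
    - [0,0,0.1,-0.3,0,0,-6.8]
    - [0,0,0.1,-0.3,0,0,-6.8]
    - [0,0,0.1,-0.3,0,0,-6.8]

```text
time_s: 7.12
eef_pos: [0.5396, -0.0032, 0.0988]
ee_rot: [-2.075, -2.354, 0.006]
contact_force: [-0.2, -0.3, 0.0]
grip_width: 0.0155
```

```bash
python3 -c "
from h import *
st(); plan([.5417,-.0039,.039],down(96.7),grip=0)"
```

```text
t 7.12 p [ 0.5396 -0.0032  0.0988] x [-0.125  0.992 -0.   ] z [-0.005 -0.001 -1.   ] F [-0.2 -0.3  0. ] w 0.0155
[[0,-0.05,0.11,2.99,-0.15,0.01,0.25], [0,-0.05,0.11,2.99,-0.15,0.01,0.25]]
```

Call:
play_rows:
  deltas:
    - [0,0,0.1,3.0,0,0,0.2]
    - [0,0,0.1,3.0,-0.2,0,0.2]
    - [0,0,0,0,0,0,0]

```text
time_s: 7.37
eef_pos: [0.5389, -0.0025, 0.0347]
ee_rot: [-2.088, -2.337, 0.008]
contact_force: [-1.3, -0.2, -1.7]
grip_width: 0.0158
```

```bash
python3 -c "
from h import *
st(); im,_=shot('wrist','w6',None,1.5);im,_=shot('side','s6',(150,150,350,270),4)"
```

```text
t 7.37 p [ 0.5389 -0.0025  0.0347] x [-0.112  0.994  0.002] z [-0.009  0.001 -1.   ] F [-1.3 -0.2 -1.7] w 0.0158
```

View pics/w6.png

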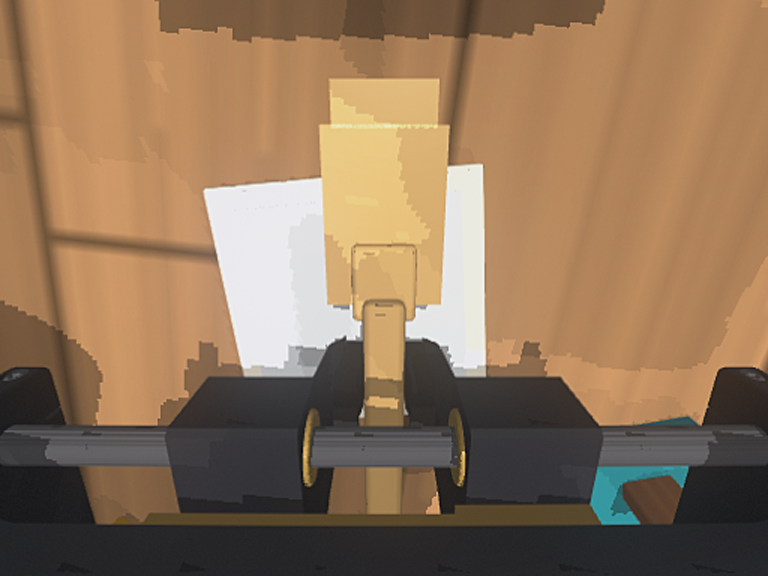

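View pics/s6.png

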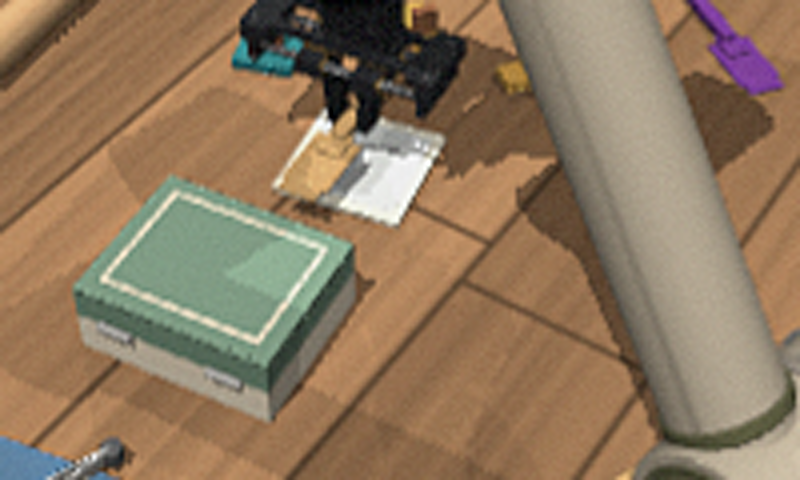

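Call:
play_rows:
  deltas:
    - [0,0,0,0,0,0,0]
    - [0,0,0,0,0,0,0]

```text
time_s: 7.63
eef_pos: [0.5426, -0.0032, 0.0412]
ee_rot: [2.09, 2.341, 0.001]
contact_force: [0.3, 0.6, -1.0]
grip_width: 0.0155
```

```bash
python3 -c "
from h import *
st(); plan([.5417,-.0039,.039],down(96.7),grip=0)"
```

```text
t 7.63 p [ 0.5426 -0.0032  0.0412] x [-0.113  0.994 -0.002] z [ 0.003 -0.001 -1.   ] F [ 0.3  0.6 -1. ] w 0.0155
[[0,-0.06,-0.1,0.22,0.15,0.1,-0.23]]
```

Call:
play_rows:
  deltas:
    - [0,-0.1,-0.1,0.2,0,0,0]
    - [0,0,0,0,0,0,0]
    - [0,0,0,0,0,0,0]

```text
time_s: 7.88
eef_pos: [0.5411, -0.0043, 0.0383]
ee_rot: [2.092, 2.342, 0.0]
contact_force: [0.6, 0.3, -1.6]
grip_width: 0.0157
```

Call:
play_rows:
  deltas:
    - [0,0,0,0,0,0,0]
    - [0,0,0,0,0,0,0]

```text
time_s: 8.05
eef_pos: [0.5411, -0.0042, 0.0381]
ee_rot: [2.092, 2.342, -0.0]
contact_force: [-0.8, -0.0, -0.7]
grip_width: 0.0157
```

Call:
play_rows:
  deltas:
    - [0,0,0,0,0,0,0]

```text
time_s: 8.13
eef_pos: [0.5411, -0.0042, 0.038]
ee_rot: [2.092, 2.342, -0.0]
contact_force: [-0.0, 0.3, -0.3]
grip_width: 0.0156
```

Call:
play_rows:
  deltas:
    - [0,0,0,0,0,0,0]

```text
time_s: 8.22
eef_pos: [0.541, -0.0042, 0.0379]
ee_rot: [2.092, 2.342, -0.0]
contact_force: [-0.7, -0.0, -1.3]
grip_width: 0.0153
```

Call:
play_rows:
  deltas:
    - [0,1.5,0,-0.1,0,0,0]
    - [0,1.0,0,0,0,0,0]
    - [0,0.5,0,0,0,0,0]
    - [0,0,0,0,0,0,0]
    - [0,0,0,0,0,0,0]

```text
time_s: 8.63
eef_pos: [0.5377, 0.0258, 0.0389]
ee_rot: [2.091, 2.343, -0.0]
contact_force: [-0.4, 0.4, -0.8]
grip_width: 0.0158
```

```bash
python3 -c "
from h import *
st(); im,_=shot('wrist','w7',None,1.5)"
```

```text
t 8.63 p [0.5377 0.0258 0.0389] x [-0.113  0.994 -0.001] z [ 0.001 -0.001 -1.   ] F [-0.4  0.4 -0.8] w 0.0158
```

View pics/w7.png

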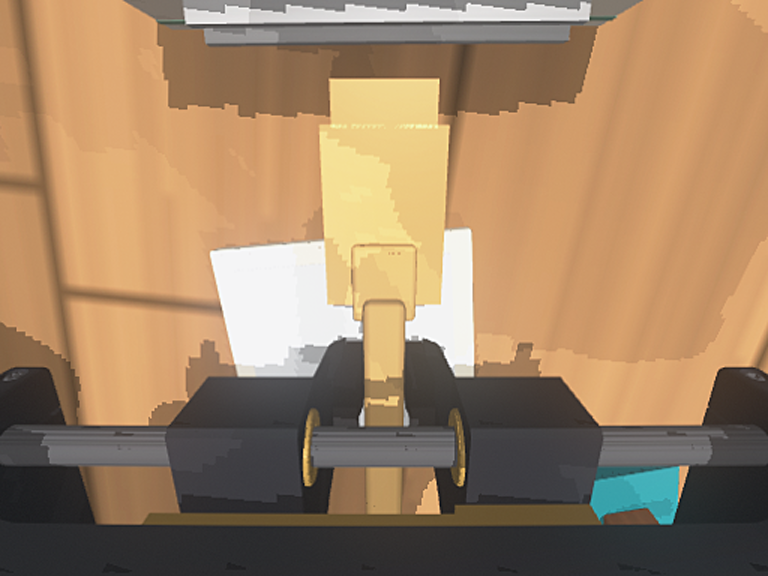

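Run:
```python
from h import *
im,o=load('w7'); C=cam('wrist',o)
pt=np.array([.5156,.2248,1.6879]);c,s=np.cos(pt[2]),np.sin(pt[2])
def tinx(p): d=p[:2]-pt[:2]; return (d@[c,s]*1e3).round(1),(d@[-s,c]*1e3).round(1)
f=lambda a:[((x+.5)/1.5-.5,(y+.5)/1.5-.5) for x,y in a]
print('tip',[tinx(q) for q in unproj(C,f([(330,79),(438,79)]),.0435)])
for z in(.0335,.0375): print('ledge front',z,[tinx(q) for q in unproj(C,f([(205,44),(569,41)]),z)])
for z in(.0465,.0505): print('lip',z,[tinx(q) for q in unproj(C,f([(184,24),(590,21)]),z)])
```

```text
tip [(np.float64(-96.9), np.float64(17.8)), (np.float64(-97.0), np.float64(-17.0))]
ledge front 0.0335 [(np.float64(-84.3), np.float64(60.8)), (np.float64(-83.7), np.float64(-62.1))]
ledge front 0.0375 [(np.float64(-85.2), np.float64(59.2)), (np.float64(-84.7), np.float64(-60.5))]
lip 0.0465 [(np.float64(-81.9), np.float64(61.4)), (np.float64(-81.4), np.float64(-62.5))]
lip 0.0505 [(np.float64(-83.0), np.float64(59.6)), (np.float64(-82.6), np.float64(-60.7))]
```

Call:
play_rows:
  deltas:
    - [0,0.8,0,0,0,0,0]
    - [0,0.7,0,0,0,0,0]
    - [0,0.5,0,0,0,0,0]
    - [0,0,0,0,0,0,0]
    - [0,0,0,0,0,0,0]

```text
time_s: 9.1
eef_pos: [0.5354, 0.0459, 0.0388]
ee_rot: [2.091, 2.343, -0.0]
contact_force: [1.4, 0.8, -0.6]
grip_width: 0.0156
```

Call:
play_rows:
  deltas:
    - [0,0.3,0,0,0,0,0]
    - [0,0.2,0,0,0,0,0]
    - [0,0,0,0,0,0,0]
    - [0,0,0,0,0,0,0]

```text
time_s: 9.43
eef_pos: [0.5349, 0.0505, 0.0389]
ee_rot: [2.092, 2.342, -0.0]
contact_force: [0.0, 0.5, -1.3]
grip_width: 0.0158
```

```bash
python3 -c "
from h import *
st(); im,_=shot('wrist','w8',None,1.5)"
```

```text
t 9.43 p [0.5349 0.0505 0.0389] x [-0.113  0.994 -0.001] z [ 0.001 -0.001 -1.   ] F [ 0.   0.5 -1.3] w 0.0158
```

View pics/w8.png

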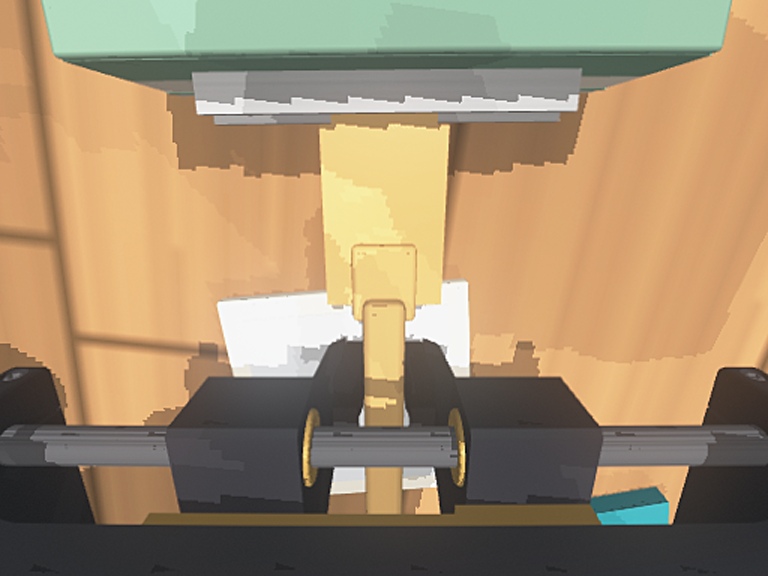

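Call:
play_rows:
  deltas:
    - [0,0,0,-0.2,0,0,0]
    - [0,0,0,-0.2,0,0,0]
    - [0,0,0,-0.2,0,0,0]
    - [0,0,0,0,0,0,0]
    - [0,0,0,0,0,0,0]

```text
time_s: 9.9
eef_pos: [0.5348, 0.0504, 0.0449]
ee_rot: [2.092, 2.342, -0.0]
contact_force: [-0.5, 0.4, -2.7]
grip_width: 0.0157
```

```bash
python3 -c "
from h import *
st(); im,_=shot('wrist','w9',None,1.5)
pt=np.array([.5156,.2248,1.6879]);c,s=np.cos(pt[2]),np.sin(pt[2])
h=np.array([pt[0]+.071*c,pt[1]+.071*s,.036]);ey=np.array([-s,c,0])
o=bot.get_obs();p=o['eef_pos'];R0=R.from_rotvec(o['ee_rot']).as_matrix();print('hinge in tool mm',(R0.T@(h-p)*1e3).round(1))
for d in(1.5,3):
  Q=R.from_rotvec(ey*np.radians(d)).as_matrix(); print(d,(R0.T@(h+Q@(p-h)-p)*100).round(3), np.degrees(R.from_matrix(R0.T@Q@R0).as_rotvec()).round(2))
"
```

```text
t 9.9 p [0.5348 0.0504 0.0449] x [-0.113  0.994 -0.001] z [ 0.001 -0.001 -1.   ] F [-0.5  0.4 -2.7] w 0.0157
hinge in tool mm [2.464e+02 2.000e-01 8.600e+00]
1.5 [ 0.031  0.    -0.645] [-0.01 -1.5  -0.  ]
3 [ 0.079  0.    -1.289] [-0.01 -3.   -0.  ]
```

View pics/w9.png

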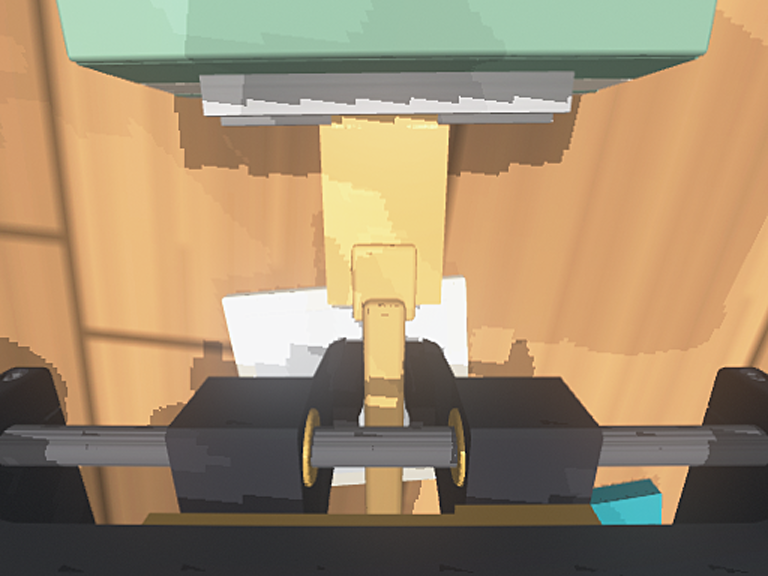

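Call:
play_rows:
  deltas:
    - [0,0.03,0,-0.65,0,-1.5,0]
    - [0,0.03,0,-0.65,0,-1.5,0]
    - [0,0.03,0,-0.65,0,-1.5,0]
    - [0,0,0,0,0,0,0]
    - [0,0,0,0,0,0,0]

```text
time_s: 10.37
eef_pos: [0.5347, 0.0521, 0.0643]
ee_rot: [2.052, 2.299, -0.08]
contact_force: [-0.2, 0.3, -1.0]
grip_width: 0.0154
```

```bash
python3 -c "
from h import *
st(); im,_=shot('wrist','w10',None,1.5)"
```

```text
t 10.37 p [0.5347 0.0521 0.0643] x [-0.113  0.99  -0.079] z [ 0.01  -0.078 -0.997] F [-0.2  0.3 -1. ] w 0.0154
```

View pics/w10.png

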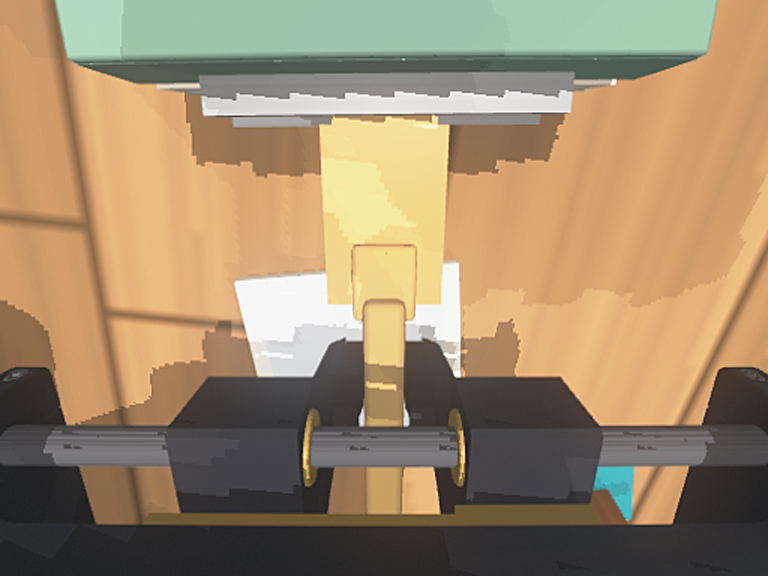

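Call:
play_rows:
  deltas:
    - [0,0.06,0,-0.9,0,-2,0]
    - [0,0.06,0,-0.9,0,-2,0]
    - [0,0.06,0,-0.9,0,-2,0]
    - [0,0.06,0,-0.9,0,-2,0]
    - [0,0.06,0,-0.9,0,-2,0]

```text
time_s: 10.83
eef_pos: [0.5334, 0.061, 0.1082]
ee_rot: [1.959, 2.193, -0.252]
contact_force: [0.6, -1.4, -3.0]
grip_width: 0.0155
```

Call:
play_rows:
  deltas:
    - [0,0.06,0,-0.9,0,-2,0]
    - [0,0.06,0,-0.9,0,-2,0]
    - [0,0.06,0,-0.9,0,-2,0]
    - [0,0,0,0,0,0,0]
    - [0,0,0,0,0,0,0]

```text
time_s: 11.25
eef_pos: [0.5325, 0.071, 0.1332]
ee_rot: [1.901, 2.13, -0.343]
contact_force: [-1.0, 0.2, -1.2]
grip_width: 0.0159
```

```bash
python3 -c "
from h import *
st(); im,_=shot('wrist','w11',None,1.5); im,_=shot('side','s11',(150,130,350,280),4)"
```

```text
t 11.25 p [0.5325 0.071  0.1332] x [-0.106  0.931 -0.35 ] z [ 0.04  -0.347 -0.937] F [-1.   0.2 -1.2] w 0.0159
```

View pics/w11.png

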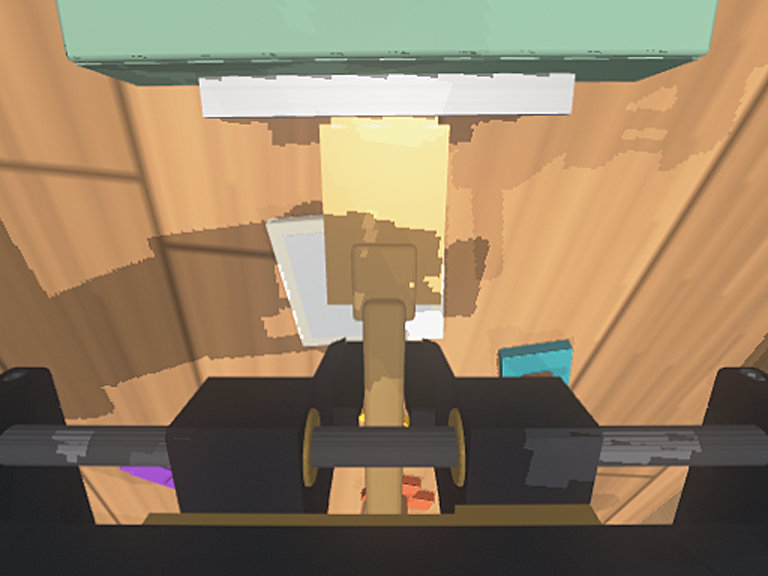

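View pics/s11.png

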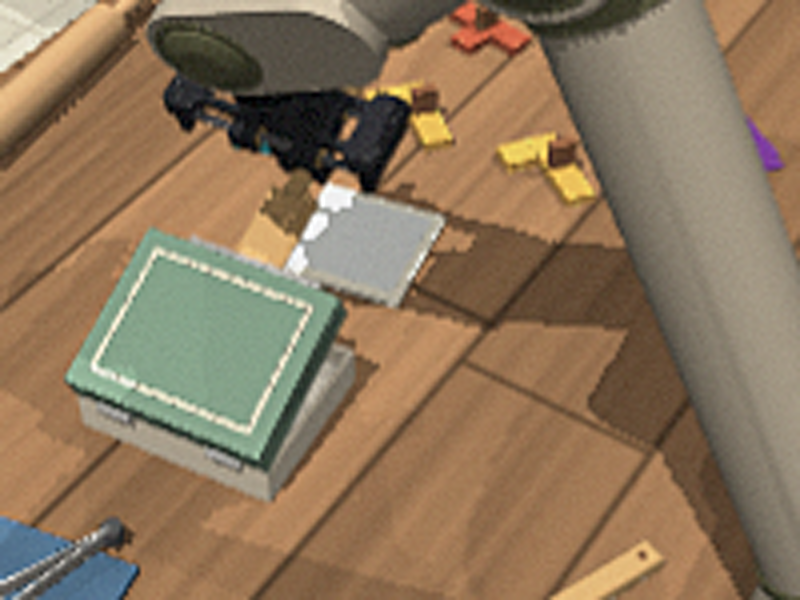

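Call:
play_rows:
  deltas:
    - [0,0.07,0,-1.09,0,-2.5,0]
    - [0,0.07,0,-1.09,0,-2.5,0]
    - [0,0.07,0,-1.09,0,-2.5,0]
    - [0,0.07,0,-1.09,0,-2.5,0]
    - [0,0.07,0,-1.09,0,-2.5,0]

```text
time_s: 11.77
eef_pos: [0.5293, 0.0968, 0.181]
ee_rot: [1.774, 1.985, -0.529]
contact_force: [-1.5, -1.0, -2.7]
grip_width: 0.0157
```

Call:
play_rows:
  deltas:
    - [0,0.07,0,-1.09,0,-2.5,0]
    - [0,0.07,0,-1.09,0,-2.5,0]
    - [0,0.07,0,-1.09,0,-2.5,0]
    - [0,0.07,0,-1.09,0,-2.5,0]
    - [0,0,0,0,0,0,0]

```text
time_s: 12.18
eef_pos: [0.5262, 0.1263, 0.2141]
ee_rot: [1.665, 1.867, -0.658]
contact_force: [0.1, -1.1, -0.7]
grip_width: 0.0156
```

```bash
python3 -c "
from h import *
o=st();print(o['joint_positions'].round(2)); im,_=shot('wrist','w12',None,1.5); im,_=shot('side','s12',(150,100,350,280),3.3)"
```

```text
t 12.18 p [0.5262 0.1263 0.2141] x [-0.084  0.725 -0.683] z [ 0.077 -0.679 -0.73 ] F [ 0.1 -1.1 -0.7] w 0.0156
[ 0.33  0.52  1.34 -0.73  1.5   0.35]
```

View pics/w12.png

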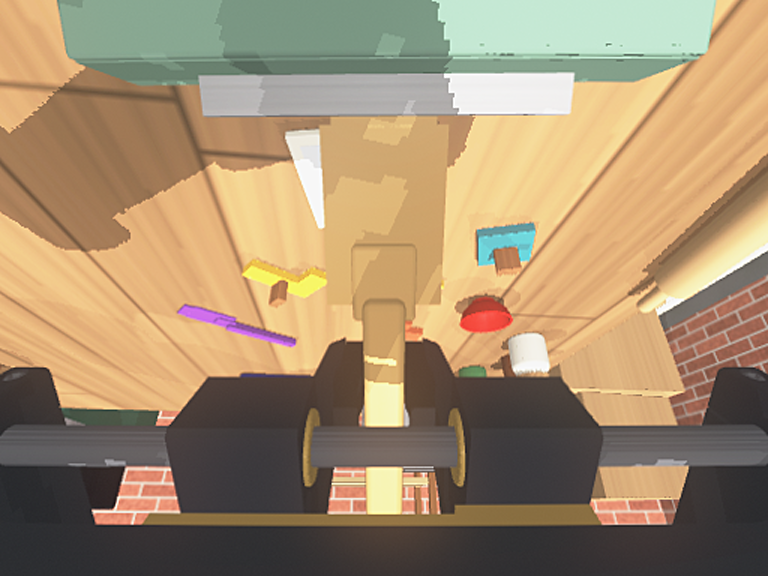

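View pics/s12.png

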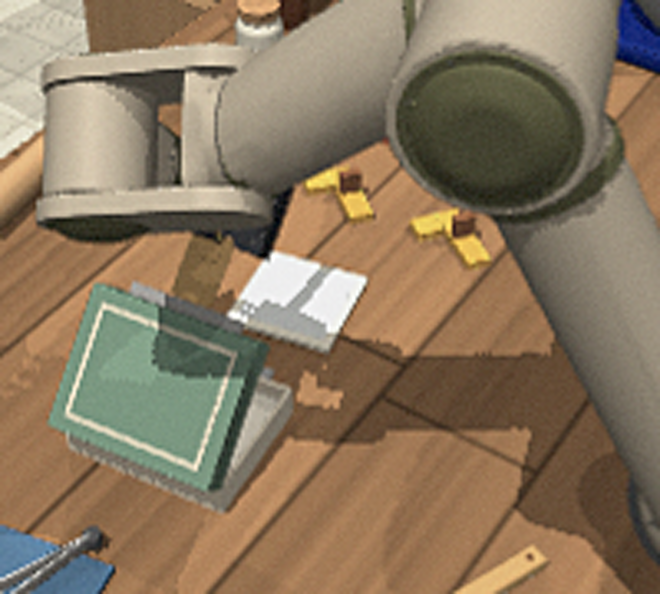

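Call:
play_rows:
  deltas:
    - [0,0.07,0,-1.09,0,-2.5,0]
    - [0,0.07,0,-1.09,0,-2.5,0]
    - [0,0.07,0,-1.09,0,-2.5,0]
    - [0,0.07,0,-1.09,0,-2.5,0]
    - [0,0.07,0,-1.09,0,-2.5,0]

```text
time_s: 12.7
eef_pos: [0.5215, 0.1671, 0.2479]
ee_rot: [1.529, 1.711, -0.807]
contact_force: [0.3, -0.4, -2.7]
grip_width: 0.0155
```

Call:
play_rows:
  deltas:
    - [0,0.07,0,-1.09,0,-2.5,0]
    - [0,0.07,0,-1.09,0,-2.5,0]
    - [0,0.07,0,-1.09,0,-2.5,0]
    - [0,0.07,0,-1.09,0,-2.5,0]
    - [0,0,0,0,0,0,0]

```text
time_s: 13.12
eef_pos: [0.5172, 0.207, 0.2668]
ee_rot: [1.412, 1.585, -0.912]
contact_force: [0.4, -0.9, -0.6]
grip_width: 0.0158
```

```bash
python3 -c "
from h import *
o=st();print(o['joint_positions'].round(2)); im,_=shot('wrist','w13',None,1.5)"
```

```text
t 13.12 p [0.5172 0.207  0.2668] x [-0.049  0.41  -0.911] z [ 0.102 -0.905 -0.413] F [ 0.4 -0.9 -0.6] w 0.0158
[ 0.54  0.66  1.15 -1.03  1.84  0.41]
```

View pics/w13.png

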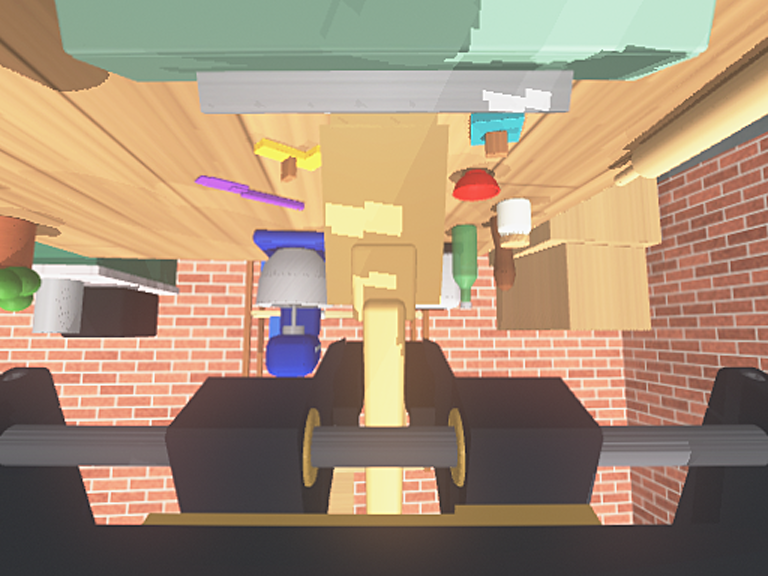

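Call:
play_rows:
  deltas:
    - [0,-0.3,0,0.1,0,0,0]
    - [0,-0.7,0,0.1,0,0,0]
    - [0,-1.5,0,0,0,0,0]
    - [0,-2.5,0,0,0,0,0]
    - [0,-2.5,0,0,0,0,0]

```text
time_s: 13.58
eef_pos: [0.5208, 0.1724, 0.3367]
ee_rot: [1.415, 1.584, -0.91]
contact_force: [-0.2, 0.5, -0.8]
grip_width: 0.016
```

```bash
python3 -c "
from h import *
o=st();print(o['joint_positions'].round(2)); im,_=shot('scene','c14',(150,60,400,260),3.2)
print(); plan([.54,.02,.25],down(96.7)@R.from_rotvec([0,np.radians(-35),0]).as_matrix(),grip=0)"
```

```text
t 13.58 p [0.5208 0.1724 0.3367] x [-0.046  0.412 -0.91 ] z [ 0.102 -0.904 -0.415] F [-0.2  0.5 -0.8] w 0.016
[ 0.49  0.57  1.12 -1.08  1.86  0.27]

[[0,0.4,0.02,3.53,0.01,6.08,-0.12], [0,0.03,0.03,3.55,0.01,6.08,-0.12], [0,-0.35,0.03,3.54,0.01,6.08,-0.12], [0,-0.72,0.02,3.48,0.01,6.08,-0.12], [0,-1.09,0.02,3.38,0.01,6.08,-0.12]]
```

View pics/c14.png

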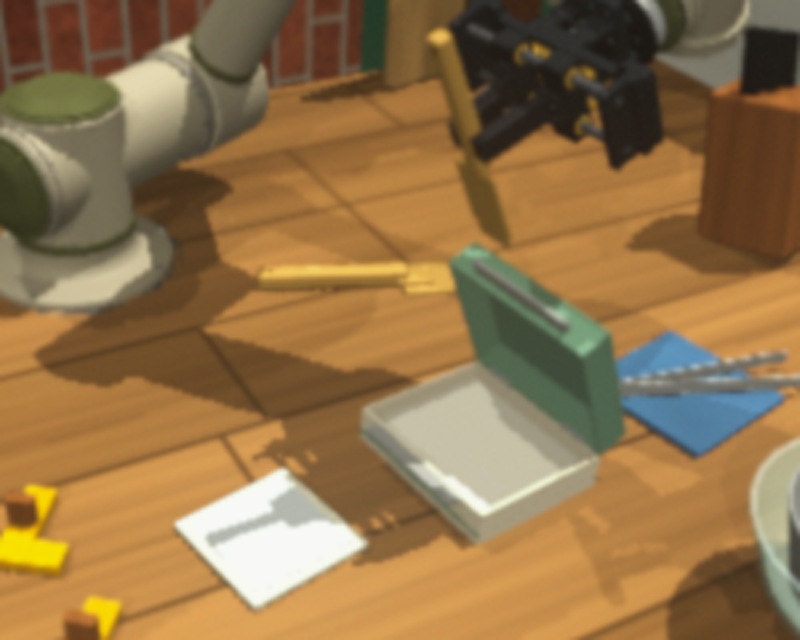

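Call:
play_rows:
  deltas:
    - [0,0.4,0,3.5,0,6.1,0]
    - [0,0,0,3.5,0,6.1,0]
    - [0,-0.3,0,3.5,0,6.1,0]
    - [0,-0.7,0,3.5,0,6.1,0]
    - [0,-1.1,0,3.4,0,6.1,0]

```text
time_s: 14.05
eef_pos: [0.5376, 0.022, 0.2445]
ee_rot: [1.756, 1.963, -0.544]
contact_force: [1.2, -0.2, -1.5]
grip_width: 0.0153
```

```bash
python3 -c "
from h import *
o=st()
print(); plan([.528,-.002,.10],down(28.9),grip=0)"
```

```text
t 14.05 p [0.5376 0.022  0.2445] x [-0.089  0.817 -0.57 ] z [ 0.068 -0.566 -0.822] F [ 1.2 -0.2 -1.5] w 0.0153

[[0,0.58,-0.12,1.2,1.88,2.76,5.93], [0,0.51,-0.13,1.23,1.88,2.76,5.93], [0,0.43,-0.14,1.25,1.88,2.76,5.93], [0,0.36,-0.14,1.28,1.88,2.76,5.93], [0,0.28,-0.13,1.3,1.88,2.76,5.93]]
[[0,0.2,-0.11,1.31,1.88,2.76,5.93], [0,0.13,-0.09,1.33,1.88,2.76,5.93], [0,0.06,-0.05,1.33,1.88,2.76,5.93], [0,-0.01,-0.01,1.33,1.88,2.76,5.93], [0,-0.07,0.04,1.33,1.88,2.76,5.93]]
[[0,-0.13,0.09,1.33,1.88,2.76,5.93]]
```

Call:
play_rows:
  deltas:
    - [0,0.6,-0.1,1.2,1.9,2.8,5.9]
    - [0,0.5,-0.1,1.2,1.9,2.8,5.9]
    - [0,0.4,-0.1,1.3,1.9,2.8,5.9]
    - [0,0.4,-0.1,1.3,1.9,2.8,5.9]
    - [0,0.3,-0.1,1.3,1.9,2.8,5.9]

```text
time_s: 14.47
eef_pos: [0.5349, 0.0113, 0.1781]
ee_rot: [2.423, 1.532, -0.333]
contact_force: [-1.0, -0.3, -0.7]
grip_width: 0.0159
```

Call:
play_rows:
  deltas:
    - [0,0.2,-0.1,1.3,1.9,2.8,5.9]
    - [0,0.1,-0.1,1.3,1.9,2.8,5.9]
    - [0,0.1,0,1.3,1.9,2.8,5.9]
    - [0,0,0,1.3,1.9,2.8,5.9]
    - [0,-0.1,0,1.3,1.9,2.8,5.9]

```text
time_s: 14.88
eef_pos: [0.5308, 0.0003, 0.1141]
ee_rot: [2.96, 0.926, -0.061]
contact_force: [0.3, -0.4, -1.0]
grip_width: 0.0156
```

Call:
play_rows:
  deltas:
    - [0,-0.1,0.1,1.3,1.9,2.8,5.9]
    - [0,0,0,0,0,0,0]
    - [0,0,0,0,0,0,0]
    - [0,0,0,0,0,0,0]

```text
time_s: 15.22
eef_pos: [0.5302, -0.001, 0.1019]
ee_rot: [-3.038, -0.796, 0.007]
contact_force: [0.5, -0.0, 0.4]
grip_width: 0.0155
```

```bash
python3 -c "
from h import *
o=st(); shot('wrist','w15',None,1.5)
print(); plan([.5281,-.0019,.04],down(28.9),grip=0)"
```

```text
t 15.22 p [ 0.5302 -0.001   0.1019] x [ 0.871  0.49  -0.004] z [-0.004 -0.    -1.   ] F [ 0.5 -0.   0.4] w 0.0155

[[0,-0.12,0.01,3.1,-0.06,0.1,0.24], [0,-0.12,0,3.1,-0.06,0.1,0.24]]
```

View pics/w15.png

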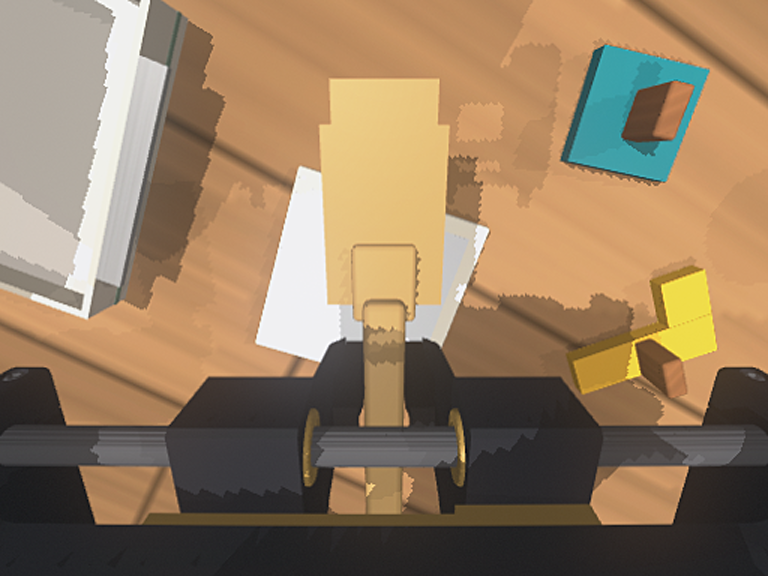

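No slip in hand. I'm lowering it to its original grasp pose.

Call:
play_rows:
  deltas:
    - [0,-0.1,0,3.1,0,0,0.3]
    - [0,-0.1,0,3.1,0,0,0.3]
    - [0,0,0,0,0,0,0]
    - [0,0,0,0,0,0,0]

```text
time_s: 15.6
eef_pos: [0.5277, -0.0011, 0.039]
ee_rot: [-3.04, -0.779, 0.011]
contact_force: [0.4, -0.5, -0.6]
grip_width: 0.0155
```

```bash
python3 -c "
from h import *
o=st()
print(); plan([.5281,-.0019,.0105],down(28.9),grip=0)"
```

```text
t 15.6 p [ 0.5277 -0.0011  0.039 ] x [ 0.877  0.481 -0.006] z [-0.007  0.001 -1.   ] F [ 0.4 -0.5 -0.6] w 0.0155

[[0,0.01,0.11,2.85,-0.28,0.33,-0.14]]
```

Call:
play_rows:
  deltas:
    - [0,0,0.1,1.5,0,0.2,0]
    - [0,0,0,1.0,0,0,0]
    - [0,0,0,0.3,0,0,0]
    - [0,0,0,0,0,0,0]
    - [0,0,0,0,0,0,0]

```text
time_s: 16.02
eef_pos: [0.5285, -0.0024, 0.0117]
ee_rot: [-3.041, -0.777, 0.001]
contact_force: [0.6, -0.2, -0.6]
grip_width: 0.0157
```

```bash
python3 -c "
from h import *
o=st()"
```

```text
t 16.02 p [ 0.5285 -0.0024  0.0117] x [ 0.877  0.48  -0.   ] z [-0.002  0.003 -1.   ] F [ 0.6 -0.2 -0.6] w 0.0157
```

Call:
play_rows:
  deltas:
    - [0,0,0,0.15,0,0,0]
    - [0,0,0,0,0,0,0]
    - [0.35,0,0,0,0,0,0]
    - [0.35,0,0,0,0,0,0]
    - [0.35,0,0,0,0,0,0]

```text
time_s: 16.43
eef_pos: [0.5282, -0.0024, 0.0095]
ee_rot: [-3.04, -0.776, 0.002]
contact_force: [-0.3, 1.0, 0.1]
grip_width: 0.0304
```

Call:
play_rows:
  deltas:
    - [0.35,0,0,-1,0,0,0]
    - [0.35,0,0,-2,0,0,0]
    - [0.35,0,0,-3,0,0,0]
    - [0.2,0,0,0,0,0,0]
    - [0,0,0,0,0,0,0]

```text
time_s: 16.85
eef_pos: [0.529, -0.0027, 0.0711]
ee_rot: [-3.042, -0.776, -0.002]
contact_force: [-0.2, -0.3, -0.2]
grip_width: 0.0196
```

```bash
python3 -c "
from h import *
o=st(); shot('wrist','w16',None,1.5)
"
```

```text
t 16.85 p [ 0.529  -0.0027  0.0711] x [0.878 0.479 0.002] z [ 0.001  0.002 -1.   ] F [-0.2 -0.3 -0.2] w 0.0196
```

View pics/w16.png

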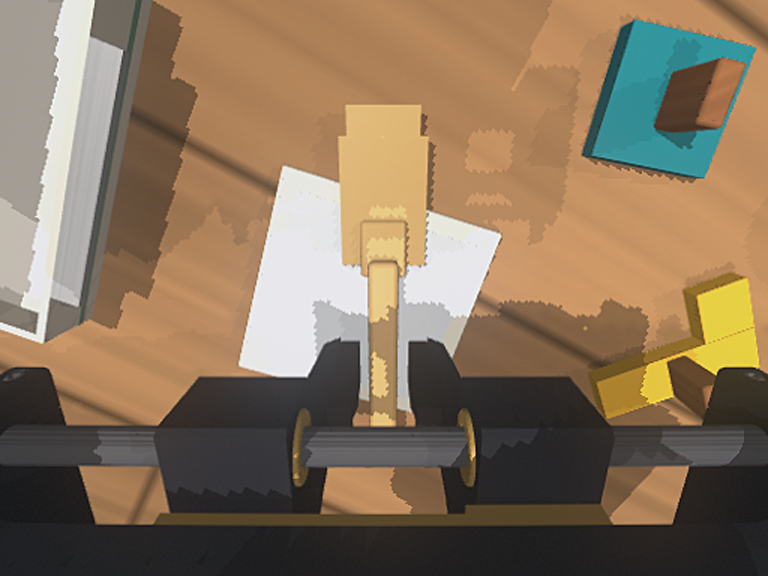

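```bash
python3 -c "
from h import *
pt=np.array([.5156,.2248,1.6879]);c,s=np.cos(pt[2]),np.sin(pt[2])
f=lambda x,z:[pt[0]+x*c,pt[1]+x*s,z]
print(f(-.06,.145),f(.114,.145))
plan(f(-.06,.145),down(96.7),grip=0)
plan(f(.05,.145),down(96.7),grip=0,p0=f(-.06,.145),R0=down(96.7),step=.03)
"
```

```text
[np.float64(0.5226101726563938), np.float64(0.16521092818873961), 0.145] [np.float64(0.5022806719528516), np.float64(0.33801923644139475), 0.145]
[[0,0.75,-1.5,-0.75,-0.02,-0.01,-6.81], [0,0.93,-1.4,-0.75,-0.02,-0.01,-6.81], [0,1.09,-1.28,-0.75,-0.02,-0.01,-6.81], [0,1.23,-1.14,-0.75,-0.02,-0.01,-6.81], [0,1.36,-0.99,-0.75,-0.02,-0.01,-6.81]]
[[0,1.46,-0.82,-0.75,-0.02,-0.01,-6.81], [0,1.55,-0.64,-0.75,-0.02,-0.01,-6.81], [0,1.62,-0.45,-0.75,-0.02,-0.01,-6.81], [0,1.66,-0.26,-0.75,-0.02,-0.01,-6.81], [0,1.68,-0.06,-0.75,-0.02,-0.01,-6.81]]
[[0,2.75,-0,0,0,0,0], [0,2.75,-0,0,0,0,0], [0,2.75,-0,0,0,0,0], [0,2.75,-0,0,0,0,0]]
```

Call:
play_rows:
  deltas:
    - [0,0.7,-1.5,-0.8,0,0,-6.8]
    - [0,0.9,-1.4,-0.8,0,0,-6.8]
    - [0,1.1,-1.3,-0.8,0,0,-6.8]
    - [0,1.2,-1.1,-0.8,0,0,-6.8]
    - [0,1.4,-1.0,-0.8,0,0,-6.8]

```text
time_s: 17.32
eef_pos: [0.5244, 0.0816, 0.109]
ee_rot: [-2.675, -1.638, 0.004]
contact_force: [-0.3, 0.1, -1.0]
grip_width: 0.0006
```

Call:
play_rows:
  deltas:
    - [0,1.5,-0.8,-0.7,0,0,-6.8]
    - [0,1.5,-0.6,-0.7,0,0,-6.8]
    - [0,1.6,-0.5,-0.7,0,0,-6.8]
    - [0,1.7,-0.3,-0.7,0,0,-6.8]
    - [0,1.7,-0.1,-0.7,0,0,-6.8]

```text
time_s: 17.73
eef_pos: [0.5211, 0.1657, 0.1441]
ee_rot: [-2.079, -2.348, 0.002]
contact_force: [0.7, 0.9, -0.1]
grip_width: 0.0003
```

Call:
play_rows:
  deltas:
    - [0,2,0,0,0,0,0]
    - [0,2,0,0,0,0,0]
    - [0,2,0,0,0,0,0]
    - [0,2,0,0,0,0,0]
    - [0,2,0,0,0,0,0]

```text
time_s: 18.15
eef_pos: [0.5096, 0.2648, 0.1443]
ee_rot: [-2.086, -2.343, 0.002]
contact_force: [0.1, -2.3, 1.9]
grip_width: 0.0005
```

```bash
python3 -c "
from h import *
o=st(); shot('scene','c17',(150,60,400,260),3.2)
pt=np.array([.5156,.2248,1.6879]);c,s=np.cos(pt[2]),np.sin(pt[2])
plan([.5023,.338,.145],down(96.7),grip=0,step=.02)
"
```

```text
t 18.15 p [0.5096 0.2648 0.1443] x [-0.115  0.993  0.003] z [-0.004  0.002 -1.   ] F [ 0.1 -2.3  1.9] w 0.0005
[[0,1.76,0.04,-0.01,-0.06,-0.06,0.01], [0,1.76,0.04,-0.01,-0.06,-0.06,0.01], [0,1.76,0.04,-0.01,-0.06,-0.06,0.01], [0,1.76,0.04,-0.02,-0.06,-0.06,0.01]]
```

View pics/c17.png

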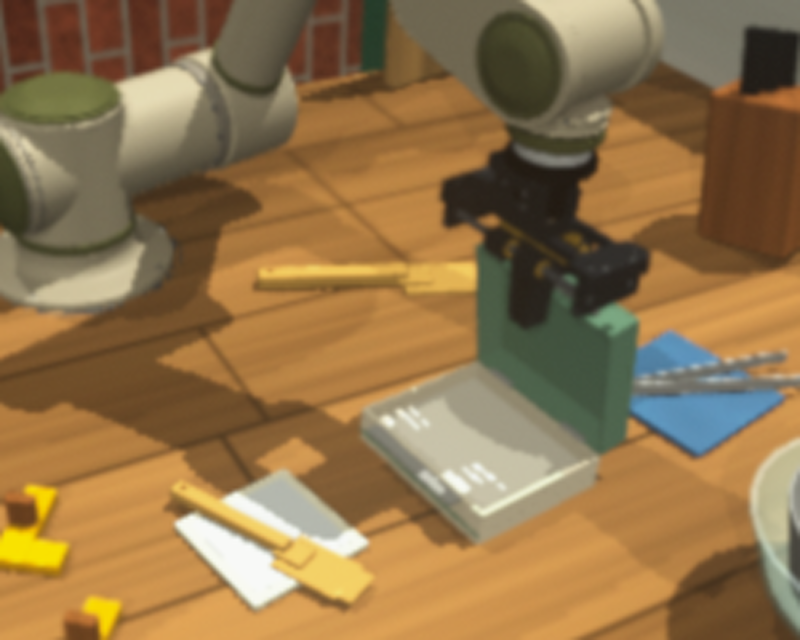

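Call:
play_rows:
  deltas:
    - [0,1.7,0,0,0,0,0]
    - [0,1.7,0,0,0,0,0]
    - [0,1.7,0,0,0,0,0]
    - [0,1.6,0,0,0,0,0]
    - [0,0,0,0,0,0,0]

```text
time_s: 18.62
eef_pos: [0.5015, 0.3323, 0.1442]
ee_rot: [-2.083, -2.344, 0.001]
contact_force: [0.6, -0.1, -0.8]
grip_width: 0.0004
```

```bash
python3 -c "
from h import *
o=st(); shot('scene','c18',(150,60,400,260),3.2)
"
```

```text
t 18.62 p [0.5015 0.3323 0.1442] x [-0.118  0.993  0.003] z [-0.005  0.003 -1.   ] F [ 0.6 -0.1 -0.8] w 0.0004
```

View pics/c18.png

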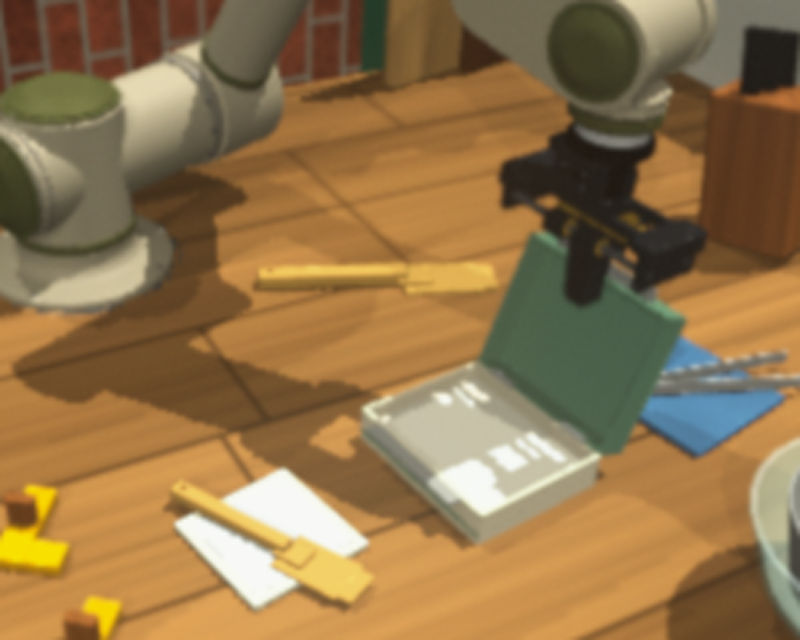

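Call:
play_rows:
  deltas:
    - [0,0.6,0,0,0,0,0]
    - [0,0,0,0,0,0,0]
    - [0,-2,0,-1,0,0,0]
    - [0,-3,0,-2,0,0,0]
    - [0,-3,0,-2.5,0,0,0]

```text
time_s: 19.08
eef_pos: [0.5104, 0.2557, 0.1994]
ee_rot: [-2.084, -2.343, 0.003]
contact_force: [0.1, 1.0, -0.3]
grip_width: 0.0004
```

```bash
python3 -c "
from h import *
o=st()
plan([.51,-.14,.27],down(30),grip=1)
"
```

```text
t 19.08 p [0.5104 0.2557 0.1994] x [-0.116  0.993  0.003] z [-0.006  0.002 -1.   ] F [ 0.1  1.  -0.3] w 0.0004
[[1,-3.57,-0.43,-0.65,-0.04,0,6.06], [1,-3.6,-0.05,-0.65,-0.04,0,6.06], [1,-3.58,0.33,-0.65,-0.04,0,6.06], [1,-3.52,0.71,-0.65,-0.04,0,6.06], [1,-3.43,1.08,-0.65,-0.04,0,6.06]]
[[1,-3.3,1.44,-0.65,-0.04,0,6.06], [1,-3.13,1.78,-0.65,-0.04,0,6.06], [1,-2.92,2.1,-0.65,-0.04,0,6.06], [1,-2.68,2.39,-0.65,-0.04,0,6.06], [1,-2.42,2.66,-0.64,-0.04,0,6.06]]
[[1,-2.12,2.91,-0.64,-0.04,0,6.06]]
```

Call:
play_rows:
  deltas:
    - [1,-3.6,-0.4,-0.7,0,0,6.1]
    - [1,-3.6,0,-0.7,0,0,6.1]
    - [1,-3.6,0.3,-0.7,0,0,6.1]
    - [1,-3.5,0.7,-0.7,0,0,6.1]
    - [1,-3.4,1.1,-0.7,0,0,6.1]

```text
time_s: 19.5
eef_pos: [0.5105, 0.075, 0.2351]
ee_rot: [-2.634, -1.704, 0.0]
contact_force: [0.5, -1.4, -0.1]
grip_width: 0.0315
```

Call:
play_rows:
  deltas:
    - [1,-3.3,1.4,-0.7,0,0,6.1]
    - [1,-3.1,1.8,-0.7,0,0,6.1]
    - [1,-2.9,2.1,-0.7,0,0,6.1]
    - [1,-2.7,2.4,-0.7,0,0,6.1]
    - [1,-2.5,2.5,-0.6,0,0,6.1]

```text
time_s: 19.92
eef_pos: [0.5077, -0.1042, 0.2686]
ee_rot: [-2.991, -0.951, 0.002]
contact_force: [0.7, 0.2, 0.6]
grip_width: 0.0647
```

Call:
play_rows:
  deltas:
    - [1,-2.5,2.6,-0.6,0,0,6.1]
    - [1,0,0,0,0,0,0]
    - [1,0,0,0,0,0,0]
    - [1,0,0,0,0,0,0]

```text
time_s: 20.25
eef_pos: [0.5028, -0.1374, 0.2738]
ee_rot: [-3.033, -0.8, 0.003]
contact_force: [-0.1, 0.4, -0.4]
grip_width: 0.0879
```

```bash
python3 -c "
from h import *
o=st();shot('wrist','w20',None,1.5)
"
```

```text
t 20.25 p [ 0.5028 -0.1374  0.2738] x [ 0.87   0.493 -0.001] z [-0.003  0.004 -1.   ] F [-0.1  0.4 -0.4] w 0.0879
```

View pics/w20.png

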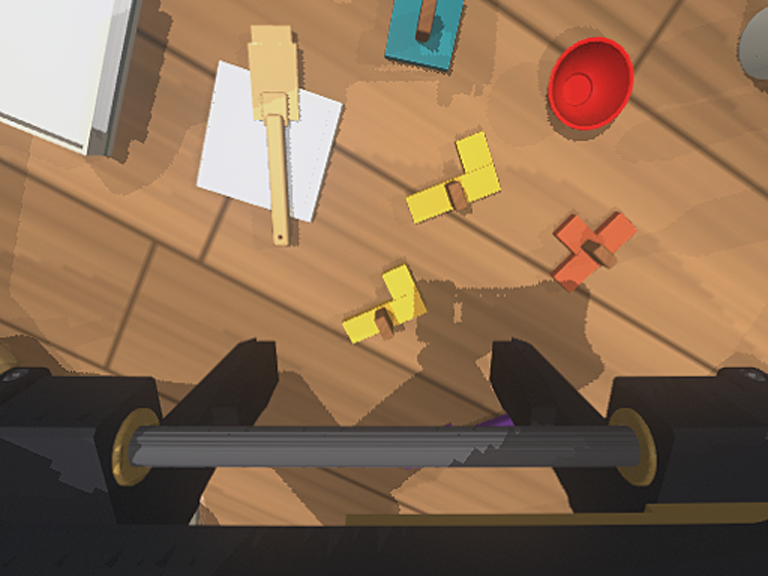

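```bash
cat >> h.py <<'E'
POLY={'l':(L,'yellow'),'t':(T,'terra'),'s':(SQ,'teal')}
def fitp(name,kind,p0,zb=0.0):
    im,o=load(name); C=cam('wrist',o); poly,col=POLY[kind]
    p,e=fit([(colmask(im,col),C)],poly,zb,zb+.012,[p0[0],p0[1],np.radians(p0[2])])
    print(kind,p[:2].round(4),np.degrees(p[2]).round(1),'err',round(e,3)); return p[0],p[1],np.degrees(p[2])
E
python3 -c "
from h import *
fitp('w20','l',(.425,-.1816,55));fitp('w20','l',(.5757,-.176,52));fitp('w20','t',(.5995,-.3326,77.6));fitp('w20','s',(.684,-.07,20))"
```

```text
l [ 0.4248 -0.1819] 54.3 err 0.076
l [ 0.576  -0.1754] 51.5 err 0.053
t [ 0.5993 -0.3344] 77.2 err 0.171
s [ 0.6903 -0.072 ] 19.1 err 0.059
```

```bash
python3 -c "
from h import *
plan([.4248,-.1819,.075],down(54.3),grip=.55)"
```

```text
[[0.55,-1.5,0.03,3.31,-0.05,-0,-4.11], [0.55,-1.5,-0.08,3.31,-0.05,-0,-4.11], [0.55,-1.49,-0.19,3.31,-0.05,-0,-4.11], [0.55,-1.47,-0.3,3.31,-0.05,-0,-4.11], [0.55,-1.44,-0.41,3.31,-0.05,-0,-4.11]]
[[0.55,-1.41,-0.52,3.31,-0.05,-0,-4.11]]
```

Call:
play_rows:
  deltas:
    - [0.55,-1.5,0,3.3,0,0,-4.1]
    - [0.55,-1.5,-0.1,3.3,0,0,-4.1]
    - [0.55,-1.5,-0.2,3.3,0,0,-4.1]
    - [0.55,-1.5,-0.3,3.3,0,0,-4.1]
    - [0.55,-1.4,-0.4,3.3,0,0,-4.1]

```text
time_s: 20.72
eef_pos: [0.4371, -0.1733, 0.1079]
ee_rot: [-2.839, -1.336, 0.001]
contact_force: [0.8, -0.6, -0.4]
grip_width: 0.057
```

Call:
play_rows:
  deltas:
    - [0.55,-1.4,-0.5,3.3,0,0,-4.1]
    - [0.55,0,0,0,0,0,0]
    - [0.55,0,0,0,0,0,0]
    - [0.55,0,0,0,0,0,0]

```text
time_s: 21.05
eef_pos: [0.4262, -0.1817, 0.0775]
ee_rot: [-2.796, -1.428, -0.001]
contact_force: [-0.3, -0.2, 0.6]
grip_width: 0.0484
```

```bash
python3 -c "
from h import *
o=st();shot('wrist','w21',None,1.5)
plan([.4248,-.1819,.017],down(54.3),grip=.55)"
```

```text
t 21.05 p [ 0.4262 -0.1817  0.0775] x [0.586 0.81  0.001] z [-0.001  0.002 -1.   ] F [-0.3 -0.2  0.6] w 0.0484
[[0.55,-0.05,-0.06,3.04,-0.01,-0.03,-0.08], [0.55,-0.05,-0.06,3.04,-0.01,-0.03,-0.08]]
```

View pics/w21.png

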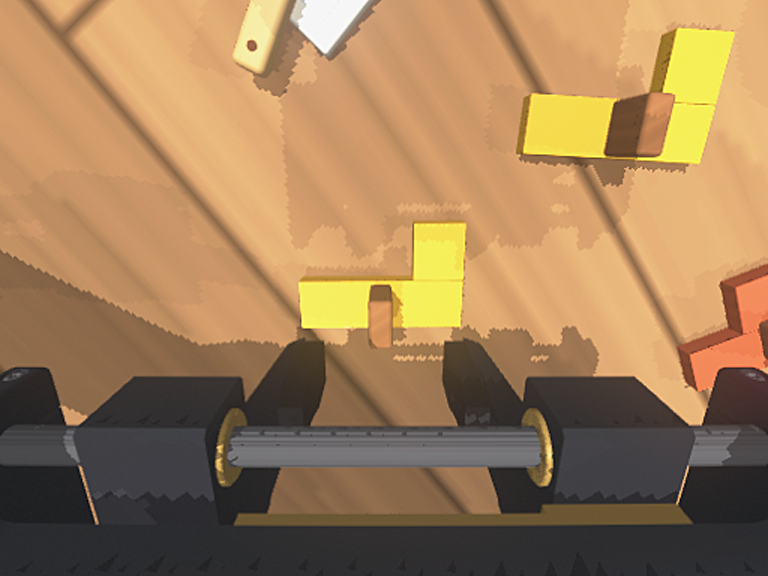

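```bash
python3 -c "
from h import *
p=fitp('w21','l',(.4248,-.1819,54.3)); fitp('w21','l',(.576,-.1754,51.5))
plan([p[0],p[1],.017],down(p[2]),grip=.55)"
```

```text
l [ 0.4251 -0.1815] 54.7 err 0.046
l [ 0.5766 -0.1751] 51.1 err 0.041
[[0.55,-0.03,-0.06,3.04,-0.01,-0.03,-0.28], [0.55,-0.02,-0.06,3.04,-0.01,-0.03,-0.28]]
```

Call:
play_rows:
  deltas:
    - [0.55,0,-0.1,3.0,0,0,-0.3]
    - [0.55,0,0,3.0,0,0,-0.3]
    - [0.5,0,0,0,0,0,0]
    - [0,0,0,0,0,0,0]
    - [0,0,0,0,0,0,0]

```text
time_s: 21.52
eef_pos: [0.425, -0.1814, 0.0178]
ee_rot: [-2.788, -1.444, -0.001]
contact_force: [0.8, 0.7, -0.0]
grip_width: 0.033
```

Call:
play_rows:
  deltas:
    - [0,0,0,0,0,0,0]
    - [0,0,0,0,0,0,0]
    - [0,0,0,0,0,0,0]
    - [0,0,0,0,0,0,0]

```text
time_s: 21.85
eef_pos: [0.4243, -0.1814, 0.017]
ee_rot: [-2.788, -1.443, -0.0]
contact_force: [0.0, 1.4, 8.5]
grip_width: 0.0117
```

```bash
cat >> h.py <<'E'
PT=np.array([.5156,.2248,1.6879])
def tin(x,y,z=0):
    c,s=np.cos(PT[2]),np.sin(PT[2]); x/=1e3;y/=1e3
    return np.array([PT[0]+x*c-y*s,PT[1]+x*s+y*c,z])
E
python3 -c "
from h import *
p=tin(-48.5,-30); print(p)
o=bot.get_obs();q=o['eef_pos'].copy();q[2]+=.08
plan([p[0],p[1],.1],down(96.7),grip=0,p0=q)"
```

```text
[0.55106109 0.18013725 0.        ]
[[0,3.68,-1.05,-0.02,-0.01,-0.01,-4.2], [0,3.75,-0.78,-0.02,-0.01,-0.01,-4.2], [0,3.8,-0.5,-0.03,-0.01,-0.01,-4.2], [0,3.82,-0.22,-0.03,-0.01,-0.01,-4.2], [0,3.83,0.06,-0.03,-0.01,-0.01,-4.2]]
[[0,3.82,0.34,-0.03,-0.01,-0.01,-4.2], [0,3.78,0.61,-0.03,-0.01,-0.01,-4.2], [0,3.73,0.89,-0.03,-0.01,-0.01,-4.2], [0,3.65,1.16,-0.03,-0.01,-0.01,-4.2], [0,3.56,1.42,-0.03,-0.01,-0.01,-4.2]]
```

Call:
play_rows:
  deltas:
    - [0,0,0,-1,0,0,0]
    - [0,0,0,-2.5,0,0,0]
    - [0,0,0,-2.5,0,0,0]
    - [0,0,0,-2,0,0,0]

```text
time_s: 22.18
eef_pos: [0.4241, -0.1814, 0.0978]
ee_rot: [-2.787, -1.442, 0.001]
contact_force: [0.7, 0.4, -0.4]
grip_width: 0.0119
```

Call:
play_rows:
  deltas:
    - [0,3.7,-1.0,0,0,0,-4.2]
    - [0,3.8,-0.8,0,0,0,-4.2]
    - [0,3.8,-0.5,0,0,0,-4.2]
    - [0,3.8,-0.2,0,0,0,-4.2]
    - [0,3.8,0.1,0,0,0,-4.2]

```text
time_s: 22.6
eef_pos: [0.4887, 0.0008, 0.0968]
ee_rot: [-2.474, -1.93, -0.0]
contact_force: [0.8, 0.6, -0.3]
grip_width: 0.0116
```

Call:
play_rows:
  deltas:
    - [0,3.8,0.3,0,0,0,-4.2]
    - [0,3.8,0.6,0,0,0,-4.2]
    - [0,3.7,0.9,0,0,0,-4.2]
    - [0,3.7,1.2,0,0,0,-4.2]
    - [0,3.6,1.4,0,0,0,-4.2]

```text
time_s: 23.02
eef_pos: [0.5517, 0.1826, 0.0971]
ee_rot: [-2.08, -2.349, -0.001]
contact_force: [0.8, -0.3, -0.9]
grip_width: 0.0119
```

Call:
play_rows:
  deltas:
    - [0,0,0,0,0,0,0]
    - [0,0,0,0,0,0,0]
    - [0,0,0,0,0,0,0]

```text
time_s: 23.27
eef_pos: [0.5511, 0.1802, 0.0968]
ee_rot: [-2.085, -2.344, 0.0]
contact_force: [-0.2, -0.2, -0.4]
grip_width: 0.0118
```

```bash
python3 -c "
from h import *
o=st();shot('wrist','w22',None,1.5)
p=tin(-48.5,-30);plan([p[0],p[1],.06],down(96.7),grip=0)
"
```

```text
t 23.27 p [0.5511 0.1802 0.0968] x [-0.117  0.993  0.003] z [-0.003  0.003 -1.   ] F [-0.2 -0.2 -0.4] w 0.0118
[[0,0.03,0.01,3.69,-0.17,-0.19,-0.04]]
```

View pics/w22.png

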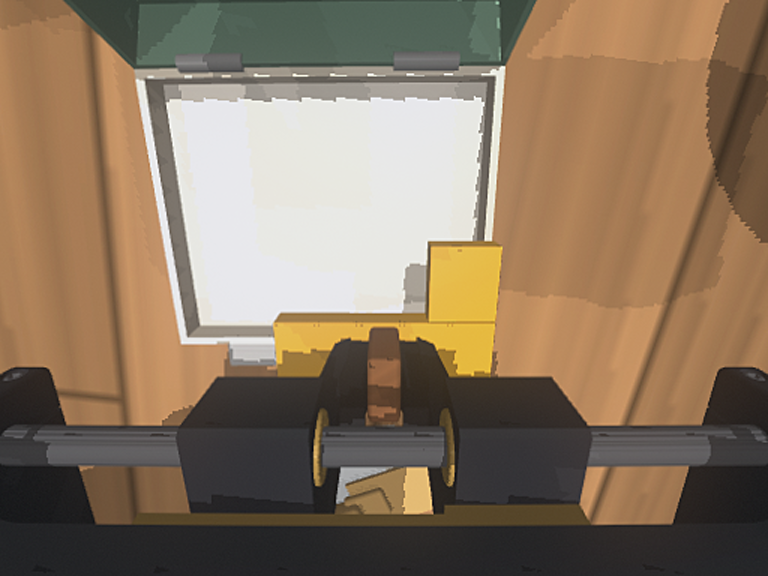

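```bash
cat > ov.py <<'E'
from h import *
import sys
def ov(name,items=(),out=None,s=1.5):
    im,o=load(name); C=cam('wrist',o)
    b=cv2.resize(im,None,fx=s,fy=s,interpolation=cv2.INTER_CUBIC)
    def pl(P,col):
        q=(proj(C,P)+.5)*s-.5; cv2.polylines(b,[q.round().astype(int)],True,col,1)
    def rect(x,y,z): return np.array([tin(a,bb,z) for a,bb in((-x,-y),(x,-y),(x,y),(-x,y))])
    pl(rect(67,83,.018),(0,0,255)); pl(rect(67,83,.036),(255,0,0)); pl(rect(71,87,.036),(0,160,0))
    for poly,p,z in items:
        q=np.array(poly)/1e3;c,si=np.cos(np.radians(p[2])),np.sin(np.radians(p[2]))
        q=q@np.array([[c,si],[-si,c]])+np.array(p[:2]); pl(np.c_[q,np.full(len(q),z)],(255,0,255))
    cv2.imwrite(f'pics/{out or name+"o"}.png',b)
if __name__=='__main__': ov(sys.argv[1])
E
python3 ov.py w22
```

```text
(no output)
```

View pics/w22o.png

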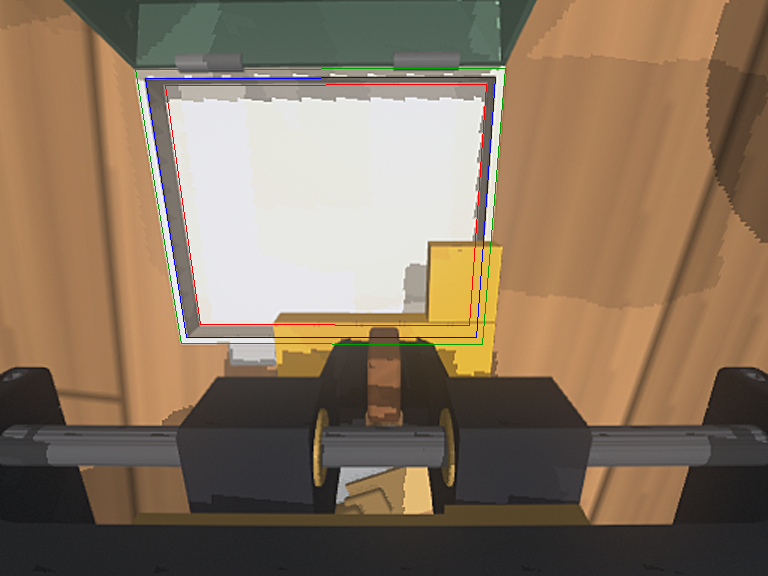

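```bash
python3 -c "
from h import *
p=fitp('w22','l',(.5511,.1802,96.7),zb=.0800)
print(tin(-48.5,-30))"
```

```text
l [0.552 0.18 ] 96.8 err 0.461
[0.55106109 0.18013725 0.        ]
```

Call:
play_rows:
  deltas:
    - [0,0,0,2.0,0,0,0]
    - [0,0,0,2.0,0,0,0]
    - [0,0,0,1.2,0,0,0]
    - [0,0,0,0.6,0,0,0]
    - [0,0,0,0,0,0,0]

```text
time_s: 23.73
eef_pos: [0.5508, 0.1796, 0.038]
ee_rot: [-2.086, -2.342, 0.002]
contact_force: [-0.3, 0.0, -1.2]
grip_width: 0.0119
```

Call:
play_rows:
  deltas:
    - [0,0,0,0,0,0,0]
    - [0,0,0,0,0,0,0]

```text
time_s: 23.9
eef_pos: [0.5519, 0.1804, 0.0398]
ee_rot: [-2.086, -2.345, -0.003]
contact_force: [0.9, 0.1, -0.5]
grip_width: 0.012
```

Call:
play_rows:
  deltas:
    - [0,0,0,0.3,0,0,0]
    - [0,0,0,0.1,0,0,0]
    - [0,0,0,0,0,0,0]
    - [0,0,0,0,0,0,0]

```text
time_s: 24.23
eef_pos: [0.5515, 0.1808, 0.0351]
ee_rot: [-2.084, -2.345, -0.001]
contact_force: [0.3, -0.3, -0.5]
grip_width: 0.0118
```

Call:
play_rows:
  deltas:
    - [0,0,0,0.1,0,0,0]
    - [0.3,0,0,0,0,0,0]
    - [0.3,0,0,0,0,0,0]
    - [0.3,0,0,0,0,0,0]
    - [0.3,0,0,-1,0,0,0]

```text
time_s: 24.65
eef_pos: [0.5505, 0.1806, 0.0426]
ee_rot: [-2.083, -2.343, 0.003]
contact_force: [-0.0, 0.2, 0.2]
grip_width: 0.0267
```

Call:
play_rows:
  deltas:
    - [0.4,0,0,-2,0,0,0]
    - [0.5,0,0,-3,0,0,0]
    - [0.55,0,0,-3,0,0,0]
    - [0.55,-2,0,-3,0,0,0]
    - [0.55,-2,0,0,0,0,0]

```text
time_s: 25.07
eef_pos: [0.5584, 0.1411, 0.1602]
ee_rot: [2.082, 2.348, 0.013]
contact_force: [0.2, -0.5, -0.1]
grip_width: 0.0485
```

Call:
play_rows:
  deltas:
    - [0.55,0,0,0,0,0,0]
    - [0.55,0,0,0,0,0,0]

```text
time_s: 25.23
eef_pos: [0.5563, 0.1403, 0.1542]
ee_rot: [-2.086, -2.343, -0.002]
contact_force: [-0.4, -0.3, -0.4]
grip_width: 0.0488
```

```bash
python3 -c "
from h import *
o=st();shot('wrist','w23',None,1.5)
p=fitp('w23','l',(.5511,.1802,96.7),zb=.018)
d=np.array(p[:2])-PT[:2];c,s=np.cos(PT[2]),np.sin(PT[2]);print(d@[c,s],d@[-s,c])
import ov; ov.ov('w23')"
```

```text
t 25.23 p [0.5563 0.1403 0.1542] x [-0.116  0.993  0.004] z [-0.002  0.003 -1.   ] F [-0.4 -0.3 -0.4] w 0.0488
l [0.5518 0.1814] 96.7 err 0.052
-0.04736174489377708 -0.030856156031704662
```

View pics/w23o.png

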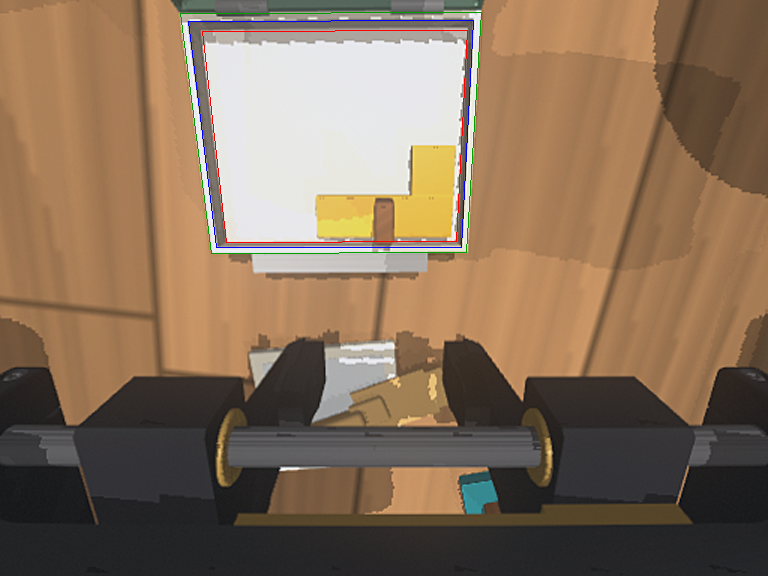

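```bash
python3 -c "
from h import *
o=bot.get_obs(); 
# two stage to avoid shortest-rot ambiguity
plan([.5766,-.1751,.13],down(231.1),grip=.55)"
```

```text
[[0.55,-1.66,-0.09,0.12,0.01,-0.02,-7.07], [0.55,-1.64,-0.29,0.12,0.01,-0.02,-7.07], [0.55,-1.59,-0.49,0.12,0.01,-0.02,-7.07], [0.55,-1.52,-0.68,0.12,0.01,-0.02,-7.07], [0.55,-1.42,-0.86,0.12,0.01,-0.02,-7.07]]
[[0.55,-1.31,-1.03,0.12,0.01,-0.02,-7.07], [0.55,-1.17,-1.19,0.12,0.01,-0.02,-7.07], [0.55,-1.02,-1.32,0.12,0.01,-0.02,-7.07], [0.55,-0.84,-1.44,0.12,0.01,-0.02,-7.07], [0.55,-0.66,-1.53,0.12,0.01,-0.02,-7.07]]
[[0.55,-0.47,-1.6,0.12,0.01,-0.02,-7.07], [0.55,-0.27,-1.64,0.12,0.01,-0.02,-7.07], [0.55,-0.06,-1.67,0.12,0.01,-0.02,-7.07], [0.55,0.14,-1.66,0.12,0.01,-0.02,-7.07], [0.55,0.35,-1.63,0.12,0.01,-0.02,-7.07]]
[[0.55,0.54,-1.57,0.12,0.01,-0.02,-7.07], [0.55,0.73,-1.5,0.12,0.01,-0.02,-7.07], [0.55,0.91,-1.39,0.12,0.01,-0.02,-7.07], [0.55,1.08,-1.27,0.12,0.01,-0.02,-7.07]]
```

Call:
play_rows:
  deltas:
    - [0.55,-1.7,-0.1,0.1,0,0,-7.1]
    - [0.55,-1.6,-0.3,0.1,0,0,-7.1]
    - [0.55,-1.6,-0.5,0.1,0,0,-7.1]
    - [0.55,-1.5,-0.7,0.1,0,0,-7.1]
    - [0.55,-1.4,-0.9,0.1,0,0,-7.1]

```text
time_s: 25.7
eef_pos: [0.5605, 0.0579, 0.1476]
ee_rot: [-1.259, -2.872, -0.002]
contact_force: [0.5, 0.3, 0.1]
grip_width: 0.0481
```

Call:
play_rows:
  deltas:
    - [0.55,-1.3,-1.0,0.1,0,0,-7.1]
    - [0.55,-1.2,-1.2,0.1,0,0,-7.1]
    - [0.55,-1.0,-1.3,0.1,0,0,-7.1]
    - [0.55,-0.8,-1.4,0.1,0,0,-7.1]
    - [0.55,-0.7,-1.5,0.1,0,0,-7.1]

```text
time_s: 26.12
eef_pos: [0.5669, -0.0243, 0.1424]
ee_rot: [-0.324, -3.12, -0.005]
contact_force: [0.6, 0.4, -0.2]
grip_width: 0.0487
```

Call:
play_rows:
  deltas:
    - [0.55,-0.5,-1.6,0.1,0,0,-7.1]
    - [0.55,-0.3,-1.6,0.1,0,0,-7.1]
    - [0.55,-0.1,-1.7,0.1,0,0,-7.1]
    - [0.55,0.1,-1.7,0.1,0,0,-7.1]
    - [0.55,0.3,-1.6,0.1,0,0,-7.1]

```text
time_s: 26.53
eef_pos: [0.575, -0.1074, 0.137]
ee_rot: [0.643, -3.072, -0.008]
contact_force: [-0.7, -0.2, 0.4]
grip_width: 0.0482
```

Call:
play_rows:
  deltas:
    - [0.55,0.5,-1.6,0.1,0,0,-7.0]
    - [0.55,0.7,-1.5,0.1,0,0,-7.0]
    - [0.55,0.9,-1.4,0.1,0,0,-7.0]
    - [0.55,1.1,-1.3,0.1,0,0,-7.0]
    - [0.55,0,0,0,0,0,0]

```text
time_s: 26.95
eef_pos: [0.5884, -0.1591, 0.132]
ee_rot: [1.309, -2.838, 0.012]
contact_force: [0.5, 1.4, 0.2]
grip_width: 0.0485
```

Call:
play_rows:
  deltas:
    - [0.55,0,0,0,0,0,0]
    - [0.55,0,0,0,0,0,0]

```text
time_s: 27.12
eef_pos: [0.5875, -0.1582, 0.1328]
ee_rot: [1.314, -2.836, 0.011]
contact_force: [1.1, 0.3, 0.4]
grip_width: 0.0483
```

```bash
python3 -c "
from h import *
o=st();print(o['joint_positions'].round(2));shot('wrist','w24',None,1.5)
p=fitp('w24','l',(.5766,-.1751,51.1))
plan([p[0],p[1],.017],down(p[2]+180),grip=.55)
"
```

```text
t 27.12 p [ 0.5875 -0.1582  0.1328] x [-0.647 -0.763  0.017] z [-0.011 -0.013 -1.   ] F [1.1 0.3 0.4] w 0.0483
[-0.45  0.57  1.28 -0.02  1.29 -2.88]
l [ 0.5763 -0.1744] 51.2 err 1.974
[[0.55,0.58,-0.06,3.88,0,-0.33,-0.5], [0.55,0.61,-0.06,3.87,0,-0.33,-0.5], [0.55,0.63,-0.05,3.87,0,-0.33,-0.5]]
```

View pics/w24.png

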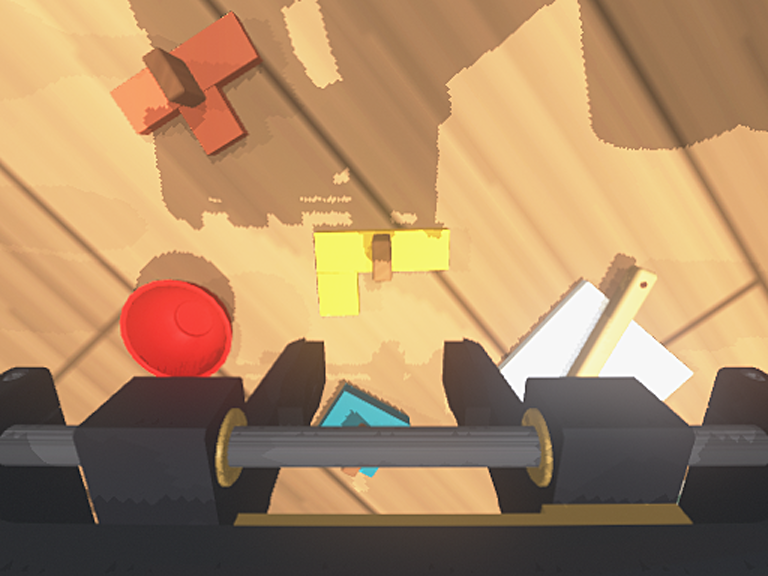

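```bash
python3 -c "
from h import *
plan([.5763,-.1744,.11],down(141.2),grip=.65)
"
```

```text
[[0.65,0.15,-0.01,0.18,-0.06,-0.06,6.81], [0.65,0.14,-0.03,0.18,-0.06,-0.06,6.81], [0.65,0.14,-0.05,0.18,-0.06,-0.06,6.81], [0.65,0.13,-0.07,0.18,-0.06,-0.06,6.81], [0.65,0.12,-0.08,0.18,-0.06,-0.06,6.81]]
[[0.65,0.11,-0.1,0.18,-0.06,-0.06,6.81], [0.65,0.1,-0.11,0.18,-0.06,-0.06,6.81], [0.65,0.09,-0.12,0.18,-0.06,-0.06,6.81], [0.65,0.07,-0.13,0.18,-0.06,-0.06,6.81], [0.65,0.06,-0.14,0.18,-0.06,-0.06,6.81]]
[[0.65,0.04,-0.14,0.18,-0.06,-0.06,6.81], [0.65,0.02,-0.15,0.18,-0.06,-0.06,6.81], [0.65,0.01,-0.15,0.18,-0.06,-0.06,6.81]]
```

Call:
play_rows:
  deltas:
    - [0.65,0.1,0,0.2,0,0,6.8]
    - [0.65,0.1,0,0.2,0,0,6.8]
    - [0.65,0.1,0,0.2,0,0,6.8]
    - [0.65,0.1,0,0.2,0,0,6.8]
    - [0.65,0.1,0,0.2,0,0,6.8]

```text
time_s: 27.58
eef_pos: [0.5834, -0.1617, 0.1233]
ee_rot: [0.417, -3.101, 0.019]
contact_force: [-0.2, -0.8, 1.0]
grip_width: 0.0572
```

Call:
play_rows:
  deltas:
    - [0.65,0.1,-0.1,0.2,0,0,6.8]
    - [0.65,0.1,-0.1,0.2,0,0,6.8]
    - [0.65,0.1,-0.1,0.2,0,0,6.8]
    - [0.65,0.1,-0.1,0.2,0,0,6.8]
    - [0.65,0,-0.1,0.2,0,0,6.8]

```text
time_s: 28.0
eef_pos: [0.5794, -0.1672, 0.1135]
ee_rot: [-0.508, -3.092, 0.024]
contact_force: [-0.5, -0.1, -0.5]
grip_width: 0.057
```

Call:
play_rows:
  deltas:
    - [0.65,0,-0.1,0.2,0,0,6.8]
    - [0.65,0,-0.1,0.2,0,0,6.8]
    - [0.65,0,-0.1,0.2,0,0,6.8]
    - [0.65,0,0,0,0,0,0]
    - [0.65,0,0,0,0,0,0]

```text
time_s: 28.42
eef_pos: [0.5783, -0.1702, 0.1076]
ee_rot: [-1.035, -2.96, 0.026]
contact_force: [-0.5, -0.8, 0.5]
grip_width: 0.0574
```

```bash
python3 -c "
from h import *
o=st();print(o['joint_positions'].round(2));shot('wrist','w25',None,1.5)
p=fitp('w25','l',(.5766,-.1751,51.1))
plan([p[0],p[1],.06],down(p[2]+90),grip=.65)
"
```

```text
t 28.42 p [ 0.5783 -0.1702  0.1076] x [-0.782  0.623 -0.   ] z [-0.011 -0.014 -1.   ] F [-0.5 -0.8  0.5] w 0.0574
[-0.48  0.59  1.33 -0.02  1.22 -1.37]
l [ 0.5766 -0.1754] 51.1 err 0.054
[[0.65,-0.09,-0.21,2.39,-0.5,0.02,0.17], [0.65,-0.09,-0.24,2.38,-0.5,0.02,0.17]]
```

View pics/w25.png

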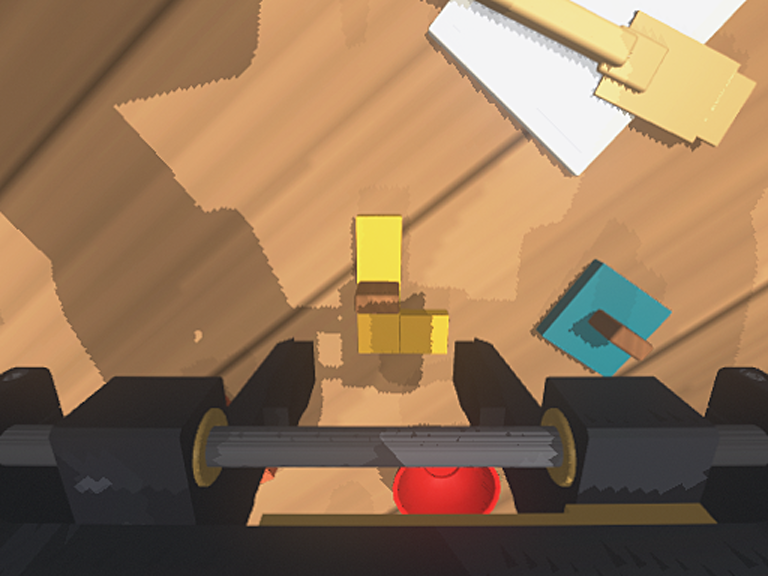

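Call:
play_rows:
  deltas:
    - [0.65,-0.1,-0.2,2.4,-0.5,0,0.2]
    - [0.65,-0.1,-0.2,2.4,-0.5,0,0.2]
    - [0.65,0,0,2.0,0,0,0]
    - [0.65,0,0,1.5,0,0,0]
    - [0.65,0,0,0,0,0,0]

```text
time_s: 28.88
eef_pos: [0.5758, -0.1748, 0.0218]
ee_rot: [-1.048, -2.957, -0.001]
contact_force: [0.9, 0.1, 0.6]
grip_width: 0.0574
```

Call:
play_rows:
  deltas:
    - [0.65,0,0,0,0,0,0]
    - [0.65,0,0,0,0,0,0]

```text
time_s: 29.05
eef_pos: [0.5777, -0.1756, 0.0257]
ee_rot: [1.051, 2.958, -0.001]
contact_force: [0.6, -0.3, 0.6]
grip_width: 0.0573
```

```bash
python3 -c "
from h import *
o=st()
plan([.5766,-.1754,.018],down(51.1+90),grip=.65)
"
```

```text
t 29.05 p [ 0.5777 -0.1756  0.0257] x [-0.776  0.631 -0.002] z [ 0.002 -0.001 -1.   ] F [ 0.6 -0.3  0.6] w 0.0573
[[0.65,0.1,-0.05,0.77,0.01,0.14,-0.2]]
```

Call:
play_rows:
  deltas:
    - [0.65,0.1,0,0.7,0,0,0]
    - [0.65,0,0,0,0,0,0]
    - [0,0,0,0,0,0,0]
    - [0,0,0,0,0,0,0]
    - [0,0,0,0,0,0,0]

```text
time_s: 29.47
eef_pos: [0.5765, -0.1749, 0.0178]
ee_rot: [1.053, 2.959, -0.001]
contact_force: [-0.3, -0.5, 0.7]
grip_width: 0.0393
```

Call:
play_rows:
  deltas:
    - [0,0,0,0,0,0,0]
    - [0,0,0,0,0,0,0]
    - [0,0,0,0,0,0,0]
    - [0,0,0,0,0,0,0]

```text
time_s: 29.8
eef_pos: [0.5764, -0.1749, 0.0176]
ee_rot: [1.053, 2.959, -0.001]
contact_force: [-0.4, 0.2, 1.1]
grip_width: 0.0255
```

```bash
python3 -c "
from h import *
o=st()
q=o['eef_pos']+[0,0,.08]
p=tin(-16,30);print(p)
plan([p[0],p[1],.1],down(6.7),grip=0,p0=q)
"
```

```text
t 29.8 p [ 0.5764 -0.1749  0.0176] x [-0.775  0.632 -0.001] z [ 0.001 -0.001 -1.   ] F [-0.4  0.2  1.1] w 0.0255
[0.48767484 0.20540449 0.        ]
[[0,1.63,1.26,-0.01,0,0,7.06], [0,1.77,1.05,-0.01,0,0,7.06], [0,1.88,0.82,-0.01,0,0,7.06], [0,1.97,0.58,-0.01,0,0,7.06], [0,2.03,0.34,-0.01,0,0,7.06]]
[[0,2.05,0.09,-0.01,0,0,7.06], [0,2.05,-0.17,-0.01,0,0,7.06], [0,2.01,-0.42,-0.01,0,0,7.06], [0,1.95,-0.66,-0.01,0,0,7.06], [0,1.85,-0.9,-0.01,0,0,7.06]]
[[0,1.73,-1.12,-0.01,0,0,7.06], [0,1.58,-1.32,-0.01,0,0,7.06], [0,1.4,-1.5,-0.01,0,0,7.06], [0,1.21,-1.66,-0.01,0,0,7.06], [0,0.99,-1.8,-0.01,0,0,7.06]]
[[0,0.76,-1.91,-0.01,0,0,7.06], [0,0.52,-1.99,-0.01,0,0,7.06], [0,0.27,-2.04,-0.01,0,0,7.06], [0,0.02,-2.06,-0.01,0,0,7.06]]
```

Call:
play_rows:
  deltas:
    - [0,0,0,-1,0,0,0]
    - [0,0,0,-2.5,0,0,0]
    - [0,0,0,-2.5,0,0,0]
    - [0,0,0,-2,0,0,0]

```text
time_s: 30.13
eef_pos: [0.5764, -0.1749, 0.0997]
ee_rot: [1.053, 2.958, -0.001]
contact_force: [0.2, -0.1, -0.9]
grip_width: 0.0256
```

Call:
play_rows:
  deltas:
    - [0,1.6,1.3,0,0,0,7.1]
    - [0,1.8,1.1,0,0,0,7.1]
    - [0,1.9,0.8,0,0,0,7.1]
    - [0,2.0,0.6,0,0,0,7.1]
    - [0,2.0,0.3,0,0,0,7.1]

```text
time_s: 30.55
eef_pos: [0.5528, -0.073, 0.0981]
ee_rot: [1.913, 2.491, -0.0]
contact_force: [0.4, -0.1, -0.9]
grip_width: 0.0255
```

Call:
play_rows:
  deltas:
    - [0,2.0,0.1,0,0,0,7.1]
    - [0,2.0,-0.2,0,0,0,7.1]
    - [0,2.0,-0.4,0,0,0,7.1]
    - [0,2.0,-0.7,0,0,0,7.1]
    - [0,1.9,-0.9,0,0,0,7.1]

```text
time_s: 30.97
eef_pos: [0.5299, 0.0271, 0.098]
ee_rot: [2.581, 1.789, 0.0]
contact_force: [0.0, -0.1, -0.9]
grip_width: 0.0256
```

Call:
play_rows:
  deltas:
    - [0,1.7,-1.1,0,0,0,7.1]
    - [0,1.6,-1.3,0,0,0,7.1]
    - [0,1.4,-1.5,0,0,0,7.1]
    - [0,1.2,-1.7,0,0,0,7.0]
    - [0,1.0,-1.8,0,0,0,7.0]

```text
time_s: 31.38
eef_pos: [0.5076, 0.1274, 0.098]
ee_rot: [3.002, 0.923, 0.001]
contact_force: [0.7, 0.0, -0.5]
grip_width: 0.0255
```

Call:
play_rows:
  deltas:
    - [0,0.8,-1.9,0,0,0,7.0]
    - [0,0.5,-2.0,0,0,0,7.0]
    - [0,0.3,-2.0,0,0,0,7.0]
    - [0,0,-2.1,0,0,0,7.0]
    - [0,0,0,0,0,0,0]

```text
time_s: 31.8
eef_pos: [0.4888, 0.2095, 0.0979]
ee_rot: [-3.137, -0.173, -0.001]
contact_force: [-0.5, -0.1, 0.2]
grip_width: 0.0258
```

Call:
play_rows:
  deltas:
    - [0,0,0,0,0,0,0]
    - [0,0,0,0,0,0,0]

```text
time_s: 31.97
eef_pos: [0.49, 0.2064, 0.0976]
ee_rot: [3.135, 0.183, 0.001]
contact_force: [-0.4, 0.6, -1.0]
grip_width: 0.0256
```

```bash
cat >> h.py <<'E'
def intin(p):
    d=np.array(p[:2])-PT[:2];c,s=np.cos(PT[2]),np.sin(PT[2]); return (d@[c,s]*1e3).round(1),(d@[-s,c]*1e3).round(1)
E
python3 -c "
from h import *
o=st();print(intin(o['eef_pos']));shot('wrist','w26')
import ov; ov.ov('w26')
p=fitp('w26','l',(.4877,.2054,276.7),zb=.08);print(intin(p))
p=tin(-16,30);plan([p[0],p[1],.06],down(6.7),grip=0)
"
```

```text
t 31.97 p [0.49   0.2064 0.0976] x [0.993 0.116 0.001] z [ 0.001 -0.001 -1.   ] F [-0.4  0.6 -1. ] w 0.0256
(np.float64(-15.3), np.float64(27.5))
l [0.5187 0.2227] 195.3 err 0.477
(np.float64(-2.4), np.float64(-2.8))
[[0,-0.25,0.04,3.75,0.05,-0.04,-0.09]]
```

View pics/w26o.png

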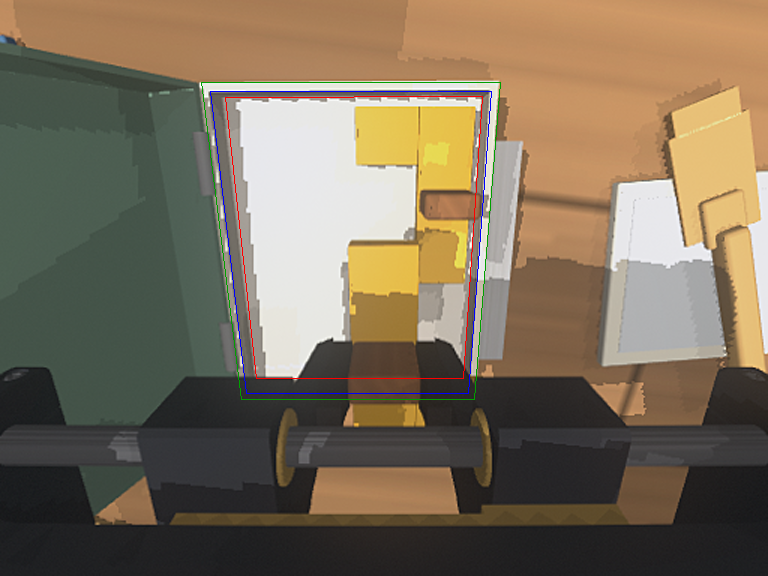

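Call:
play_rows:
  deltas:
    - [0,-0.25,0,2.0,0,0,0]
    - [0,0,0,2.0,0,0,0]
    - [0,0,0,1.2,0,0,0]
    - [0,0,0,0.6,0,0,0]
    - [0,0,0,0,0,0,0]

```text
time_s: 32.43
eef_pos: [0.4872, 0.2057, 0.0383]
ee_rot: [3.136, 0.178, -0.003]
contact_force: [-0.1, 0.7, -0.8]
grip_width: 0.0255
```

Call:
play_rows:
  deltas:
    - [0,0,0,0,0,0,0]
    - [0,0,0,0,0,0,0]

```text
time_s: 32.6
eef_pos: [0.488, 0.2064, 0.0401]
ee_rot: [3.136, 0.179, 0.003]
contact_force: [0.2, 0.3, -0.4]
grip_width: 0.0255
```

```bash
python3 -c "
from h import *
o=st();print(intin(o['eef_pos']))
p=tin(-16,30);plan([p[0],p[1],.0358],down(6.7),grip=0)
"
```

```text
t 32.6 p [0.488  0.2064 0.0401] x [0.994 0.114 0.002] z [ 0.002 -0.    -1.   ] F [ 0.2  0.3 -0.4] w 0.0255
(np.float64(-15.1), np.float64(29.6))
[[0,-0.04,0.09,0.43,0.03,-0.11,-0.18]]
```

Call:
play_rows:
  deltas:
    - [0,0,0.1,0.3,0,0,0]
    - [0,0,0,0.1,0,0,0]
    - [0,0,0,0,0,0,0]
    - [0,0,0,0,0,0,0]

```text
time_s: 32.93
eef_pos: [0.4878, 0.2055, 0.0356]
ee_rot: [3.136, 0.179, 0.002]
contact_force: [0.4, -1.5, 2.4]
grip_width: 0.0252
```

```bash
python3 -c "
from h import *
o=st()"
```

```text
t 32.93 p [0.4878 0.2055 0.0356] x [0.994 0.114 0.001] z [ 0.001 -0.001 -1.   ] F [ 0.4 -1.5  2.4] w 0.0252
```

Call:
play_rows:
  deltas:
    - [0.45,0,0,0,0,0,0]
    - [0.45,0,0,0,0,0,0]
    - [0.45,0,0,0,0,0,0]
    - [0.45,0,0,-1,0,0,0]
    - [0.5,0,0,-2,0,0,0]

```text
time_s: 33.35
eef_pos: [0.4865, 0.2054, 0.0644]
ee_rot: [3.135, 0.178, -0.006]
contact_force: [-0.5, -0.6, 0.9]
grip_width: 0.0434
```

Call:
play_rows:
  deltas:
    - [0.55,0,0,-3,0,0,0]
    - [0.55,-1,0,-3,0,0,0]
    - [0.55,-2,0,-3,0,0,0]
    - [0.55,0,0,0,0,0,0]
    - [0.55,0,0,0,0,0,0]

```text
time_s: 33.77
eef_pos: [0.4577, 0.2024, 0.1571]
ee_rot: [3.136, 0.179, 0.007]
contact_force: [0.1, 0.6, 0.3]
grip_width: 0.0487
```

```bash
python3 -c "
from h import *
o=st();shot('wrist','w27')
for p0 in(tin(-16,30),tin(-47,-31)):
  p=fitp('w27','l',(p0[0],p0[1],276.7 if p0[1]>.19 else 96.7),zb=.018);print(intin(p))
import ov; ov.ov('w27')"
```

```text
t 33.77 p [0.4577 0.2024 0.1571] x [0.993 0.114 0.004] z [ 0.004  0.    -1.   ] F [0.1 0.6 0.3] w 0.0487
l [0.489 0.205] 276.9 err 0.365
(np.float64(-16.6), np.float64(28.7))
l [0.5515 0.1808] 96.4 err 0.292
(np.float64(-47.9), np.float64(-30.5))
```

View pics/w27o.png

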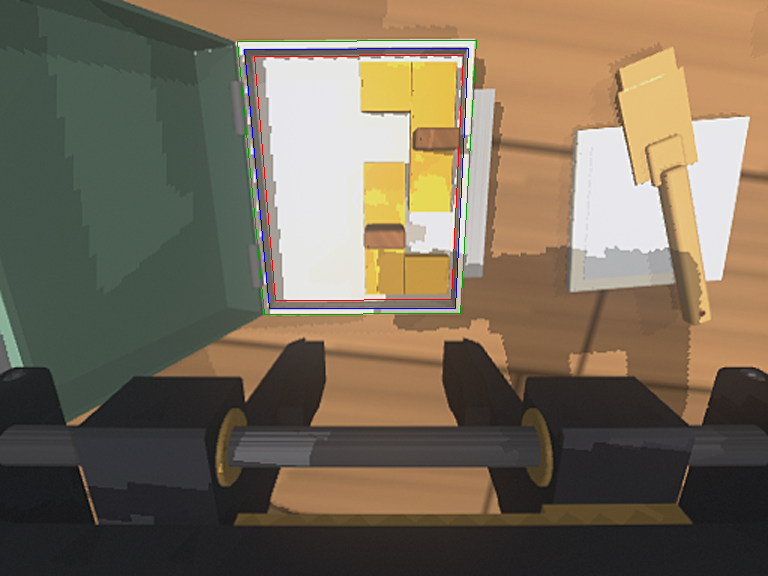

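```bash
python3 -c "
from h import *
plan([.597,-.345,.13],down(77),grip=.55)"
```

```text
[[0.55,0.51,3.73,0.17,0.01,-0,-4.7], [0.55,0.2,3.76,0.17,0.01,-0,-4.7], [0.55,-0.11,3.76,0.17,0.01,-0,-4.7], [0.55,-0.42,3.74,0.17,0.01,-0,-4.7], [0.55,-0.72,3.7,0.17,0.01,-0,-4.7]]
[[0.55,-1.02,3.62,0.17,0.01,-0,-4.7], [0.55,-1.31,3.53,0.17,0.01,-0,-4.7], [0.55,-1.6,3.41,0.17,0.01,-0,-4.7], [0.55,-1.87,3.27,0.17,0.01,-0,-4.7], [0.55,-2.13,3.1,0.17,0.01,-0,-4.7]]
[[0.55,-2.38,2.92,0.17,0.01,-0,-4.7], [0.55,-2.61,2.71,0.17,0.01,-0,-4.7], [0.55,-2.82,2.49,0.17,0.01,-0,-4.7], [0.55,-3.02,2.25,0.17,0.01,-0,-4.7], [0.55,-3.19,1.99,0.17,0.01,-0,-4.7]]
```

Call:
play_rows:
  deltas:
    - [0.55,0.5,3.7,0.1,0,0,-4.7]
    - [0.55,0.2,3.8,0.1,0,0,-4.7]
    - [0.55,-0.1,3.8,0.1,0,0,-4.7]
    - [0.55,-0.4,3.7,0.1,0,0,-4.7]
    - [0.55,-0.7,3.7,0.1,0,0,-4.7]

```text
time_s: 34.23
eef_pos: [0.5045, 0.018, 0.149]
ee_rot: [-3.032, -0.82, 0.003]
contact_force: [1.9, 0.6, 0.0]
grip_width: 0.0487
```

Call:
play_rows:
  deltas:
    - [0.55,-1.0,3.6,0.2,0,0,-4.7]
    - [0.55,-1.3,3.5,0.2,0,0,-4.7]
    - [0.55,-1.6,3.4,0.2,0,0,-4.7]
    - [0.55,-1.9,3.3,0.2,0,0,-4.7]
    - [0.55,-2.1,3.1,0.2,0,0,-4.7]

```text
time_s: 34.65
eef_pos: [0.5511, -0.1642, 0.1388]
ee_rot: [-2.801, -1.419, 0.002]
contact_force: [1.0, 1.7, 0.1]
grip_width: 0.0484
```

Call:
play_rows:
  deltas:
    - [0.55,-2.4,2.9,0.2,0,0,-4.7]
    - [0.55,-2.6,2.7,0.2,0,0,-4.7]
    - [0.55,-2.8,2.5,0.2,0,0,-4.7]
    - [0.55,-3.0,2.3,0.2,0,0,-4.7]
    - [0.55,-3.2,2.0,0.2,0,0,-4.7]

```text
time_s: 35.07
eef_pos: [0.5981, -0.3462, 0.1285]
ee_rot: [-2.453, -1.959, 0.001]
contact_force: [0.4, 0.4, 0.1]
grip_width: 0.0485
```

Call:
play_rows:
  deltas:
    - [0.55,0,0,0,0,0,0]
    - [0.55,0,0,0,0,0,0]
    - [0.55,0,0,0,0,0,0]

```text
time_s: 35.32
eef_pos: [0.5978, -0.3438, 0.1289]
ee_rot: [-2.457, -1.954, 0.001]
contact_force: [-0.9, 0.2, -0.1]
grip_width: 0.0485
```

```bash
python3 -c "
from h import *
o=st();shot('wrist','w28',None,1.5)
p=fitp('w28','t',(.5993,-.3344,77))
"
```

```text
t 35.32 p [ 0.5978 -0.3438  0.1289] x [0.225 0.974 0.001] z [-0.002  0.002 -1.   ] F [-0.9  0.2 -0.1] w 0.0485
t [ 0.5991 -0.3317] 77.5 err 1.688
```

View pics/w28.png

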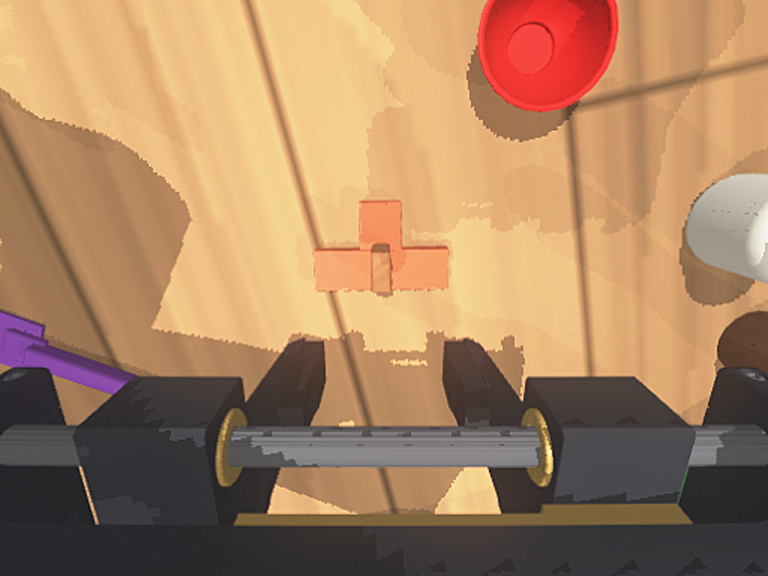

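```bash
sed -i "s/'terra':(H>=2)&(H<=11)&(S>150)&(V>130)/'terra':(H>=2)\&(H<=10)\&(S>125)\&(V>100)/" h.py; python3 -c "
from h import *
im,o=load('w28');h=cv2.cvtColor(im,cv2.COLOR_BGR2HSV)
for q in[(380,215),(340,268),(425,265),(300,220),(480,270),(382,270)]: print(h[int(q[1]/1.5),int(q[0]/1.5)])
p=fitp('w28','t',(.5993,-.3344,77)); p=fitp('w20','t',(.5993,-.3344,77))
plan([p[0],p[1],.06],down(p[2]),grip=.55)
"
```

```text
[ 10 151 245]
[ 13 135 247]
[ 11 144 247]
[ 19 107 244]
[ 19 108 243]
[ 14 135 239]
t [ 0.5991 -0.3319] 77.9 err 1.492
t [ 0.5987 -0.3327] 77.7 err 0.044
[[0.55,0.52,-0.08,3.48,-0.03,-0.02,-0.33], [0.55,0.52,-0.08,3.48,-0.03,-0.02,-0.33]]
```

```bash
sed -i "s/'terra':(H>=2)&(H<=10)&(S>125)&(V>100)/'terra':(H>=2)\&(H<=15)\&(S>128)\&(V>100)/" h.py; python3 -c "
from h import *
p=fitp('w28','t',(.5993,-.3344,77))
plan([p[0],p[1],.06],down(p[2]),grip=.55)
"
```

```text
t [ 0.5992 -0.3314] 78.0 err 0.084
[[0.55,0.59,-0.07,3.48,-0.03,-0.02,-0.51], [0.55,0.59,-0.07,3.48,-0.03,-0.02,-0.51]]
```

Call:
play_rows:
  deltas:
    - [0.55,0.6,-0.1,3.5,0,0,-0.5]
    - [0.55,0.6,-0.1,3.5,0,0,-0.5]
    - [0.55,0,0,2.0,0,0,0]
    - [0.55,0,0,1.2,0,0,0]
    - [0.55,0,0,0,0,0,0]

```text
time_s: 35.78
eef_pos: [0.5981, -0.3305, 0.0263]
ee_rot: [-2.437, -1.976, 0.001]
contact_force: [0.2, 0.9, 0.5]
grip_width: 0.0484
```

Call:
play_rows:
  deltas:
    - [0.55,0,0,0,0,0,0]
    - [0.55,0,0,0,0,0,0]
    - [0.55,0,0,0,0,0,0]

```text
time_s: 36.03
eef_pos: [0.5995, -0.3327, 0.0305]
ee_rot: [2.438, 1.975, 0.001]
contact_force: [1.0, 0.8, 0.0]
grip_width: 0.0484
```

```bash
python3 -c "
from h import *
o=st()
plan([.599,-.3317,.018],down(77.9),grip=.55)
"
```

```text
t 36.03 p [ 0.5995 -0.3327  0.0305] x [ 0.208  0.978 -0.002] z [ 0.003 -0.002 -1.   ] F [1.  0.8 0. ] w 0.0484
[[0.55,0.09,-0.07,1.25,0.19,0.11,0.12]]
```

Call:
play_rows:
  deltas:
    - [0.55,0,0,0.9,0,0,0]
    - [0.55,0,0,0,0,0,0]
    - [0.55,0,0,0,0,0,0]
    - [0.55,0,0,0,0,0,0]

```text
time_s: 36.37
eef_pos: [0.5988, -0.3323, 0.0196]
ee_rot: [2.441, 1.977, -0.0]
contact_force: [-0.2, -0.3, -0.1]
grip_width: 0.0481
```

Call:
play_rows:
  deltas:
    - [0,0,0,0.2,0,0,0]
    - [0,0,0,0,0,0,0]
    - [0,0,0,0,0,0,0]
    - [0,0,0,0,0,0,0]
    - [0,0,0,0,0,0,0]

```text
time_s: 36.78
eef_pos: [0.5988, -0.3323, 0.0177]
ee_rot: [2.441, 1.977, 0.0]
contact_force: [-0.5, -0.9, 0.0]
grip_width: 0.0174
```

Call:
play_rows:
  deltas:
    - [0,0,0,0,0,0,0]
    - [0,0,0,0,0,0,0]
    - [0,0,0,0,0,0,0]

```text
time_s: 37.03
eef_pos: [0.5989, -0.3322, 0.0177]
ee_rot: [2.441, 1.977, 0.0]
contact_force: [0.0, -0.2, 0.3]
grip_width: 0.0119
```

```bash
python3 -c "
from h import *
o=st()
q=o['eef_pos']+[0,0,.085]
p=tin(22.6,-32.3);print(p)
plan([p[0],p[1],.105],down(96.7),grip=0,p0=q)
"
```

```text
t 37.03 p [ 0.5989 -0.3322  0.0177] x [ 0.208  0.978 -0.   ] z [ 0.001 -0.001 -1.   ] F [ 0.  -0.2  0.3] w 0.0119
[0.54503829 0.25101903 0.        ]
[[0,3.73,-1.16,-0.02,0,0,-1.25], [0,3.75,-1.08,-0.02,0,0,-1.25], [0,3.78,-1,-0.02,0,0,-1.25], [0,3.8,-0.91,-0.02,0,0,-1.25], [0,3.82,-0.83,-0.02,0,0,-1.25]]
[[0,3.83,-0.75,-0.02,0,0,-1.25], [0,3.85,-0.66,-0.02,0,0,-1.25], [0,3.86,-0.58,-0.02,0,0,-1.25], [0,3.87,-0.5,-0.02,0,0,-1.25], [0,3.88,-0.41,-0.02,0,0,-1.25]]
[[0,3.89,-0.33,-0.02,0,0,-1.25], [0,3.9,-0.24,-0.02,0,0,-1.25], [0,3.9,-0.16,-0.02,0,0,-1.25], [0,3.9,-0.07,-0.02,0,0,-1.25], [0,3.9,0.01,-0.02,0,0,-1.25]]
```

Call:
play_rows:
  deltas:
    - [0,0,0,-1,0,0,0]
    - [0,0,0,-2.5,0,0,0]
    - [0,0,0,-3,0,0,0]
    - [0,0,0,-2,0,0,0]

```text
time_s: 37.37
eef_pos: [0.5992, -0.3325, 0.1058]
ee_rot: [2.439, 1.975, 0.001]
contact_force: [-0.4, -0.9, -0.1]
grip_width: 0.0119
```

Call:
play_rows:
  deltas:
    - [0,3.7,-1.2,0,0,0,-1.2]
    - [0,3.8,-1.1,0,0,0,-1.2]
    - [0,3.8,-1.0,0,0,0,-1.3]
    - [0,3.8,-0.9,0,0,0,-1.3]
    - [0,3.8,-0.8,0,0,0,-1.3]

```text
time_s: 37.78
eef_pos: [0.5802, -0.1357, 0.1033]
ee_rot: [2.327, 2.109, 0.0]
contact_force: [0.8, 0.1, -0.5]
grip_width: 0.0119
```

Call:
play_rows:
  deltas:
    - [0,3.8,-0.8,0,0,0,-1.2]
    - [0,3.8,-0.7,0,0,0,-1.2]
    - [0,3.9,-0.6,0,0,0,-1.3]
    - [0,3.9,-0.5,0,0,0,-1.3]
    - [0,3.9,-0.4,0,0,0,-1.3]

```text
time_s: 38.2
eef_pos: [0.5612, 0.059, 0.1032]
ee_rot: [2.207, 2.234, 0.001]
contact_force: [0.5, 0.2, -1.5]
grip_width: 0.012
```

Call:
play_rows:
  deltas:
    - [0,3.9,-0.3,0,0,0,-1.2]
    - [0,3.9,-0.2,0,0,0,-1.2]
    - [0,3.9,-0.2,0,0,0,-1.2]
    - [0,3.9,-0.1,0,0,0,-1.2]
    - [0,3.0,0,0,0,0,-1.2]

```text
time_s: 38.62
eef_pos: [0.5434, 0.2454, 0.103]
ee_rot: [2.086, 2.348, 0.001]
contact_force: [-0.2, 0.7, -1.3]
grip_width: 0.0116
```

Call:
play_rows:
  deltas:
    - [0,0.8,0,0,0,0,0]
    - [0,0,0,0,0,0,0]
    - [0,0,0,0,0,0,0]
    - [0,0,0,0,0,0,0]

```text
time_s: 38.95
eef_pos: [0.5436, 0.2491, 0.1025]
ee_rot: [2.091, 2.343, -0.0]
contact_force: [0.1, -0.3, -0.9]
grip_width: 0.0119
```

```bash
python3 -c "
from h import *
o=st();print(intin(o['eef_pos']));shot('wrist','w29')
import ov; ov.ov('w29')
p=fitp('w29','t',(o['eef_pos'][0],o['eef_pos'][1],96.7),zb=o['eef_pos'][2]-.0177);print(intin(p))
p=tin(22.6,-32.3);plan([p[0],p[1],.06],down(96.7),grip=0)
"
```

```text
t 38.95 p [0.5436 0.2491 0.1025] x [-0.114  0.994 -0.001] z [ 0.001 -0.001 -1.   ] F [ 0.1 -0.3 -0.9] w 0.0119
(np.float64(20.8), np.float64(-30.7))
t [0.5442 0.2489] 96.5 err 0.61
(np.float64(20.6), np.float64(-31.2))
[[0,0.1,0.08,2.12,0.01,0.02,-0.1], [0,0.1,0.08,2.12,0.01,0.02,-0.1]]
```

View pics/w29o.png

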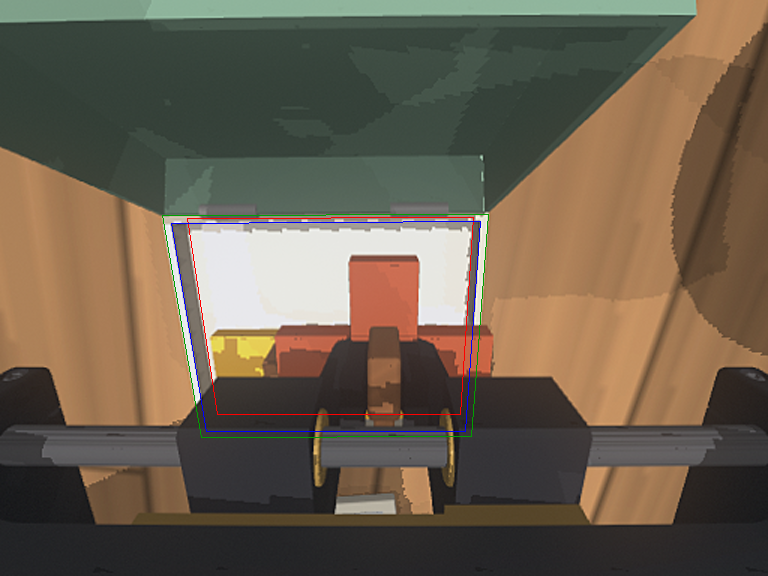

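Call:
play_rows:
  deltas:
    - [0,0.1,0.1,2.0,0,0,0]
    - [0,0.1,0,2.0,0,0,0]
    - [0,0,0,1.2,0,0,0]
    - [0,0,0,0.5,0,0,0]
    - [0,0,0,0,0,0,0]

```text
time_s: 39.42
eef_pos: [0.544, 0.2514, 0.0444]
ee_rot: [-2.091, -2.344, 0.003]
contact_force: [-0.5, 0.2, -0.2]
grip_width: 0.0118
```

Call:
play_rows:
  deltas:
    - [0,0,0,0,0,0,0]
    - [0,0,0,0,0,0,0]
    - [0,0,0,0,0,0,0]

```text
time_s: 39.67
eef_pos: [0.5446, 0.2525, 0.0462]
ee_rot: [2.089, 2.344, 0.002]
contact_force: [-0.8, 0.3, -1.8]
grip_width: 0.0118
```

```bash
python3 -c "
from h import *
o=st();print(intin(o['eef_pos']))
p=tin(22.2,-32);plan([p[0],p[1],.0365],down(96.7),grip=0)
"
```

```text
t 39.67 p [0.5446 0.2525 0.0462] x [-0.115  0.993 -0.   ] z [ 0.002 -0.    -1.   ] F [-0.8  0.3 -1.8] w 0.0118
(np.float64(24.1), np.float64(-32.0))
[[0,-0.19,-0,0.97,0.12,0.02,-0.1]]
```

Call:
play_rows:
  deltas:
    - [0,-0.1,0,0.5,0,0,0]
    - [0,0,0,0.2,0,0,0]
    - [0,0,0,0,0,0,0]
    - [0,0,0,0,0,0,0]
    - [0,0,0,0,0,0,0]

```text
time_s: 40.08
eef_pos: [0.5442, 0.2516, 0.0383]
ee_rot: [2.089, 2.345, -0.0]
contact_force: [0.8, 0.7, -1.6]
grip_width: 0.0117
```

```bash
python3 -c "
from h import *
o=st();print(intin(o['eef_pos']))
p=tin(22.2,-32);plan([p[0],p[1],.0365],down(96.7),grip=0)
"
```

```text
t 40.08 p [0.5442 0.2516 0.0383] x [-0.115  0.993 -0.001] z [ 0.    -0.001 -1.   ] F [ 0.8  0.7 -1.6] w 0.0117
(np.float64(23.3), np.float64(-31.5))
[[0,-0.11,0.05,0.18,0.02,0.03,-0.08]]
```

Call:
play_rows:
  deltas:
    - [0,-0.1,0,0.2,0,0,0]
    - [0,0,0,0,0,0,0]
    - [0,0,0,0.05,0,0,0]
    - [0,0,0,0,0,0,0]

```text
time_s: 40.42
eef_pos: [0.5443, 0.2506, 0.0357]
ee_rot: [2.089, 2.345, -0.0]
contact_force: [-1.3, 0.1, -0.4]
grip_width: 0.0118
```

```bash
python3 -c "
from h import *
o=st();print(intin(o['eef_pos']))"
```

```text
t 40.42 p [0.5443 0.2506 0.0357] x [-0.115  0.993 -0.001] z [ 0.    -0.001 -1.   ] F [-1.3  0.1 -0.4] w 0.0118
(np.float64(22.2), np.float64(-31.5))
```

Release and rise, then go look at the tin.

Call:
play_rows:
  deltas:
    - [0.3,0,0,0,0,0,0]
    - [0.3,0,0,0,0,0,0]
    - [0.3,0,0,0,0,0,0]
    - [0.3,0,0,-1,0,0,0]
    - [0.4,0,0,-2,0,0,0]

```text
time_s: 40.83
eef_pos: [0.5433, 0.2503, 0.0648]
ee_rot: [-2.089, -2.345, 0.005]
contact_force: [0.2, -1.3, -0.4]
grip_width: 0.0311
```

Call:
play_rows:
  deltas:
    - [0.55,0,0,-3,0,0,0]
    - [0.55,-2,0,-3,0,0,0]
    - [0.55,-3,0,-2,0,0,0]
    - [0.55,-4,0,0,0,0,0]
    - [0.55,-3,0,0,0,0,0]

```text
time_s: 41.25
eef_pos: [0.5587, 0.1296, 0.1483]
ee_rot: [2.086, 2.343, 0.004]
contact_force: [-0.0, 0.5, -0.9]
grip_width: 0.0485
```

Call:
play_rows:
  deltas:
    - [0.55,0,0,0,0,0,0]
    - [0.55,0,0,0,0,0,0]

```text
time_s: 41.42
eef_pos: [0.5583, 0.1302, 0.1467]
ee_rot: [2.092, 2.342, 0.001]
contact_force: [0.2, 0.4, 0.4]
grip_width: 0.0486
```

```bash
python3 -c "
from h import *
o=st();shot('wrist','w30')
p0=tin(22,-31.5);p=fitp('w30','t',(p0[0],p0[1],96.7),zb=.018);print(intin(p))
import ov; ov.ov('w30')"
```

```text
t 41.42 p [0.5583 0.1302 0.1467] x [-0.113  0.994 -0.001] z [ 0.001 -0.    -1.   ] F [0.2 0.4 0.4] w 0.0486
t [0.5447 0.2513] 96.9 err 0.061
(np.float64(23.0), np.float64(-32.0))
```

View pics/w30o.png

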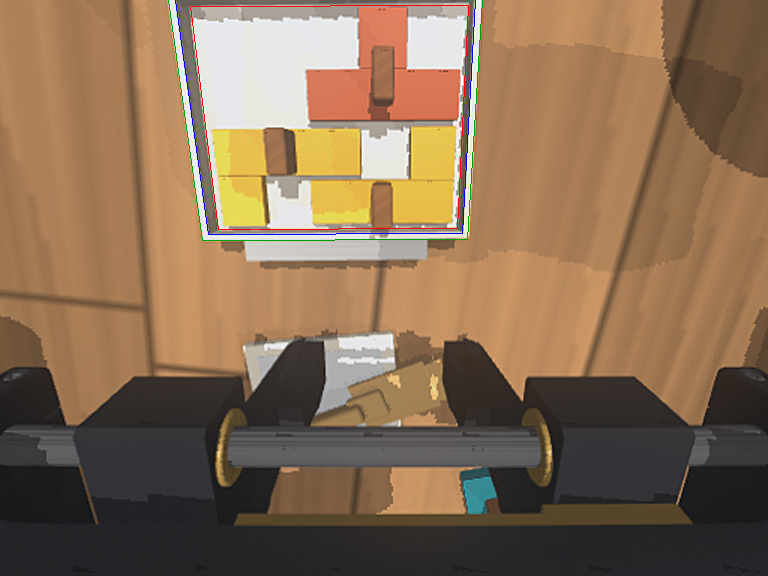

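```bash
python3 -c "
from h import *
plan([.697,-.095,.14],down(109),grip=.65)"
```

```text
[[0.65,-3.44,1.6,0.1,0.01,0,-1.78], [0.65,-3.49,1.49,0.09,0.01,0,-1.78], [0.65,-3.53,1.39,0.09,0.01,0,-1.78], [0.65,-3.57,1.28,0.09,0.01,0,-1.78], [0.65,-3.61,1.16,0.09,0.01,0,-1.78]]
[[0.65,-3.64,1.05,0.09,0.01,0,-1.78], [0.65,-3.68,0.94,0.09,0.01,0,-1.78]]
```

Call:
play_rows:
  deltas:
    - [0.65,-3.4,1.6,0.1,0,0,-1.8]
    - [0.65,-3.5,1.5,0.1,0,0,-1.8]
    - [0.65,-3.5,1.4,0.1,0,0,-1.8]
    - [0.65,-3.6,1.3,0.1,0,0,-1.8]
    - [0.65,-3.6,1.2,0.1,0,0,-1.8]

```text
time_s: 41.88
eef_pos: [0.6591, -0.0294, 0.1412]
ee_rot: [1.894, 2.506, 0.0]
contact_force: [1.3, 0.1, 0.4]
grip_width: 0.0571
```

Call:
play_rows:
  deltas:
    - [0.65,-3.6,1.1,0.1,0,0,-1.8]
    - [0.65,-3.7,0.9,0.1,0,0,-1.8]
    - [0.65,0,0,0,0,0,0]
    - [0.65,0,0,0,0,0,0]
    - [0.65,0,0,0,0,0,0]

```text
time_s: 42.3
eef_pos: [0.6981, -0.0921, 0.1389]
ee_rot: [-1.818, -2.562, 0.0]
contact_force: [0.3, 0.5, -0.0]
grip_width: 0.0572
```

```bash
python3 -c "
from h import *
o=st();shot('wrist','w31',None,1.5)
p=fitp('w31','s',(.6903,-.072,109));p=fitp('w31','s',(.6903,-.072,19))"
```

```text
t 42.3 p [ 0.6981 -0.0921  0.1389] x [-0.33   0.944  0.   ] z [-0.  0. -1.] F [ 0.3  0.5 -0. ] w 0.0572
s [ 0.6876 -0.0736] 108.8 err 0.166
s [ 0.6875 -0.0734] 19.0 err 0.075
```

View pics/w31.png

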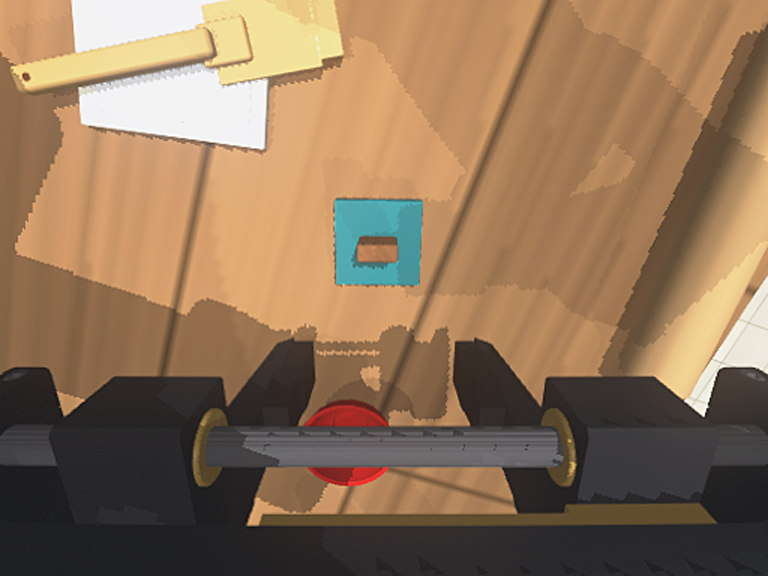

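```bash
python3 -c "
from h import *
im,o=load('w31');C=cam('wrist',o)
print(unproj(C,[(620/1.5,360/1.5),(700/1.5,180/1.5)],.03).round(3))
plan([.6875,-.0734,.06],down(109),grip=.65)"
```

```text
[[ 0.88  -0.092  0.03 ]
 [ 0.864  0.036  0.03 ]]
[[0.65,0.69,-0.13,2.64,0,0,0.11], [0.65,0.69,-0.13,2.64,0,0,0.11], [0.65,0.69,-0.13,2.64,0,0,0.11]]
```

Call:
play_rows:
  deltas:
    - [0.65,0.7,-0.1,2.6,0,0,0]
    - [0.65,0.7,-0.1,2.6,0,0,0]
    - [0.65,0.7,-0.1,2.6,0,0,0]
    - [0.65,0,0,2.0,0,0,0]
    - [0.65,0,0,1.3,0,0,0]

```text
time_s: 42.77
eef_pos: [0.6874, -0.0725, 0.0264]
ee_rot: [-1.815, -2.562, 0.002]
contact_force: [0.5, -1.2, 0.5]
grip_width: 0.0574
```

Call:
play_rows:
  deltas:
    - [0.65,0,0,0,0,0,0]
    - [0.65,0,0,0,0,0,0]
    - [0.65,0,0,0,0,0,0]
    - [0.65,0,0,0,0,0,0]

```text
time_s: 43.1
eef_pos: [0.6893, -0.0751, 0.0298]
ee_rot: [1.817, 2.558, 0.001]
contact_force: [0.2, 0.3, -0.0]
grip_width: 0.0571
```

```bash
python3 -c "
from h import *
st();plan([.6875,-.0734,.018],down(109),grip=.65)"
```

```text
t 43.1 p [ 0.6893 -0.0751  0.0298] x [-0.329  0.944 -0.002] z [ 0.003 -0.001 -1.   ] F [ 0.2  0.3 -0. ] w 0.0571
[[0.65,0.22,-0.12,1.17,0.15,0.13,0.22]]
```

Call:
play_rows:
  deltas:
    - [0.65,0.2,-0.1,1.0,0,0,0]
    - [0.65,0,0,0,0,0,0]
    - [0.65,0,0,0,0,0,0]
    - [0.65,0,0,0,0,0,0]

```text
time_s: 43.43
eef_pos: [0.6869, -0.0735, 0.018]
ee_rot: [1.819, 2.561, -0.0]
contact_force: [-0.2, -1.5, -0.9]
grip_width: 0.0574
```

Call:
play_rows:
  deltas:
    - [0,0,0,0,0,0,0]
    - [0,0,0,0,0,0,0]
    - [0,0,0,0,0,0,0]
    - [0,0,0,0,0,0,0]
    - [0,0,0,0,0,0,0]

```text
time_s: 43.85
eef_pos: [0.687, -0.0735, 0.0181]
ee_rot: [1.819, 2.56, -0.0]
contact_force: [-0.1, 0.9, -0.0]
grip_width: 0.0261
```

Call:
play_rows:
  deltas:
    - [0,0,0,0,0,0,0]
    - [0,0,0,0,0,0,0]
    - [0,0,0,-1,0,0,0]
    - [0,0,0,-2.5,0,0,0]
    - [0,0,0,-3,0,0,0]

```text
time_s: 44.27
eef_pos: [0.686, -0.0732, 0.0825]
ee_rot: [-1.818, -2.559, 0.002]
contact_force: [1.2, -0.3, -0.5]
grip_width: 0.0257
```

Call:
play_rows:
  deltas:
    - [0,0,0,-2,0,0,0]
    - [0,0,0,0,0,0,0]
    - [0,0,0,0,0,0,0]

```text
time_s: 44.52
eef_pos: [0.6871, -0.0735, 0.1042]
ee_rot: [1.818, 2.559, 0.001]
contact_force: [-0.5, 0.4, -1.1]
grip_width: 0.0256
```

```bash
python3 -c "
from h import *
o=st()
p=tin(32,48.5);print(p)
plan([p[0],p[1],.105],down(96.7),grip=0)
"
```

```text
t 44.52 p [ 0.6871 -0.0735  0.1042] x [-0.329  0.944 -0.002] z [ 0.003 -0.001 -1.   ] F [-0.5  0.4 -1.1] w 0.0256
[0.46369341 0.25091428 0.        ]
[[0,3.8,-1.04,-0.02,0.01,0.01,1.25], [0,3.77,-1.12,-0.02,0.01,0.01,1.25], [0,3.75,-1.21,-0.02,0.01,0.01,1.25], [0,3.72,-1.29,-0.02,0.01,0.01,1.25], [0,3.69,-1.37,-0.01,0.01,0.01,1.25]]
[[0,3.66,-1.45,-0.01,0.01,0.01,1.25], [0,3.63,-1.53,-0.01,0.01,0.01,1.25], [0,3.6,-1.61,-0.01,0.01,0.01,1.25], [0,3.56,-1.69,-0.01,0.01,0.01,1.25], [0,3.52,-1.76,-0.01,0.01,0.01,1.25]]
```

Call:
play_rows:
  deltas:
    - [0,3.8,-1.0,0,0,0,1.2]
    - [0,3.8,-1.1,0,0,0,1.2]
    - [0,3.8,-1.2,0,0,0,1.2]
    - [0,3.7,-1.3,0,0,0,1.2]
    - [0,3.7,-1.4,0,0,0,1.2]

```text
time_s: 44.93
eef_pos: [0.5728, 0.0905, 0.1012]
ee_rot: [-1.952, -2.459, 0.003]
contact_force: [1.2, -0.3, -1.5]
grip_width: 0.0257
```

Call:
play_rows:
  deltas:
    - [0,3.6,-1.5,0,0,0,1.2]
    - [0,3.6,-1.5,0,0,0,1.2]
    - [0,3.6,-1.6,0,0,0,1.3]
    - [0,3.5,-1.7,0,0,0,1.3]
    - [0,3.5,-1.7,0,0,0,1.3]

```text
time_s: 45.35
eef_pos: [0.4609, 0.2502, 0.1014]
ee_rot: [-2.084, -2.349, 0.004]
contact_force: [0.1, 0.7, -1.3]
grip_width: 0.0258
```

Call:
play_rows:
  deltas:
    - [0,0,0,0,0,0,0]
    - [0,0,0,0,0,0,0]
    - [0,0,0,0,0,0,0]

```text
time_s: 45.6
eef_pos: [0.463, 0.249, 0.1019]
ee_rot: [2.083, 2.352, -0.002]
contact_force: [-0.2, 0.1, -0.8]
grip_width: 0.0258
```

```bash
python3 -c "
from h import *
o=st();print(intin(o['eef_pos']));shot('wrist','w32')
import ov; ov.ov('w32')
p=fitp('w32','s',(o['eef_pos'][0],o['eef_pos'][1],6.7),zb=o['eef_pos'][2]-.018);print(intin(p))
p=tin(32,48.5);plan([p[0],p[1],.06],down(96.7),grip=0)
"
```

```text
t 45.6 p [0.463  0.249  0.1019] x [-0.121  0.993 -0.001] z [-0.001 -0.001 -1.   ] F [-0.2  0.1 -0.8] w 0.0258
(np.float64(30.2), np.float64(49.4))
s [0.4631 0.2489] 4.9 err 0.873
(np.float64(30.0), np.float64(49.3))
[[0,0.12,0.03,2.1,-0.02,0.03,0.09], [0,0.12,0.03,2.1,-0.02,0.03,0.09]]
```

View pics/w32o.png

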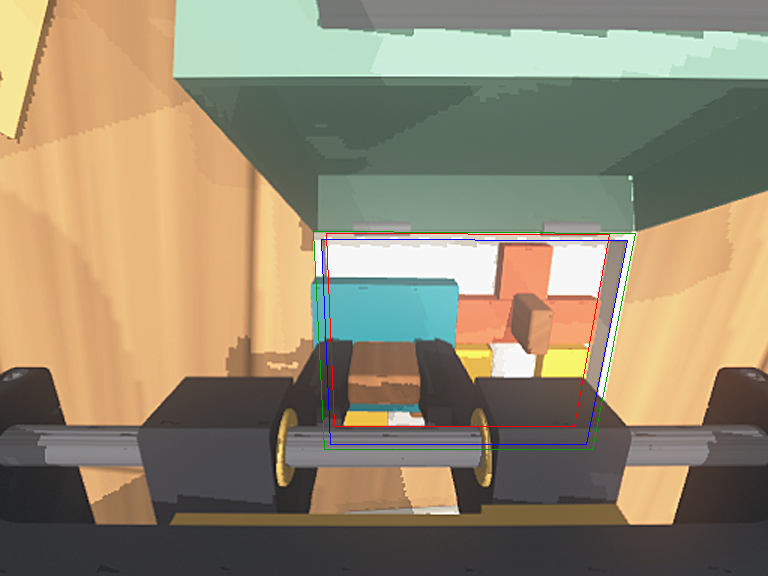

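Call:
play_rows:
  deltas:
    - [0,0.1,0.1,2.0,0,0,0.2]
    - [0,0,0,2.0,0,0,0]
    - [0,0,0,1.0,0,0,0]
    - [0,0,0,0.5,0,0,0]
    - [0,0,0,0,0,0,0]

```text
time_s: 46.07
eef_pos: [0.4641, 0.2496, 0.0468]
ee_rot: [-2.089, -2.346, 0.003]
contact_force: [-0.7, -0.2, -0.8]
grip_width: 0.0256
```

Call:
play_rows:
  deltas:
    - [0,0,0,0,0,0,0]
    - [0,0,0,0,0,0,0]
    - [0,0,0,0,0,0,0]
    - [0,0,0,0,0,0,0]

```text
time_s: 46.4
eef_pos: [0.4643, 0.2504, 0.0483]
ee_rot: [2.087, 2.347, 0.001]
contact_force: [0.0, -0.5, -1.4]
grip_width: 0.026
```

```bash
python3 -c "
from h import *
o=st();print(intin(o['eef_pos']))
p=tin(31.2,48.5);plan([p[0],p[1],.0365],down(96.7),grip=0)
"
```

```text
t 46.4 p [0.4643 0.2504 0.0483] x [-0.117  0.993 -0.   ] z [ 0.002 -0.    -1.   ] F [ 0.  -0.5 -1.4] w 0.026
(np.float64(31.5), np.float64(47.9))
[[0,-0.03,-0.06,1.18,0.09,0.02,0.02]]
```

Call:
play_rows:
  deltas:
    - [0,0,0,0.6,0,0,0]
    - [0,0,0,0.3,0,0,0]
    - [0,0,0,0,0,0,0]
    - [0,0,0,0,0,0,0]
    - [0,0,0,0,0,0,0]

```text
time_s: 46.82
eef_pos: [0.4641, 0.2504, 0.0387]
ee_rot: [2.087, 2.347, -0.0]
contact_force: [-0.2, 0.1, -0.9]
grip_width: 0.0255
```

```bash
python3 -c "
from h import *
o=st();print(intin(o['eef_pos']))
"
```

```text
t 46.82 p [0.4641 0.2504 0.0387] x [-0.117  0.993 -0.001] z [ 0.    -0.001 -1.   ] F [-0.2  0.1 -0.9] w 0.0255
(np.float64(31.4), np.float64(48.2))
```

Call:
play_rows:
  deltas:
    - [0,0,0,0.2,0,0,0]
    - [0,0,0,0.1,0,0,0]
    - [0,0,0,0,0,0,0]
    - [0,0,0,0,0,0,0]

```text
time_s: 47.15
eef_pos: [0.4641, 0.2504, 0.036]
ee_rot: [2.087, 2.347, 0.0]
contact_force: [-1.5, -1.4, 4.0]
grip_width: 0.0256
```

Call:
play_rows:
  deltas:
    - [0.36,0,0,0,0,0,0]
    - [0.36,0,0,0,0,0,0]
    - [0.36,0,0,0,0,0,0]
    - [0.36,0,0,-1,0,0,0]
    - [0.36,0,0,-2,0,0,0]

```text
time_s: 47.57
eef_pos: [0.4631, 0.25, 0.0648]
ee_rot: [-2.087, -2.347, 0.006]
contact_force: [-0.4, -1.1, 0.0]
grip_width: 0.0316
```

Call:
play_rows:
  deltas:
    - [0.36,0,0,-3,0,0,0]
    - [0.36,-1,0,-3,0,0,0]
    - [0.36,-4,0,-3,0,0,0]
    - [0.2,-4,0,0,0,0,0]
    - [0,-3,-3,0,0,0,0]

```text
time_s: 47.98
eef_pos: [0.4517, 0.133, 0.1528]
ee_rot: [2.083, 2.343, 0.007]
contact_force: [-0.2, -2.4, -0.4]
grip_width: 0.0203
```

Call:
play_rows:
  deltas:
    - [0,0,-1,0,0,0,0]
    - [0,0,0,0,0,0,0]
    - [0,0,0,0,0,0,0]

```text
time_s: 48.23
eef_pos: [0.4384, 0.1338, 0.1516]
ee_rot: [2.087, 2.346, 0.002]
contact_force: [0.4, 0.1, -0.2]
grip_width: 0.0008
```

```bash
python3 -c "
from h import *
o=st();shot('wrist','w33')
p0=tin(31.4,48.2);p=fitp('w33','s',(p0[0],p0[1],6.7),zb=.018);print(intin(p))
p0=tin(23,-32);p=fitp('w33','t',(p0[0],p0[1],96.7),zb=.018);print(intin(p))
import ov; ov.ov('w33')
shot('side','s33',None,1.5)"
```

```text
t 48.23 p [0.4384 0.1338 0.1516] x [-0.116  0.993 -0.001] z [ 0.002 -0.    -1.   ] F [ 0.4  0.1 -0.2] w 0.0008
s [0.4647 0.2506] 6.4 err 0.248
(np.float64(31.6), np.float64(47.6))
t [0.5458 0.2513] 96.5 err 0.139
(np.float64(22.8), np.float64(-33.1))
```

View pics/w33o.png

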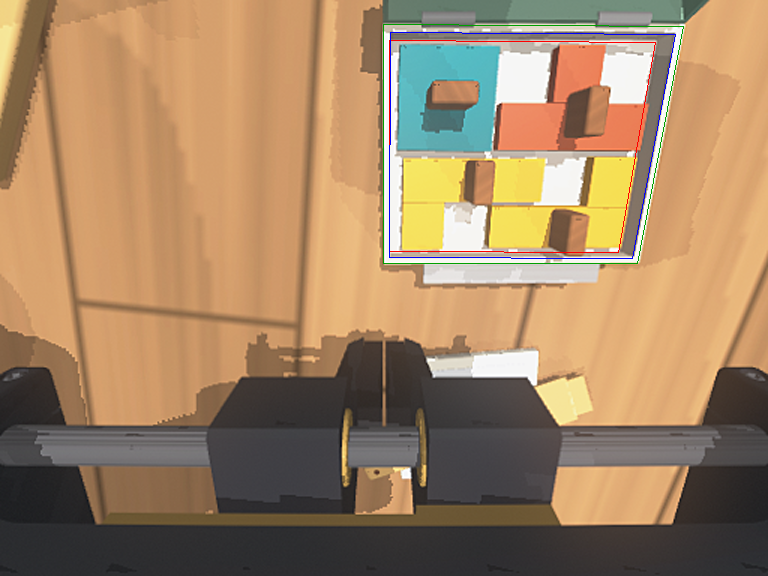

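View pics/s33.png

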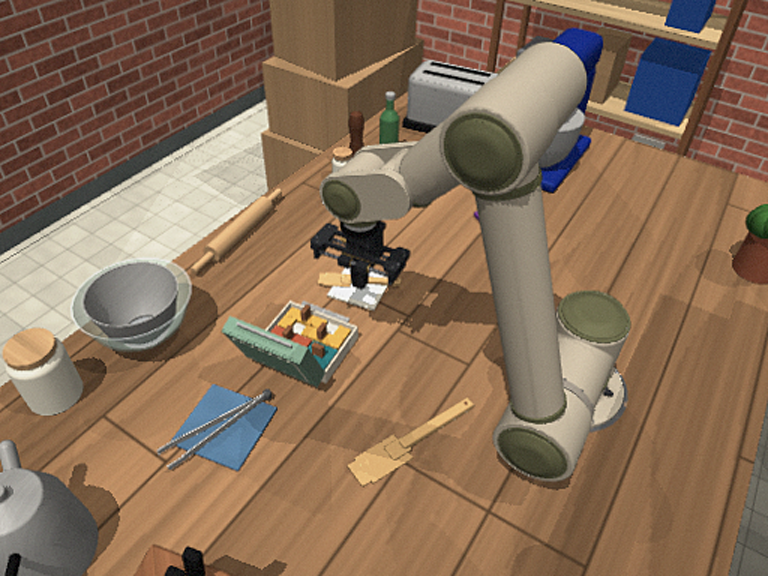

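```bash
python3 -c "
from h import *
Rt=down(96.7)
a=tin(-60,40,.25);b=tin(195,0,.25);c=tin(195,0,.135)
plan(a,Rt,grip=0);print();plan(b,Rt,grip=0,p0=a,R0=Rt);print();plan(c,Rt,grip=0,p0=b,R0=Rt)"
```

```text
[[0,0.69,1.57,-3.29,0.03,0.01,0.02], [0,0.69,1.56,-3.29,0.03,0.01,0.02], [0,0.69,1.56,-3.3,0.03,0.01,0.02]]

[[0,3.64,0.57,0,0,0,0], [0,3.64,0.57,0,0,0,0], [0,3.64,0.57,0,0,0,0], [0,3.64,0.57,0,0,0,0], [0,3.64,0.57,0,0,0,0]]
[[0,3.64,0.57,0,0,0,0], [0,3.64,0.57,0,0,0,0]]

[[0,0,0,3.83,0,0,0], [0,0,0,3.83,0,0,0], [0,0,0,3.83,0,0,0]]
```

Call:
play_rows:
  deltas:
    - [0,0.7,1.6,-3.3,0,0,0]
    - [0,0.7,1.6,-3.3,0,0,0]
    - [0,0.7,1.6,-3.3,0,0,0]
    - [0,3.6,0.6,0,0,0,0]
    - [0,3.6,0.6,0,0,0,0]

```text
time_s: 48.75
eef_pos: [0.4884, 0.2349, 0.2516]
ee_rot: [2.087, 2.344, 0.006]
contact_force: [0.3, -0.2, -0.9]
grip_width: 0.0001
```

Call:
play_rows:
  deltas:
    - [0,3.6,0.6,0,0,0,0]
    - [0,3.6,0.6,0,0,0,0]
    - [0,3.7,0.6,0,0,0,0]
    - [0,3.7,0.5,0,0,0,0]
    - [0,3.7,0.5,0,0,0,0]

```text
time_s: 49.17
eef_pos: [0.4926, 0.4214, 0.2493]
ee_rot: [2.085, 2.349, -0.0]
contact_force: [1.4, 0.2, -0.6]
grip_width: 0.0003
```

Call:
play_rows:
  deltas:
    - [0,0,0,0,0,0,0]
    - [0,0,0,0,0,0,0]
    - [0,0,0,0,0,0,0]

```text
time_s: 49.42
eef_pos: [0.493, 0.4185, 0.2492]
ee_rot: [2.086, 2.348, -0.001]
contact_force: [0.5, 0.4, -0.3]
grip_width: 0.0003
```

```bash
python3 -c "
from h import *
o=st();print(intin(o['eef_pos']))
shot('side','s34',(130,150,330,320),3.7);shot('scene','c34',(150,60,400,260),3)"
```

```text
t 49.42 p [0.493  0.4185 0.2492] x [-0.118  0.993 -0.001] z [ 0.    -0.001 -1.   ] F [ 0.5  0.4 -0.3] w 0.0003
(np.float64(195.1), np.float64(-0.2))
```

View pics/s34.png

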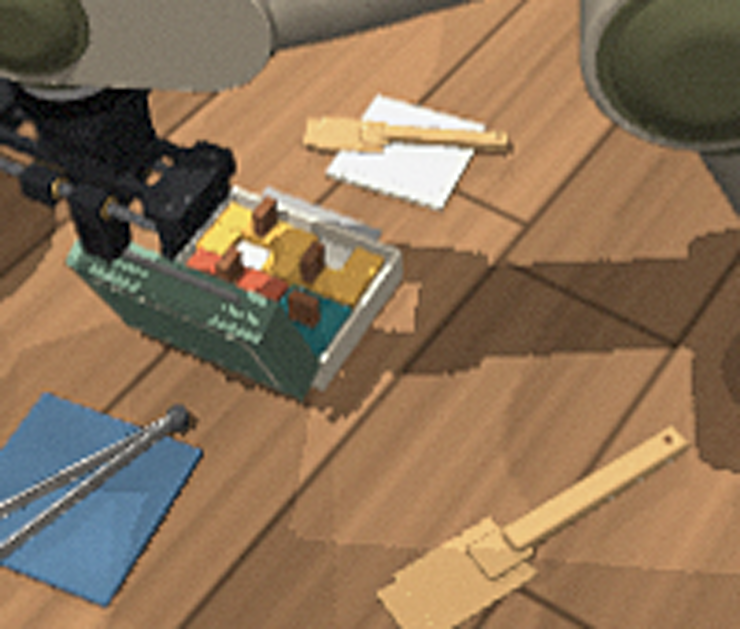

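View pics/c34.png

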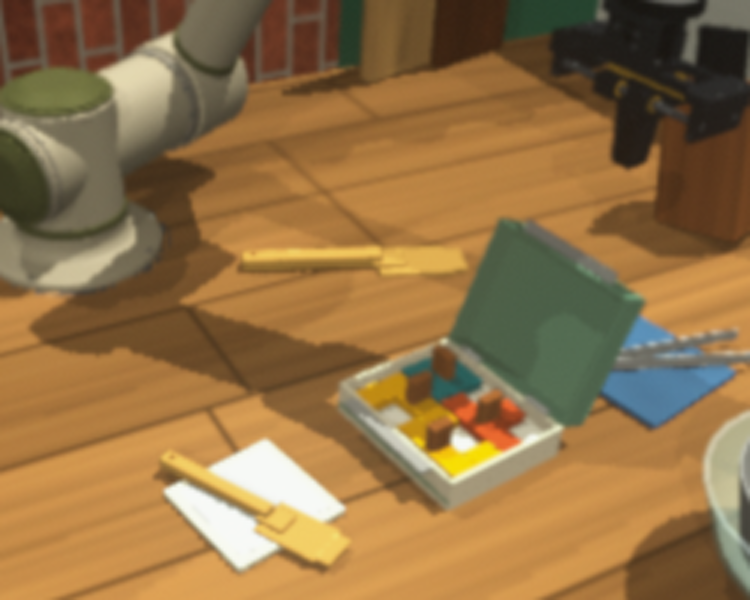

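Call:
play_rows:
  deltas:
    - [0,0,0,3.8,0,0,0]
    - [0,0,0,3.8,0,0,0]
    - [0,0,0,3.8,0,0,0]
    - [0,0,0,0,0,0,0]
    - [0,0,0,0,0,0,0]

```text
time_s: 49.93
eef_pos: [0.4932, 0.4172, 0.1355]
ee_rot: [-2.089, -2.346, 0.004]
contact_force: [-0.2, 0.2, 1.9]
grip_width: 0.0002
```

Call:
play_rows:
  deltas:
    - [0,-2.0,0,-0.3,0,0,0]
    - [0,-2.0,0,-0.3,0,0,0]
    - [0,-2.0,0,-0.3,0,0,0]
    - [0,-2.1,0,-0.3,0,0,0]
    - [0,0,0,0,0,0,0]

```text
time_s: 50.35
eef_pos: [0.5047, 0.3357, 0.1522]
ee_rot: [2.088, 2.342, 0.009]
contact_force: [1.4, 0.3, 1.0]
grip_width: 0.0007
```

```bash
python3 -c "
from h import *
o=st();print(intin(o['eef_pos']))
shot('scene','c35',(150,60,400,260),3)"
```

```text
t 50.35 p [0.5047 0.3357 0.1522] x [-0.114  0.993  0.001] z [ 0.007  0.002 -1.   ] F [1.4 0.3 1. ] w 0.0007
(np.float64(111.4), np.float64(-2.2))
```

View pics/c35.png

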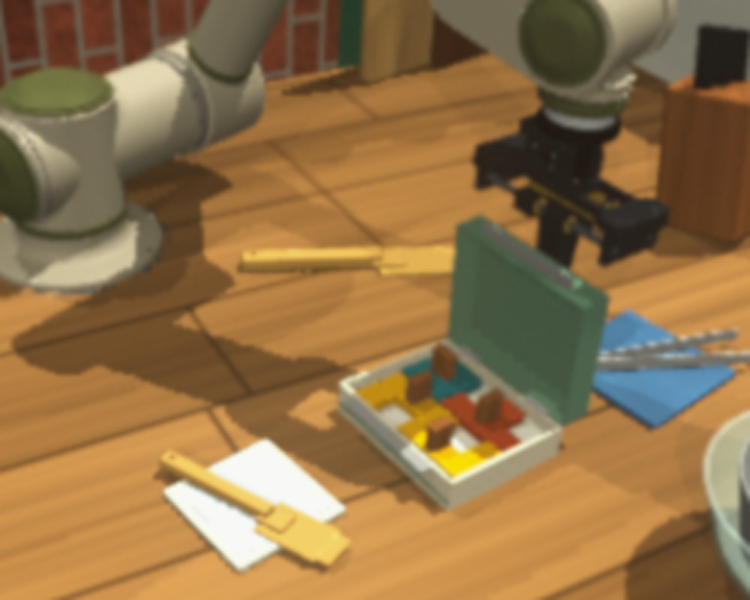

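Lid is coming over. Continuing along the arc.

Call:
play_rows:
  deltas:
    - [0,-1.5,0,-0.2,0,0,0]
    - [0,-1.5,0,-0.2,0,0,0]
    - [0,-1.5,0,0.1,0,0,0]
    - [0,-1.5,0,0.2,0,0,0]
    - [0,0,0,0,0,0,0]

```text
time_s: 50.82
eef_pos: [0.51, 0.2759, 0.1489]
ee_rot: [2.089, 2.345, -0.002]
contact_force: [0.7, -0.4, -0.2]
grip_width: 0.0004
```

```bash
python3 -c "
from h import *
o=st();print(intin(o['eef_pos']))
shot('scene','c36',(150,60,400,260),3)"
```

```text
t 50.82 p [0.51   0.2759 0.1489] x [-0.115  0.993 -0.002] z [ 0.    -0.002 -1.   ] F [ 0.7 -0.4 -0.2] w 0.0004
(np.float64(51.4), np.float64(-0.4))
```

View pics/c36.png

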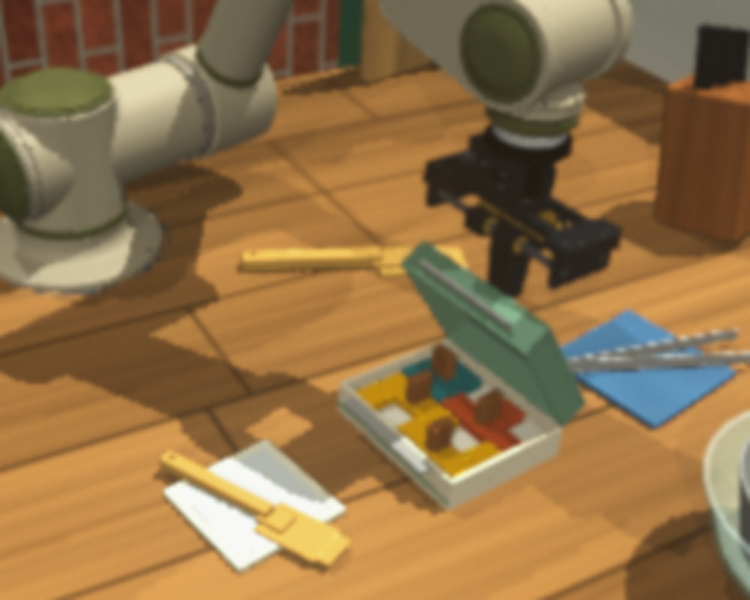

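Call:
play_rows:
  deltas:
    - [0,-1.4,0,0.5,0,0,0]
    - [0,-1.4,0,0.6,0,0,0]
    - [0,-1.2,0,0.9,0,0,0]
    - [0,-1.2,0,0.9,0,0,0]
    - [0,0,0,0,0,0,0]

```text
time_s: 51.28
eef_pos: [0.5152, 0.2241, 0.1178]
ee_rot: [-2.089, -2.345, 0.006]
contact_force: [0.3, 0.1, -0.4]
grip_width: 0.0007
```

Call:
play_rows:
  deltas:
    - [0,-0.9,0,1.1,0,0,0]
    - [0,-0.9,0,1.1,0,0,0]
    - [0,-0.5,0,0.9,0,0,0]
    - [0,0,0,0,0,0,0]
    - [0,0,0,0,0,0,0]

```text
time_s: 51.7
eef_pos: [0.5182, 0.2036, 0.0886]
ee_rot: [2.088, 2.347, -0.001]
contact_force: [-0.1, 1.1, -0.5]
grip_width: 0.0005
```

```bash
python3 -c "
from h import *
o=st();print(intin(o['eef_pos']))
shot('scene','c37',(150,60,400,260),3)"
```

```text
t 51.7 p [0.5182 0.2036 0.0886] x [-0.117  0.993 -0.001] z [-0.001 -0.001 -1.   ] F [-0.1  1.1 -0.5] w 0.0005
(np.float64(-21.3), np.float64(-0.2))
```

View pics/c37.png

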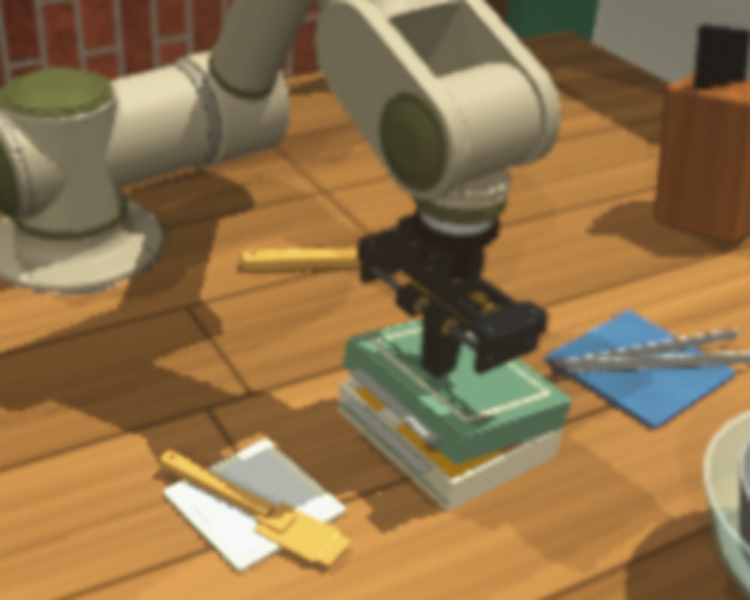

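Almost shut. I'm pressing down in small steps, nearer the front, and watching the force.

Call:
play_rows:
  deltas:
    - [0,-0.5,0,0.6,0,0,0]
    - [0,-0.3,0,0.6,0,0,0]
    - [0,0,0,0.4,0,0,0]
    - [0,0,0,0,0,0,0]
    - [0,0,0,0,0,0,0]

```text
time_s: 52.17
eef_pos: [0.5192, 0.1957, 0.0725]
ee_rot: [2.087, 2.348, -0.001]
contact_force: [-0.2, -0.3, 0.8]
grip_width: 0.0005
```

Call:
play_rows:
  deltas:
    - [0,0,0,0.2,0,0,0]
    - [0,0,0,0,0,0,0]
    - [0,0,0,0,0,0,0]

```text
time_s: 52.42
eef_pos: [0.5193, 0.1958, 0.0708]
ee_rot: [2.087, 2.347, -0.0]
contact_force: [-0.1, -0.6, 0.3]
grip_width: 0.0004
```

Call:
play_rows:
  deltas:
    - [0,0,0,0.1,0,0,0]
    - [0,0,0,0.1,0,0,0]
    - [0,0,0,0,0,0,0]
    - [0,0,0,0,0,0,0]

```text
time_s: 52.75
eef_pos: [0.5195, 0.1957, 0.0703]
ee_rot: [2.086, 2.347, 0.001]
contact_force: [-4.8, -1.6, 14.3]
grip_width: 0.0003
```

Call:
play_rows:
  deltas:
    - [0,0,0,-1,0,0,0]
    - [0,0,0,-3,0,0,0]
    - [0,-2,0,-3,0,0,0]
    - [0,-3.5,0,-2,0,0,0]
    - [0,-3.5,0,-2,0,0,0]

```text
time_s: 53.17
eef_pos: [0.5298, 0.1059, 0.1807]
ee_rot: [2.084, 2.349, 0.001]
contact_force: [0.3, -0.4, 0.8]
grip_width: 0.0003
```

Call:
play_rows:
  deltas:
    - [0,-3.5,0,-2,0,0,0]
    - [0,-3.5,0,-2,0,0,0]
    - [0,0,0,0,0,0,0]
    - [0,0,0,0,0,0,0]
    - [0,0,0,0,0,0,0]

```text
time_s: 53.58
eef_pos: [0.5376, 0.0373, 0.2185]
ee_rot: [-2.088, -2.347, 0.001]
contact_force: [-0.2, 1.2, -0.6]
grip_width: 0.0004
```

```bash
python3 -c "
from h import *
o=st()
im,C=shot('wrist','w38',None,1.5)
shot('scene','c38',None,1.5)
import ov
from ov import *
s=1.5;b=cv2.resize(im,None,fx=s,fy=s)
def pl(P,col):
    q=(proj(C,P)+.5)*s-.5; cv2.polylines(b,[q.round().astype(int)],True,col,1)
pl(np.array([tin(a,bb,.07) for a,bb in((-71,-87),(71,-87),(71,87),(-71,87))]),(0,0,255))
pl(np.array([tin(a,bb,.0505) for a,bb in((-71,-60),(-83,-60),(-83,60),(-71,60))]),(255,0,0))
cv2.imwrite('pics/w38o.png',b)"
```

```text
t 53.58 p [0.5376 0.0373 0.2185] x [-0.117  0.993 -0.   ] z [-0. -0. -1.] F [-0.2  1.2 -0.6] w 0.0004
```

View pics/w38o.png

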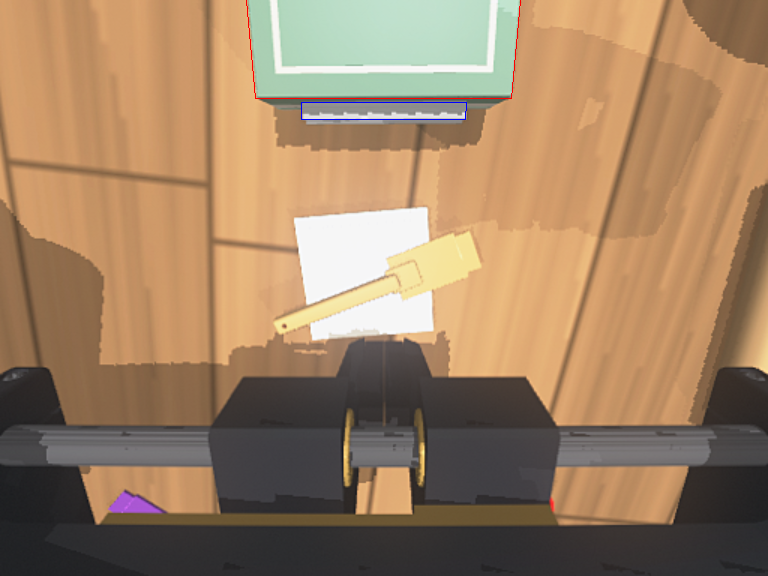

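View pics/c38.png

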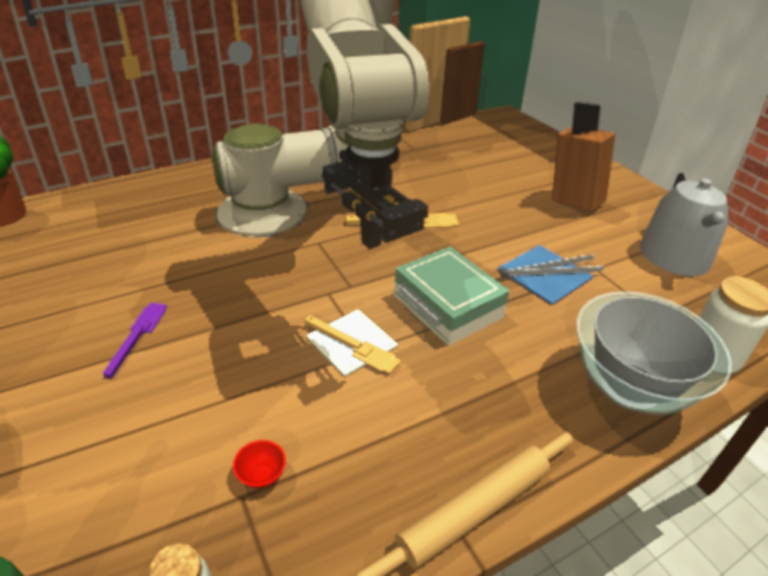

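```bash
python3 -c "
from h import *
st();print(bot.job_done())"
```

```text
t 53.68 p [0.5375 0.038  0.2181] x [-0.118  0.993  0.   ] z [-0.001 -0.    -1.   ] F [ 0.5 -0.1 -0.2] w 0.0005
the job is handed in; nothing more can be done
None
```

The job is handed in: the four presses on the counter are packed in the tin, the lid is shut and the spatula is back on its white tile. The robot's clock read about 54 s. The hand-in reports no verdict.

- **Lid:** I levered it up to about 66° with the spatula blade in the slot and put the spatula back. I then swung the lid to about 112° with closed fingers. At the end I pushed it shut until it stopped hard at 14 N, tip at 70.3 mm against the 70 mm shut height.
- **Presses:** two L, one T and the square were there; no second T showed in any view. Before the lid was closed, the picture showed them flat in one layer, grips up, with gaps of about 3 mm or more.
- **Last pictures:** the shut-lid outline overlays the image, the spatula lies flat in its place, and the bowl and tongs look unmoved. I did not measure the spatula, bowl or tongs again.
- **Slips on the way:** I started lifting the spatula before the fingers had closed, so I set it down and gripped it again. My first approach to the second L put the wrist at its joint limit, reading -2.88, so I gripped that press the other way.
- **Measurement disagreements:** the scene camera put objects 3 to 9 mm from the wrist camera's fits, and I went by the wrist camera. Some colour-mask fits were poor because the gripper hid part of the press or the light washed out the colour.

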